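# Set the cork liners of square pigment-tin lids in a lever jig

## Task

Lay every square tin lid that is on the bench rim down in a pocket of the liner jig, fully home. With all of them in, swing the jig's lever over to its stop, hold it there for a moment and let it spring back; then move the lids to the white tray, each lying flat on the tray's floor, rim down. Do not push the jar, the bottle, the tub or the white pot out of place.

Things in the scene. Friction and masses are not known exactly. Their poses are not given: they have to be found in the camera images.
- lid_a: square aluminium slip lid, an open box 60 x 60 x 36 mm (skirt walls 4 mm, closed top 5 mm, cork liner pad inside), about 90 g. Origin: centre of the open rim's plane; z axis from rim to closed top: up = rim down (origin height 0), level = standing on a side (height 30 mm), down = rim up (height 36 mm). x, y square to its sides. Starts standing on one side. May be absent (None).
- lid_b: square aluminium slip lid, an open box 60 x 60 x 36 mm (skirt walls 4 mm, closed top 5 mm, cork liner pad inside), about 90 g. Origin: centre of the open rim's plane; z axis from rim to closed top: up = rim down (origin height 0), level = standing on a side (height 30 mm), down = rim up (height 36 mm). x, y square to its sides. Starts standing on one side. May be absent (None).
- lid_c: square aluminium slip lid, an open box 60 x 60 x 36 mm (skirt walls 4 mm, closed top 5 mm, cork liner pad inside), about 90 g. Origin: centre of the open rim's plane; z axis from rim to closed top: up = rim down (origin height 0), level = standing on a side (height 30 mm), down = rim up (height 36 mm). x, y square to its sides. Starts standing on one side. May be absent (None).
- lid_d: square aluminium slip lid, an open box 60 x 60 x 36 mm (skirt walls 4 mm, closed top 5 mm, cork liner pad inside), about 90 g. Origin: centre of the open rim's plane; z axis from rim to closed top: up = rim down (origin height 0), level = standing on a side (height 30 mm), down = rim up (height 36 mm). x, y square to its sides. Starts lying rim up. May be absent (None).
- jig: fixed liner jig: a steel base 205 x 170 mm (its x, y) under a grey grid that forms four square pockets, 2 x 2, 105 mm apart along its x and 80 mm along its y; grid top 25 mm above the table. At y = -175 mm from its centre stands the lever in a fork 62 mm high (90 mm along x, y -152 to -198 mm). Origin: under the middle of the four pockets, on the table.
- pocket1 (a point): centre of the floor of a square pocket, 65 x 65 mm (2.5 mm clearance each side of a lid) and 10 mm deep, 15 mm above the table; sides along the jig's x and y. A lid seats fully in it, rim on the floor; 26 mm of it stands out.
- pocket2 (a point): centre of the floor of a square pocket, 65 x 65 mm (2.5 mm clearance each side of a lid) and 10 mm deep, 15 mm above the table; sides along the jig's x and y. A lid seats fully in it, rim on the floor; 26 mm of it stands out.
- pocket3 (a point): centre of the floor of a square pocket, 65 x 65 mm (2.5 mm clearance each side of a lid) and 10 mm deep, 15 mm above the table; sides along the jig's x and y. A lid seats fully in it, rim on the floor; 26 mm of it stands out.
- pocket4 (a point): centre of the floor of a square pocket, 65 x 65 mm (2.5 mm clearance each side of a lid) and 10 mm deep, 15 mm above the table; sides along the jig's x and y. A lid seats fully in it, rim on the floor; 26 mm of it stands out.
- lever (a joint): sprung lever of the jig, rad: 0 = home, leaning 0.45 rad towards the jig's -x (the robot); 0.90 = at its stop, leaning 0.45 rad towards the jig's +x. It turns about the jig's y axis and springs back to 0 when let go; about 2 N at the knob starts it and 6 N holds it at the stop.
- lever_knob (a point): centre of the black ball knob (32 mm diameter) at the lever's tip, on a 12 mm round steel rod, 130 mm from the hinge; its height is 162 mm at home and at the stop, 175 mm half-way.
- lever_hinge (a point): the lever's hinge axis (along the jig's y), 45 mm above the table.
- tray: fixed white open tray, outside 235 x 175 mm (its x, y), walls 4 mm thick and 14 mm high, floor 4 mm thick. Origin: centre of its underside; holds four lids side by side.
- jar: bystander: closed glass jar, 72 mm across, 110 mm high; origin under its centre.
- tub: bystander: grey plastic paint tub, 68 mm across, 50 mm high; origin under its centre.
- paint_bottle: bystander: white plastic bottle, 52 mm across, 150 mm high; origin under its centre.
- cup: bystander: white pot, 72 mm across, 60 mm high; origin under its centre.

How it is judged:
On the way, in this order (a step that is already met when the one before it is completed fails the run):
1. every lid is seated in a pocket, rim down, the lever not yet over (((horizontal distance between lid_a and pocket1 below 0.006 m and z of lid_a in the frame of pocket1 below 0.004 m and angle between lid_a's own z axis and vertical below 0.08 rad) or (horizontal distance between lid_a and pocket2 below 0.006 m and z of lid_a in the frame of pocket2 below 0.004 m and angle between lid_a's own z axis and vertical below 0.08 rad) or (horizontal distance between lid_a and pocket3 below 0.006 m and z of lid_a in the frame of pocket3 below 0.004 m and angle between lid_a's own z axis and vertical below 0.08 rad) or (horizontal distance between lid_a and pocket4 below 0.006 m and z of lid_a in the frame of pocket4 below 0.004 m and angle between lid_a's own z axis and vertical below 0.08 rad)) and ((horizontal distance between lid_b and pocket1 below 0.006 m and z of lid_b in the frame of pocket1 below 0.004 m and angle between lid_b's own z axis and vertical below 0.08 rad) or (horizontal distance between lid_b and pocket2 below 0.006 m and z of lid_b in the frame of pocket2 below 0.004 m and angle between lid_b's own z axis and vertical below 0.08 rad) or (horizontal distance between lid_b and pocket3 below 0.006 m and z of lid_b in the frame of pocket3 below 0.004 m and angle between lid_b's own z axis and vertical below 0.08 rad) or (horizontal distance between lid_b and pocket4 below 0.006 m and z of lid_b in the frame of pocket4 below 0.004 m and angle between lid_b's own z axis and vertical below 0.08 rad)) and ((horizontal distance between lid_c and pocket1 below 0.006 m and z of lid_c in the frame of pocket1 below 0.004 m and angle between lid_c's own z axis and vertical below 0.08 rad) or (horizontal distance between lid_c and pocket2 below 0.006 m and z of lid_c in the frame of pocket2 below 0.004 m and angle between lid_c's own z axis and vertical below 0.08 rad) or (horizontal distance between lid_c and pocket3 below 0.006 m and z of lid_c in the frame of pocket3 below 0.004 m and angle between lid_c's own z axis and vertical below 0.08 rad) or (horizontal distance between lid_c and pocket4 below 0.006 m and z of lid_c in the frame of pocket4 below 0.004 m and angle between lid_c's own z axis and vertical below 0.08 rad)) and ((horizontal distance between lid_d and pocket1 below 0.006 m and z of lid_d in the frame of pocket1 below 0.004 m and angle between lid_d's own z axis and vertical below 0.08 rad) or (horizontal distance between lid_d and pocket2 below 0.006 m and z of lid_d in the frame of pocket2 below 0.004 m and angle between lid_d's own z axis and vertical below 0.08 rad) or (horizontal distance between lid_d and pocket3 below 0.006 m and z of lid_d in the frame of pocket3 below 0.004 m and angle between lid_d's own z axis and vertical below 0.08 rad) or (horizontal distance between lid_d and pocket4 below 0.006 m and z of lid_d in the frame of pocket4 below 0.004 m and angle between lid_d's own z axis and vertical below 0.08 rad)) and value of joint lever below 0.3 rad), for 0.2 s.
2. the lever is held at its stop with every lid seated (((horizontal distance between lid_a and pocket1 below 0.006 m and z of lid_a in the frame of pocket1 below 0.004 m and angle between lid_a's own z axis and vertical below 0.08 rad) or (horizontal distance between lid_a and pocket2 below 0.006 m and z of lid_a in the frame of pocket2 below 0.004 m and angle between lid_a's own z axis and vertical below 0.08 rad) or (horizontal distance between lid_a and pocket3 below 0.006 m and z of lid_a in the frame of pocket3 below 0.004 m and angle between lid_a's own z axis and vertical below 0.08 rad) or (horizontal distance between lid_a and pocket4 below 0.006 m and z of lid_a in the frame of pocket4 below 0.004 m and angle between lid_a's own z axis and vertical below 0.08 rad)) and ((horizontal distance between lid_b and pocket1 below 0.006 m and z of lid_b in the frame of pocket1 below 0.004 m and angle between lid_b's own z axis and vertical below 0.08 rad) or (horizontal distance between lid_b and pocket2 below 0.006 m and z of lid_b in the frame of pocket2 below 0.004 m and angle between lid_b's own z axis and vertical below 0.08 rad) or (horizontal distance between lid_b and pocket3 below 0.006 m and z of lid_b in the frame of pocket3 below 0.004 m and angle between lid_b's own z axis and vertical below 0.08 rad) or (horizontal distance between lid_b and pocket4 below 0.006 m and z of lid_b in the frame of pocket4 below 0.004 m and angle between lid_b's own z axis and vertical below 0.08 rad)) and ((horizontal distance between lid_c and pocket1 below 0.006 m and z of lid_c in the frame of pocket1 below 0.004 m and angle between lid_c's own z axis and vertical below 0.08 rad) or (horizontal distance between lid_c and pocket2 below 0.006 m and z of lid_c in the frame of pocket2 below 0.004 m and angle between lid_c's own z axis and vertical below 0.08 rad) or (horizontal distance between lid_c and pocket3 below 0.006 m and z of lid_c in the frame of pocket3 below 0.004 m and angle between lid_c's own z axis and vertical below 0.08 rad) or (horizontal distance between lid_c and pocket4 below 0.006 m and z of lid_c in the frame of pocket4 below 0.004 m and angle between lid_c's own z axis and vertical below 0.08 rad)) and ((horizontal distance between lid_d and pocket1 below 0.006 m and z of lid_d in the frame of pocket1 below 0.004 m and angle between lid_d's own z axis and vertical below 0.08 rad) or (horizontal distance between lid_d and pocket2 below 0.006 m and z of lid_d in the frame of pocket2 below 0.004 m and angle between lid_d's own z axis and vertical below 0.08 rad) or (horizontal distance between lid_d and pocket3 below 0.006 m and z of lid_d in the frame of pocket3 below 0.004 m and angle between lid_d's own z axis and vertical below 0.08 rad) or (horizontal distance between lid_d and pocket4 below 0.006 m and z of lid_d in the frame of pocket4 below 0.004 m and angle between lid_d's own z axis and vertical below 0.08 rad)) and value of joint lever above 0.83 rad), for 0.2 s.
3. the lever has sprung back home with every lid still seated (((horizontal distance between lid_a and pocket1 below 0.006 m and z of lid_a in the frame of pocket1 below 0.004 m and angle between lid_a's own z axis and vertical below 0.08 rad) or (horizontal distance between lid_a and pocket2 below 0.006 m and z of lid_a in the frame of pocket2 below 0.004 m and angle between lid_a's own z axis and vertical below 0.08 rad) or (horizontal distance between lid_a and pocket3 below 0.006 m and z of lid_a in the frame of pocket3 below 0.004 m and angle between lid_a's own z axis and vertical below 0.08 rad) or (horizontal distance between lid_a and pocket4 below 0.006 m and z of lid_a in the frame of pocket4 below 0.004 m and angle between lid_a's own z axis and vertical below 0.08 rad)) and ((horizontal distance between lid_b and pocket1 below 0.006 m and z of lid_b in the frame of pocket1 below 0.004 m and angle between lid_b's own z axis and vertical below 0.08 rad) or (horizontal distance between lid_b and pocket2 below 0.006 m and z of lid_b in the frame of pocket2 below 0.004 m and angle between lid_b's own z axis and vertical below 0.08 rad) or (horizontal distance between lid_b and pocket3 below 0.006 m and z of lid_b in the frame of pocket3 below 0.004 m and angle between lid_b's own z axis and vertical below 0.08 rad) or (horizontal distance between lid_b and pocket4 below 0.006 m and z of lid_b in the frame of pocket4 below 0.004 m and angle between lid_b's own z axis and vertical below 0.08 rad)) and ((horizontal distance between lid_c and pocket1 below 0.006 m and z of lid_c in the frame of pocket1 below 0.004 m and angle between lid_c's own z axis and vertical below 0.08 rad) or (horizontal distance between lid_c and pocket2 below 0.006 m and z of lid_c in the frame of pocket2 below 0.004 m and angle between lid_c's own z axis and vertical below 0.08 rad) or (horizontal distance between lid_c and pocket3 below 0.006 m and z of lid_c in the frame of pocket3 below 0.004 m and angle between lid_c's own z axis and vertical below 0.08 rad) or (horizontal distance between lid_c and pocket4 below 0.006 m and z of lid_c in the frame of pocket4 below 0.004 m and angle between lid_c's own z axis and vertical below 0.08 rad)) and ((horizontal distance between lid_d and pocket1 below 0.006 m and z of lid_d in the frame of pocket1 below 0.004 m and angle between lid_d's own z axis and vertical below 0.08 rad) or (horizontal distance between lid_d and pocket2 below 0.006 m and z of lid_d in the frame of pocket2 below 0.004 m and angle between lid_d's own z axis and vertical below 0.08 rad) or (horizontal distance between lid_d and pocket3 below 0.006 m and z of lid_d in the frame of pocket3 below 0.004 m and angle between lid_d's own z axis and vertical below 0.08 rad) or (horizontal distance between lid_d and pocket4 below 0.006 m and z of lid_d in the frame of pocket4 below 0.004 m and angle between lid_d's own z axis and vertical below 0.08 rad)) and value of joint lever below 0.08 rad), for 0.2 s.
At the end, for the whole second after the job is handed in: every lid lies rim down on the tray's floor (within 0.08 rad of level, origin within 92 mm of the tray's centre along its x and 62 mm along its y, less than 10 mm above its underside), at rest and released, and the lever is home (below 0.08 rad) (x of lid_a in the frame of tray between -0.092 and 0.092 m and y of lid_a in the frame of tray between -0.062 and 0.062 m and z of each of lid_a, lid_b, lid_c, lid_d in the frame of tray below 0.01 m and angle between each of lid_a, lid_b, lid_c, lid_d's own z axis and vertical below 0.08 rad and linear speed of each of lid_a, lid_b, lid_c, lid_d below 0.03 m/s and x of lid_b in the frame of tray between -0.092 and 0.092 m and y of lid_b in the frame of tray between -0.062 and 0.062 m and x of lid_c in the frame of tray between -0.092 and 0.092 m and y of lid_c in the frame of tray between -0.062 and 0.062 m and x of lid_d in the frame of tray between -0.092 and 0.092 m and y of lid_d in the frame of tray between -0.062 and 0.062 m and value of joint lever below 0.08 rad); the robot touches nothing.
It fails at once if the jar is pushed more than 50 mm or knocked over (distance of jar from where it was at the start of the episode above 0.05 m or angle between jar's own z axis and vertical above 0.7 rad).
It fails at once if the tub is pushed more than 50 mm or knocked over (distance of tub from where it was at the start of the episode above 0.05 m or angle between tub's own z axis and vertical above 0.7 rad).
It fails at once if the paint bottle is pushed more than 50 mm or knocked over (distance of paint_bottle from where it was at the start of the episode above 0.05 m or angle between paint_bottle's own z axis and vertical above 0.7 rad).
It fails at once if the cup is pushed more than 50 mm or knocked over (distance of cup from where it was at the start of the episode above 0.05 m or angle between cup's own z axis and vertical above 0.7 rad).
Of lid_a, lid_b, lid_c, lid_d only 3 to 4 are there at a start; the rules pass over those that are not, and their reading is None.
At some moment in a run one of lid_a, lid_b, lid_c, lid_d may be knocked a few centimetres aside while the robot is not near it.
It also fails if it takes over 210 s, if anything falls off the work surface, if the arm or the gripper's body presses on something with over 40 N, if the wrist force passes 120 N, or if a joint passes its speed limit or range.

## Robot

A 6-joint arm with a two-finger parallel gripper is mounted at the origin on the work surface. World frame = base frame: x ahead of the robot, y to its left, z up, the work surface at z = 0. Lengths are in m, angles in rad, forces in N, time in s.
With the tool pointing down it reaches from about 0.275 to 0.725 m from the base axis. Payload 15.9 kg.
Tool frame: the origin (TCP) lies midway between the tips of the shut fingers; the grasp point (between the pads) lies 19 mm behind it (ctrl.grip_point_offset is the distance from the TCP to the grasp point, in m); z points along the fingers, y is the line along which they close (so a half turn about z gives the same grasp; the last joint's range is limited). The gripper opens to 85 mm and grips with 20 to 120 N. Pads are 22 mm wide; open, the fingers measure 114 mm over their backs; the gripper's body (76 mm by 85 mm) begins 54 mm behind the grasp point. The pads swing forward as they close: fully open they stand 13 mm farther back than shut.
Start: joints at [-1.247, 0.213, -0.034, 1.323, 0, 1.571], TCP at [0.159, -0.474, 0.231] pointing down, gripper open.
Joint ranges: [-2.98, 2.98], [-0.74, 1.72], [-1.14, 1.35], [-2.1, 2.04], [-1.57, 1.44], [-3.14, 3.14]. Speed limits (rad/s): [1.89, 1.89, 2.39, 2.57, 3.14, 3.14].

## Interface

Orientations are given as [roll, pitch, yaw] about the fixed x, y, z axes, in that order (R = Rz(yaw) Ry(pitch) Rx(roll)).
In Python, from plant import ctrl gives the robot as it stands. The module is installed in compiled form; this text tells all that it offers.
- The arm moves only by the tool send_rows, never from a script. Its argument "motion" is a list of rows, each a list of 7 numbers: the opening, from 0 (shut) to 1 (fully open), then the shift along the tool's x, y, z in mm, then the turn, a rotation vector about the tool's x, y, z in rad. In form: [[grip, x, y, z, ax, ay, az], ...]. A call has exactly 10 rows; each row shifts and turns the commanded pose from where the row before left it, along the tool's axes as they then stand; what a row does not reach is not made up. A row lasts 1/10 s, in which the tool goes at most 50 mm and 8.59 degrees, less where a joint would pass 70% of its speed; a pose out of reach is approached as far as the arm can. A call with a gripper value outside its range is refused whole. The fingers move at their own pace and stop on an object; "squeeze" is the grip in N (left out, the last holds). Time passes only in rows, so rows that do not move let the fingers close, or fill a call up. It gives the time, the measured TCP pose, the force, the opening and the grip force at its end, in the units of the state.
- ctrl.get_state(): the state, without advancing time (a new reading comes with each control period).
- ctrl.get_image(name): name is "scene" or "top"; returns the picture (400x640x3 uint8, blue, green, red); there is no depth.
- ctrl.camera_model(name): a dict with "camera_matrix" (3x3 intrinsics, pixels), "dist_coeffs" ([k1, k2, p1, p2, k3] as OpenCV has them; the pictures are not rectified), "extrinsics" (4x4, takes a point from world to camera coordinates). Camera axes: x right, y up, looking along -z (the intrinsics and any distortion apply to the point x, -y, -z); pixel columns grow to the right and rows downward; lengths in m; the calibration is good to about 2 mm. A picture is of the moment at which its call begins. camera_model takes no time and is no camera call.
- ctrl.finish_job(): hands the job in; it is judged then, once.
The state is a dict: "clock": time; "qpos": joint angles; "joint_vel": joint speeds; "effort": joint torques, N m; "position": TCP position; "eef_rot": TCP orientation; "ft_force": force on the tool from outside, world axes, zero at the start; "torque": the same for the moment, N m; "opening": opening from 0.0 (shut) to 1.0 (fully open); "gripper_force": force on a finger pad.
Only numpy, scipy, OpenCV 4.12 (cv2) and the standard library are available. Lean on these libraries where they do the work, as an engineer would, in place of code of your own. Each camera call takes 0.05 s, during which the arm holds its last target. There are 200 camera calls.

## Working session

There is one attempt and no reset: what is moved stays moved. The work goes in short steps, Python scripts to look and compute and a tool call to move; the robot and the scene stay as the last step left them, time stands still between calls to the robot, and variables do not carry over. Pictures are saved under pics/ and viewed, at most 14 in all, crops included, and the job is handed in when it is done.

Besides the shell and the picture viewer there is one more tool, called after "Emit:" as a command line: name --pt "numbers of a row" for each row, then --argument value for the rest. send_rows: Moves the arm, as the interface text tells. Its arguments: {"type":"object","properties":{"motion":{"type":"array"},"squeeze":{"type":"number"}},"required":["motion"]}

```bash
mkdir -p pics; ls
python3 - <<'E'
from plant import ctrl
import cv2
print(ctrl.get_state())
for n in("scene","top"):
    cv2.imwrite(f"pics/{n}0.png",ctrl.get_image(n)); print(ctrl.camera_model(n))
E
```

```text
pics
{'clock': 0.0, 'qpos': array([-1.24699822e+00,  2.13372093e-01, -3.51080518e-02,  1.32346675e+00,
        2.18588742e-05,  1.57077794e+00]), 'joint_vel': array([-1.67142756e-03,  6.05938352e-04,  5.77453574e-04,  8.55385239e-05,
        9.29837952e-04, -1.30941967e-03]), 'effort': array([-9.29996386e-04, -6.86157918e+01,  4.87118626e+01,  1.74728542e-02,
        8.11858126e-05, -1.25576673e-05]), 'position': array([ 0.15897983, -0.47368246,  0.23078876]), 'eef_rot': array([-3.14044209e+00, -2.18800116e-05,  3.23816469e-01]), 'ft_force': array([-0.22678219, -0.86925597,  0.59672408]), 'torque': array([0.02901376, 0.05407364, 0.03177611]), 'gripper_force': 0.0, 'opening': 0.9941970897583926}
{'camera_matrix': array([[444.39622615,   0.        , 312.56644095],
       [  0.        , 444.39622615, 200.20708699],
       [  0.        ,   0.        ,   1.        ]]), 'dist_coeffs': array([0.00581098, 0.        , 0.        , 0.        , 0.        ]), 'extrinsics': array([[ 0.01073365,  0.9997876 ,  0.01759412, -0.0200374 ],
       [-0.79606509, -0.00210386,  0.60520736,  0.32720177],
       [ 0.60511583, -0.02050215,  0.79587342, -1.47594499],
       [ 0.        ,  0.        ,  0.        ,  1.        ]])}
{'camera_matrix': array([[404.37194324,   0.        , 317.5334649 ],
       [  0.        , 404.37194324, 202.11865277],
       [  0.        ,   0.        ,   1.        ]]), 'dist_coeffs': array([-0.04764781,  0.        ,  0.        ,  0.        ,  0.        ]), 'extrinsics': array([[ 0.01591674, -0.99969832, -0.01870656,  0.02099992],
       [ 0.99209696,  0.01346138,  0.12474943, -0.49734415],
       [-0.12445998, -0.02054432,  0.99201192, -0.98993132],
       [ 0.        ,  0.        ,  0.        ,  1.        ]])}
```

View pics/scene0.png

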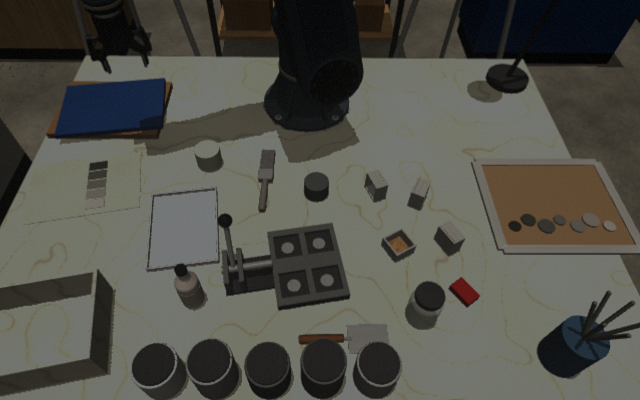

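View pics/top0.png

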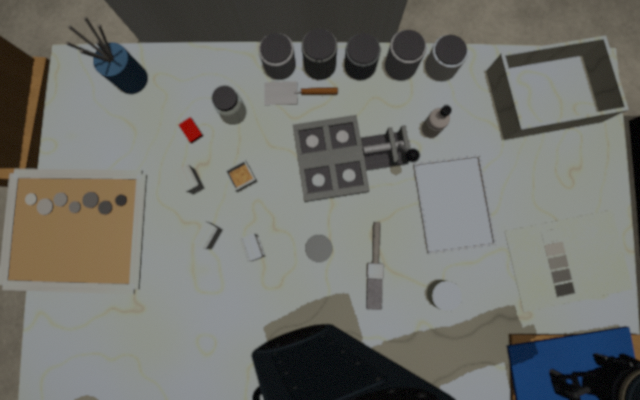

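Scene and top views show four lids: three standing at top px (195,180), (213,235), (253,247) and one rim up with cork at (241,176). The jig is at (331,158), the tray at (455,204), the lever knob at (412,156), and the tub at (318,248). Next I zoom in.

Run:
```python
import cv2,numpy as np
a=cv2.imread("pics/top0.png")[150:275,165:285]; b=cv2.imread("pics/scene0.png")[160:275,355:480]
f=lambda i:cv2.convertScaleAbs(cv2.resize(i,(480,500),interpolation=cv2.INTER_CUBIC),alpha=1.3)
cv2.imwrite("pics/z1.png",np.hstack([f(a)[:, :400],f(b)[:, :400]]) if 0 else np.hstack([cv2.resize(f(a),(400,417)),cv2.resize(f(b),(400,417))]))
```

```text
(no output)
```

View pics/z1.png

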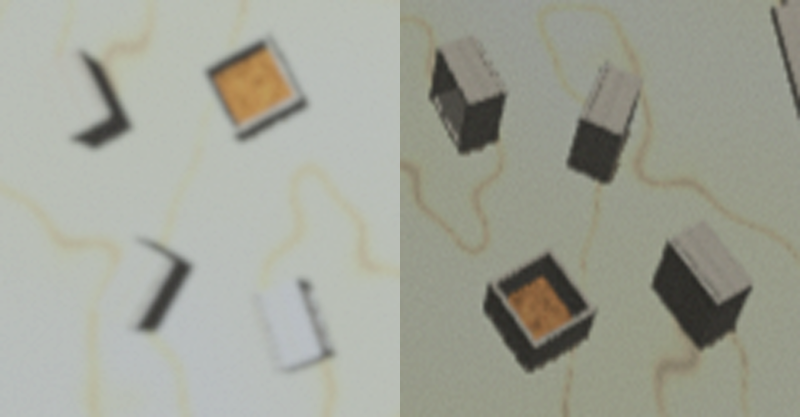

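Zoomed: cork lid is rim up; the near standing lid (scene crop left-top) seems open toward the left. I'll zoom harder with gamma to read the corners and open sides.

Run:
```python
import cv2,numpy as np
g=lambda i:(255*(i/255.)**0.5).astype(np.uint8)
def z(n,x,y,w,h,s,o):
    i=g(cv2.imread(n)[y:y+h,x:x+w]); i=cv2.resize(i,None,fx=s,fy=s,interpolation=cv2.INTER_CUBIC)
    for k in range(0,w,10): cv2.putText(i,str(x+k),(k*s,8),0,.3,(0,0,255)); cv2.line(i,(k*s,10),(k*s,16),(0,0,255))
    for k in range(0,h,10): cv2.putText(i,str(y+k),(0,k*s+4),0,.3,(0,0,255))
    cv2.imwrite(o,i)
z("pics/scene0.png",362,165,106,98,7 if 0 else 6,"pics/z2.png")
z("pics/top0.png",180,160,90,105,5,"pics/z3.png")
```

```text
(no output)
```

View pics/z2.png

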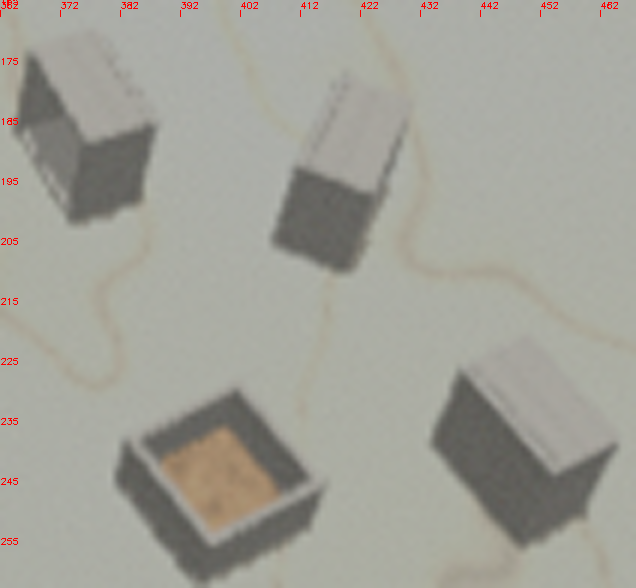

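View pics/z3.png

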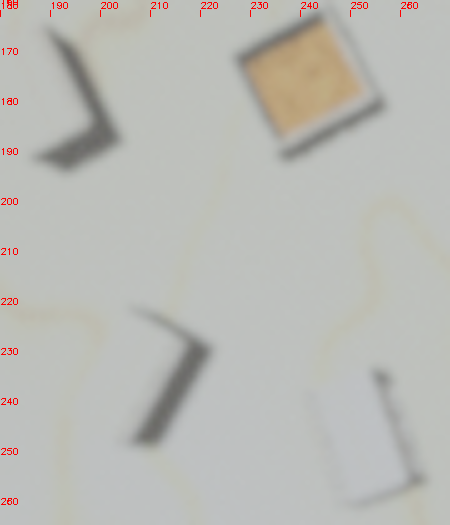

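Scene: lid1 top face corners are at about (367,173), (377,170), (388,186) and (376,189), and it opens to the left. Lid2 is at about (411,193)–(430,182) with its closed face left and opening right. Lid3 is at about (439,227)–(465,239) with its closed face front-left. Lid4 is rim up, with its cork at (398,244). Next I measure everything.

```bash
cat > h.py <<'E'
import numpy as np,cv2
from plant import ctrl
def ray(n,p):
    m=ctrl.camera_model(n); u=cv2.undistortPoints(np.array([[p]],float),m["camera_matrix"],m["dist_coeffs"])[0,0]
    E=m["extrinsics"]; R,t=E[:3,:3],E[:3,3]; d=R.T@np.array([u[0],-u[1],-1]); return -R.T@t,d/np.linalg.norm(d)
def onz(n,p,z):
    c,d=ray(n,p); return c+d*(z-c[2])/d[2]
def tri(ps,pt):
    c1,d1=ray("scene",ps); c2,d2=ray("top",pt)
    A=np.c_[d1,-d2]; s=np.linalg.lstsq(A,c2-c1,rcond=None)[0]; a,b=c1+s[0]*d1,c2+s[1]*d2
    return (a+b)/2,np.linalg.norm(a-b)
def blobs(mask,amin,amax,off=(0,0)):
    n,l,s,c=cv2.connectedComponentsWithStats(mask.astype(np.uint8)); return [(np.round(c[i]+off,2),int(s[i][4])) for i in range(1,n) if amin<=s[i][4]<=amax]
def proj(n,P):
    m=ctrl.camera_model(n);E=m["extrinsics"];q=E[:3,:3]@P+E[:3,3];q=q*[1,-1,-1]
    return cv2.projectPoints(q[None],np.zeros(3),np.zeros(3),m["camera_matrix"],m["dist_coeffs"])[0].ravel()
E
python3 - <<'E'
from h import *
np.set_printoptions(precision=4,suppress=True)
S=cv2.imread("pics/scene0.png");T=cv2.imread("pics/top0.png")
c=lambda x,y:(362+x/6-.5,165+y/6-.5)
L={1:[(30,50),(92,28),(157,123),(83,142)],2:[(345,75),(409,100),(372,193),(297,167)],3:[(462,370),(525,338),(617,443),(557,473)]}
for k,v in L.items():
    P=np.array([onz("scene",c(*p),.06)[:2] for p in v]); ax=(P[3]-P[0]+P[2]-P[1])/2; w=(P[1]-P[0]+P[2]-P[3])/2
    print(k,P.mean(0),"long",np.linalg.norm(ax),np.degrees(np.arctan2(ax[1],ax[0])),"w",np.linalg.norm(w),np.degrees(np.arctan2(w[1],w[0])), proj("top",np.r_[P.mean(0),.06]))
P=np.array([onz("scene",c(*p),.036)[:2] for p in [(126,440),(237,388),(327,486),(205,545)]]);print(4,P,P.mean(0))
hs=cv2.cvtColor(S,cv2.COLOR_BGR2HSV);ht=cv2.cvtColor(T,cv2.COLOR_BGR2HSV)
f=lambda h,x,y,w,hh:blobs((h[y:y+hh,x:x+w,1]>90)&(h[y:y+hh,x:x+w,2]>80),30,900,(x,y))
a,b=f(hs,375,225,45,40),f(ht,220,155,50,40);print("cork",a,b,tri(a[0][0],b[0][0]))
gs,gt=[cv2.cvtColor(i,cv2.COLOR_BGR2GRAY) for i in(S,T)]
f=lambda g,x,y,w,h:blobs(g[y:y+h,x:x+w]>115,30,400,(x,y))
a,b=f(gs,275,232,70,65),f(gt,300,122,68,75);print("dots",a,b)
f=lambda g,x,y,w,h:blobs(g[y:y+h,x:x+w]<40,40,400,(x,y))
print("knob",f(gs,212,208,25,25),f(gt,395,145,30,20))
E
```

```text
1 [0.3831 0.1876] long 0.05877106863909937 21.201414891886607 w 0.03409614446263885 110.93580032579975 [251.1023 246.1997]
2 [0.4105 0.3034] long 0.05964053414304486 -27.35286574640553 w 0.0321537401040247 63.23743129720448 [204.6129 234.1343]
3 [0.5546 0.3567] long 0.0584425483691491 29.15354426101685 w 0.03239386110537023 118.12675270770305 [186.5432 176.087 ]
4 [[0.5564 0.1888]
 [0.5303 0.2388]
 [0.5788 0.2698]
 [0.6068 0.2157]] [0.5681 0.2283]
cork [(array([398.31, 244.56]), 185)] [(array([240.09, 175.11]), 293)] (array([0.5662, 0.2302, 0.0199]), np.float64(0.00018474464935549915))
dots [(array([341.31, 243.46]), 124)] [(array([362.89, 128.43]), 132), (array([342.04, 136.04]), 98), (array([311.91, 140.83]), 95), (array([348.46, 174.96]), 109), (array([317.9 , 179.72]), 110), (array([300.68, 188.78]), 40), (array([359.2 , 195.14]), 50)]
knob [(array([224.62, 220.72]), 155)] [(array([408.4 , 155.18]), 190)]
```

```bash
python3 - <<'E'
from h import *
np.set_printoptions(precision=4,suppress=True)
S=cv2.imread("pics/scene0.png");T=cv2.imread("pics/top0.png")
gs,gt=[cv2.cvtColor(i,cv2.COLOR_BGR2GRAY) for i in(S,T)]
x,y=272,228
for th in(85,95): print(th,blobs(gs[y:y+70,x:x+72]>th,30,300,(x,y)))
D=[(342.04,136.04),(311.91,140.83),(348.46,174.96),(317.9,179.72)]
P=[onz("top",d,.015) for d in D];
for p in P: print(p[:2],proj("scene",p))
P=np.array(P);u=P[0]-P[2]+P[1]-P[3];v=P[1]-P[0]+P[3]-P[2];print("jig c",P.mean(0),np.linalg.norm(u)/2,np.degrees(np.arctan2(u[1],u[0])),np.linalg.norm(v)/2,np.degrees(np.arctan2(-v[0],v[1])))
print("knob",tri((224.62,220.72),(408.4,155.18)))
for n,g,(x,y,w,h) in(("top",gt,(405,145,100,115)),("scene",gs,(138,180,90,95))):
    c=g[y:y+h,x:x+w]; print(n,np.percentile(c,[5,50,90,98]))
for k,p,z in(("jar","top",None),):
    pass
for k,n,p,z in(("jar","top",(228,96),.11),("jar","scene",(431,294),.11),("tub","top",(318,247),.05),("tub","scene",(316,180),.05),("bottle","top",(446,110),.15),("cup","top",(440,292),.06)):print(k,onz(n,p,z)[:2])
E
python3 - <<'E'
import cv2,numpy as np
g=lambda i:(255*(i/255.)**0.5).astype(np.uint8)
o=[]
for n,(x,y,w,h) in(("top",(400,145,105,115)),("scene",(140,180,105,115))):
    i=g(cv2.imread(f"pics/{n}0.png")[y:y+h,x:x+w]);i=cv2.resize(i,None,fx=3.8,fy=3.8,interpolation=cv2.INTER_CUBIC);o.append(i)
cv2.imwrite("pics/z4.png",np.hstack(o))
E
```

```text
85 [(array([279.26, 228.64]), 39), (array([340.07, 241.14]), 210), (array([318.56, 242.88]), 80), (array([287.13, 247.21]), 82), (array([326.67, 279.61]), 98), (array([293.52, 284.89]), 104), (array([273.31, 293.31]), 32)]
95 [(array([278.94, 228.57]), 35), (array([340.11, 240.79]), 202), (array([273.26, 293.32]), 31)]
[ 0.6744 -0.0328] [293.4785 284.6837]
[0.6606 0.046 ] [326.4572 279.3779]
[ 0.5709 -0.0502] [287.189  247.1651]
[0.5574 0.0287] [318.4229 242.585 ]
jig c [ 0.6158 -0.0021  0.015 ] 0.10485096943369396 9.529636195315094 0.07997145766489047 9.82542037351521
knob (array([ 0.5899, -0.1805,  0.1585]), np.float64(0.008627785769708579))
top [119. 145. 146. 146.]
scene [ 55. 117. 119. 120.]
jar [0.7444 0.2488]
jar [0.744  0.2615]
tub [0.384 0.025]
tub [0.38   0.0244]
bottle [ 0.6995 -0.2661]
cup [ 0.2809 -0.2684]
```

View pics/z4.png

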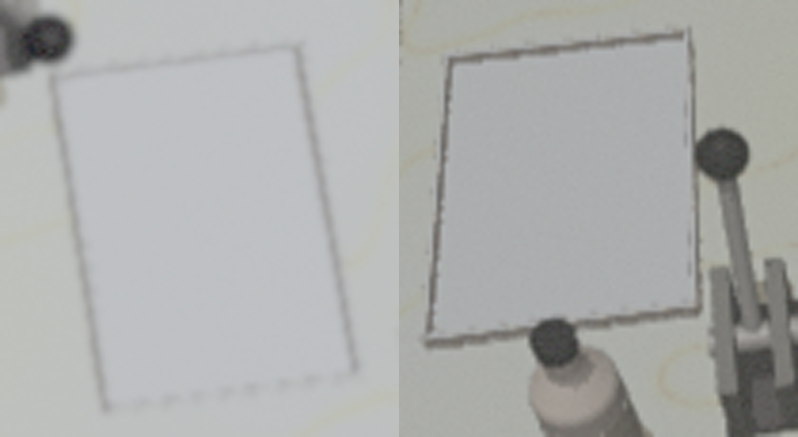

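```bash
cat >> h.py <<'E'
from scipy.spatial.transform import Rotation as Ro
OFF=.028
def rot(yaw,tilt): return Ro.from_euler('z',yaw,degrees=True)*Ro.from_euler('x',180,degrees=True)*Ro.from_euler('y',tilt,degrees=True)
def plan(W,v=35,w=.12):
    """W: (x,y,z of pad centre in mm, yaw, tilt deg, grip[, speed]) or ('w',n,grip). prints rows from the measured pose"""
    s=ctrl.get_state(); p=s["position"]*1e3; R=Ro.from_euler('xyz',s["eef_rot"]); rows=[]
    for k in W:
        if k[0]=='w': rows+=[[k[2],0,0,0,0,0,0]]*k[1]; continue
        vv=k[6] if len(k)>6 else v
        P0=p-R.as_matrix()[:,2]*OFF*1e3; P1=np.array(k[:3],float); R1=rot(k[3],k[4]); R0=R; rv=(R0.inv()*R1).as_rotvec()
        n=max(1,int(np.ceil(max(np.linalg.norm(P1-P0)/vv,np.linalg.norm(rv)/w-1e-6))))
        for i in range(1,n+1):
            Rt=R0*Ro.from_rotvec(rv*i/n); pt=P0+(P1-P0)*i/n+Rt.as_matrix()[:,2]*OFF*1e3
            d=np.round(R.inv().apply(pt-p),0 if i<n else 1); t=np.round((R.inv()*Rt).as_rotvec(),2 if i<n else 3)
            p=p+R.apply(d); R=R*Ro.from_rotvec(t); rows.append([k[5],*d,*t])
    for i in range(0,len(rows),10):
        c=rows[i:i+10]; c+=[[c[-1][0],0,0,0,0,0,0]]*(10-len(c)); print("["+",".join("["+",".join(f"{x+0:g}" for x in r)+"]" for r in c)+"]")
E
python3 - <<'E'
from h import *
c=lambda x,y:(400+x/3.8-.5,145+y/3.8-.5)
P=np.array([onz("top",c(*p),.014)[:2] for p in [(52,76),(298,46),(355,372),(105,408)]])
c2=lambda x,y:(140+(x-399)/3.8-.5,180+y/3.8-.5)
Q=np.array([onz("scene",c2(*p),.014)[:2] for p in [(700,310),(427,344),(448,60),(690,34)]])
for P in(P,Q):
    print(P.mean(0)); 
    for a,b in((0,1),(1,2),(2,3),(3,0)): d=P[b]-P[a];print(np.linalg.norm(d),np.degrees(np.arctan2(d[1],d[0])))
plan([(300,-150,260,60,0,1),(383,187,120,111,0,1),(383,187,42,111,0,1,20),('w',1,1)])
E
```

```text
[ 0.50091027 -0.31866836]
0.171264876979676 -82.10999726257714
0.22449165460485868 -172.08685515995404
0.1702032603799473 98.74821810763014
0.22704398356506736 8.185608953056722
[ 0.50791759 -0.31893177]
0.1713686946831394 -81.83959486853193
0.23079243573582395 -171.57713030613408
0.1713049445459543 98.21230972884558
0.23094792125889638 8.438526350016256
[[1,22,-24,0,0,0,-0.07],[1,23,-22,0,0,0,-0.06],[1,24,-21,0,0,0,-0.07],[1,26,-19,0,0,0,-0.06],[1,27,-18,0,0,0,-0.07],[1,28,-15,0,0,0,-0.06],[1,29,-14,-1,0,0,-0.07],[1,30,-12,0,0,0,-0.07],[1,30,-9,0,0,0,-0.06],[1,31,-8,0,0,0,-0.07]]
[[1,32,-5.9,0.1,-0.001,-0.001,-0.063],[1,30,-9,13,0,0,-0.08],[1,31,-6,12,0,0,-0.08],[1,32,-4,13,0,0,-0.08],[1,31,-1,13,0,0,-0.08],[1,32,1,13,0,0,-0.08],[1,31,4,12,0,0,-0.09],[1,31,6,13,0,0,-0.08],[1,30,9,13,0,0,-0.08],[1,30,11,12,0,0,-0.08]]
[[1,28,14,13,0,0,-0.08],[1,27.3,15.9,12.9,0,0,-0.08],[1,0,0,20,0,0,0],[1,0,0,19,0,0,0],[1,0,0,20,0,0,0],[1,0,0,19,0,0,0],[1,0,0,0,0,0,0],[1,0,0,0,0,0,0],[1,0,0,0,0,0,0],[1,0,0,0,0,0,0]]
```

Emit:
send_rows --pt "1 22 -24 0 0 0 -0.07" --pt "1 23 -22 0 0 0 -0.06" --pt "1 24 -21 0 0 0 -0.07" --pt "1 26 -19 0 0 0 -0.06" --pt "1 27 -18 0 0 0 -0.07" --pt "1 28 -15 0 0 0 -0.06" --pt "1 29 -14 -1 0 0 -0.07" --pt "1 30 -12 0 0 0 -0.07" --pt "1 30 -9 0 0 0 -0.06" --pt "1 31 -8 0 0 0 -0.07" --squeeze 40

```text
clock: 1.1
position: [0.2874, -0.179, 0.2322]
eef_rot: [-3.141, -0.0, 0.986]
ft_force: [1.2, -1.4, -0.0]
opening: 1.001
gripper_force: 0.0
```

Emit:
send_rows --pt "1 32 -6 0 0 0 -0.063" --pt "1 30 -9 13 0 0 -0.08" --pt "1 31 -6 12 0 0 -0.08" --pt "1 32 -4 13 0 0 -0.08" --pt "1 31 -1 13 0 0 -0.08" --pt "1 32 1 13 0 0 -0.08" --pt "1 31 4 12 0 0 -0.09" --pt "1 31 6 13 0 0 -0.08" --pt "1 30 9 13 0 0 -0.08" --pt "1 30 11 12 0 0 -0.08"

```text
clock: 2.1
position: [0.3674, 0.1272, 0.1176]
eef_rot: [-3.141, 0.0, 1.78]
ft_force: [0.6, -1.8, -0.2]
opening: 1.002
gripper_force: 0.0
```

Emit:
send_rows --pt "1 28 14 13 0 0 -0.08" --pt "1 27 16 0 0 0 -0.08" --pt "1 0 0 0 0 0 0" --pt "1 0 0 0 0 0 0" --pt "1 0 0 0 0 0 0" --pt "1 0 0 0 0 0 0" --pt "1 0 0 0 0 0 0" --pt "1 0 0 0 0 0 0" --pt "1 0 0 0 0 0 0" --pt "1 0 0 0 0 0 0"

```text
clock: 3.1
position: [0.3833, 0.1865, 0.1054]
eef_rot: [3.141, -0.0, 1.937]
ft_force: [-0.4, -0.4, -0.3]
opening: 1.001
gripper_force: 0.0
```

Run:
```python
from h import *
s=ctrl.get_state();print(s["position"],np.degrees(s["eef_rot"]),s["ft_force"])
plan([(383,187,90,111.2,0,1),(383,187,42,111.2,0,1,12),('w',4,0),('w',2,0),(383,187,100,111.2,0,0)])
t=ctrl.get_image("top");sc=ctrl.get_image("scene")
f=lambda i,x,y,w,h:cv2.resize(i[y:y+h,x:x+w],(390,390),interpolation=cv2.INTER_CUBIC)
cv2.imwrite("pics/a1.png",np.hstack([f(t,165,150,130,130),f(sc,340,140,130,130)]))
```

```text
[0.38327855 0.1864641  0.10536105] [ 1.79993975e+02 -1.40012986e-03  1.10956032e+02] [-0.42861594 -0.38524338 -0.32821028]
[[1,0,0,22,0,0,0],[1,0.6,-0.1,21.4,0,0,-0.004],[1,0,0,12,0,0,0],[1,0,0,12,0,0,0],[1,0,0,12,0,0,0],[1,0,0,12,0,0,0],[0,0,0,0,0,0,0],[0,0,0,0,0,0,0],[0,0,0,0,0,0,0],[0,0,0,0,0,0,0]]
[[0,0,0,0,0,0,0],[0,0,0,0,0,0,0],[0,0,0,-29,0,0,0],[0,0,0,-29,0,0,0],[0,0,0,0,0,0,0],[0,0,0,0,0,0,0],[0,0,0,0,0,0,0],[0,0,0,0,0,0,0],[0,0,0,0,0,0,0],[0,0,0,0,0,0,0]]
```

View pics/a1.png

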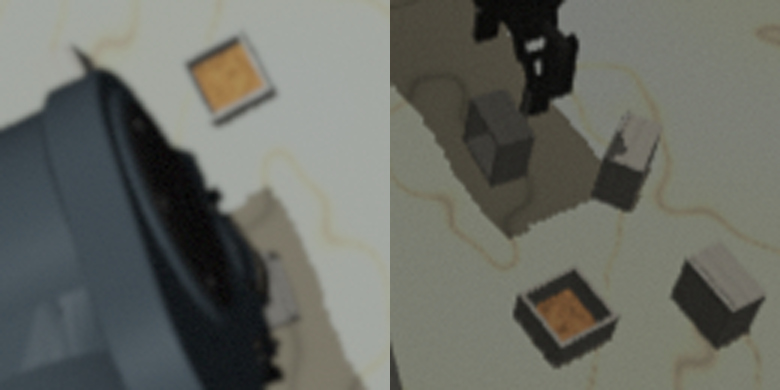

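Arm tracks well and the gripper stands over lid1 at scene px about (505,175). Descend and grasp.

Emit:
send_rows --pt "1 0 0 22 0 0 0" --pt "1 0.6 0 21.5 0 0 -0.004" --pt "1 0 0 12 0 0 0" --pt "1 0 0 12 0 0 0" --pt "1 0 0 12 0 0 0" --pt "1 0 0 12 0 0 0" --pt "0 0 0 0 0 0 0" --pt "0 0 0 0 0 0 0" --pt "0 0 0 0 0 0 0" --pt "0 0 0 0 0 0 0"

```text
clock: 4.2
position: [0.3834, 0.1873, 0.0143]
eef_rot: [3.141, -0.0, 1.941]
ft_force: [0.8, 0.4, -1.4]
opening: 0.697
gripper_force: 43.3
```

Run:
```python
from h import *
s=ctrl.get_state();print(s["position"],s["opening"],s["gripper_force"],s["ft_force"])
# staging: yaw 22; pad rotates; final pad z 34+3
plan([(383,187,100,111.2,0,0),(440,190,110,22,0,0),(440,190,110,22,63,0),(440,190,38,22,63,0,20)])
```

```text
[0.38339479 0.18729701 0.01432959] 0.6971314558665921 43.3342657238245 [ 0.8350384   0.43018892 -1.40960827]
[[0,0,0,-29,0,0,0],[0,-0.1,-0.4,-28.7,0.001,0,0],[0,-1,4,-1,0,0,0.12],[0,-1,5,-1,0,0,0.12],[0,-1,4,0,0,0,0.12],[0,1,4,-1,0,0,0.12],[0,0,5,-1,0,0,0.12],[0,1,4,-1,0,0,0.12],[0,2,4,0,0,0,0.12],[0,2,4,-1,0,0,0.12]]
[[0,3,3,-1,0,0,0.12],[0,3,3,-1,0,0,0.12],[0,3,3,0,0,0,0.12],[0,4,2,-1,0,0,0.12],[0,4.1,2.3,-1,0,0,0.117],[0,3,0,0,0,0.11,0],[0,3,0,0,0,0.11,0],[0,3,0,0,0,0.11,0],[0,3,0,-1,0,0.11,0],[0,3,0,0,0,0.11,0]]
[[0,3,0,0,0,0.11,0],[0,3,0,0,0,0.11,0],[0,4,0,0,0,0.11,0],[0,3,0,0,0,0.11,0],[0,2.7,0,-0.5,0,0.11,0],[0,-16,0,8,0,0,0],[0,-16,0,8,0,0,0],[0,-16,0,8,0,0,0],[0,-16.1,0,8.6,0,0,0],[0,0,0,0,0,0,0]]
```

Gripped 60 mm (opening 0.697, 43 N). Lift, turn, tilt, lower.

Emit:
send_rows --pt "0 0 0 -29 0 0 0" --pt "0 0 0 -29 0 0 0" --pt "0 -1 4 -1 0 0 0.12" --pt "0 -1 5 -1 0 0 0.12" --pt "0 -1 4 0 0 0 0.12" --pt "0 1 4 -1 0 0 0.12" --pt "0 0 5 -1 0 0 0.12" --pt "0 1 4 -1 0 0 0.12" --pt "0 2 4 0 0 0 0.12" --pt "0 2 4 -1 0 0 0.12"

```text
clock: 5.2
position: [0.4185, 0.1885, 0.0781]
eef_rot: [3.141, -0.0, 0.976]
ft_force: [-0.3, 0.7, -0.7]
opening: 0.697
gripper_force: 43.6
```

Emit:
send_rows --pt "0 3 3 -1 0 0 0.12" --pt "0 3 3 -1 0 0 0.12" --pt "0 3 3 0 0 0 0.12" --pt "0 4 2 -1 0 0 0.12" --pt "0 4 2 -1 0 0 0.117" --pt "0 3 0 0 0 0.11 0" --pt "0 3 0 0 0 0.11 0" --pt "0 3 0 0 0 0.11 0" --pt "0 3 0 -1 0 0.11 0" --pt "0 3 0 0 0 0.11 0"

```text
clock: 6.2
position: [0.4558, 0.1893, 0.0872]
eef_rot: [-3.135, -0.556, 0.39]
ft_force: [1.7, 1.0, -1.5]
opening: 0.699
gripper_force: 43.8
```

Emit:
send_rows --pt "0 3 0 0 0 0.11 0" --pt "0 3 0 0 0 0.11 0" --pt "0 4 0 0 0 0.11 0" --pt "0 3 0 0 0 0.11 0" --pt "0 3 0 0 0 0.11 0" --pt "0 0 0 0 0 0 0" --pt "0 0 0 0 0 0 0" --pt "0 0 0 0 0 0 0" --pt "0 0 0 0 0 0 0" --pt "0 0 0 0 0 0 0"

```text
clock: 7.2
position: [0.5375, 0.2217, 0.1661]
eef_rot: [-3.132, -0.964, 0.386]
ft_force: [-0.4, -0.1, 0.6]
opening: 0.703
gripper_force: 43.9
```

Run:
```python
from h import *
s=ctrl.get_state();print(s["position"],np.degrees(s["eef_rot"]),s["opening"],s["gripper_force"],s["ft_force"])
S=ctrl.get_image("scene");cv2.imwrite("pics/a2.png",cv2.resize(S[100:290,330:490],None,fx=3,fy=3))
plan([(440,190,38,22,63,0,20),('w',2,1)])
```

```text
[0.53751302 0.22170897 0.16611715] [-179.43700684  -55.26035392   22.13620381] 0.7025837625843909 43.860066421329975 [-0.36626353 -0.08104416  0.56277533]
[[0,-18,-1,2,0,0.01,0],[0,-18,-1,2,0,0.02,0],[0,-17,0,1,0,0.01,0],[0,-18,-1,1,-0.01,0.02,0],[0,-18,-1,1,0,0.01,0],[0,-18,-1,0,0,0.02,0],[0,-18,-1,1,0,0.01,0],[0,-18,0,0,0,0.02,0],[0,-17.5,-1.2,-0.6,-0.002,0.015,0.001],[1,0,0,0,0,0,0]]
[[1,0,0,0,0,0,0],[1,0,0,0,0,0,0],[1,0,0,0,0,0,0],[1,0,0,0,0,0,0],[1,0,0,0,0,0,0],[1,0,0,0,0,0,0],[1,0,0,0,0,0,0],[1,0,0,0,0,0,0],[1,0,0,0,0,0,0],[1,0,0,0,0,0,0]]
```

View pics/a2.png

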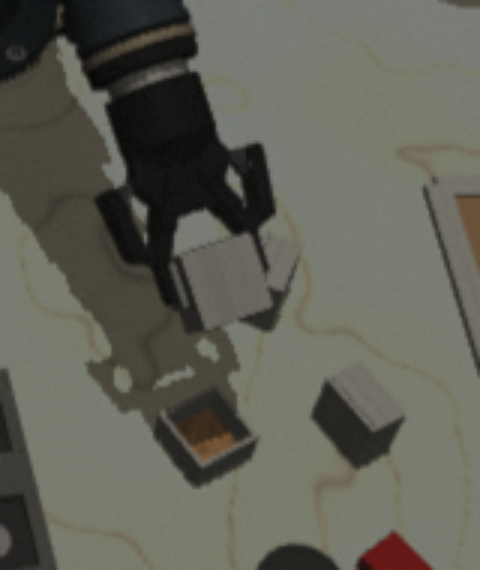

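Lid1 is held with its closed face outward/up as intended (px ~(225,280)), but a radial tilt this close in is out of reach. I'll go back upright and tilt sideways instead, at yaw 113 and 50°.

Run:
```python
from h import *
print(ctrl.get_state()["qpos"])
plan([(455,200,150,60,0,0),(455,200,130,113,0,0),(455,200,120,113,50,0)])
```

```text
[ 0.38546757 -0.11167474 -1.13445147 -0.41663742  0.01051112  3.14113468]
[[0,-9,-2,-3,0.03,-0.09,-0.06],[0,-9,-2,-3,0.03,-0.1,-0.06],[0,-9,-3,-2,0.03,-0.09,-0.06],[0,-9,-3,-2,0.03,-0.09,-0.06],[0,-9,-4,0,0.03,-0.1,-0.06],[0,-9,-4,0,0.03,-0.09,-0.06],[0,-8,-5,0,0.04,-0.09,-0.06],[0,-9,-4,2,0.03,-0.09,-0.06],[0,-8,-5,1,0.03,-0.1,-0.06],[0,-6.9,-5.7,3,0.027,-0.091,-0.064]]
[[0,0,0,2,0,0,-0.12],[0,0,0,3,0,0,-0.11],[0,0,0,2,0,0,-0.12],[0,0,0,3,0,0,-0.11],[0,0,0,2,0,0,-0.12],[0,0,0,3,0,0,-0.11],[0,0,0,2,0,0,-0.12],[0,0,0,2.9,0,0,-0.115],[0,3,0,1,0,0.11,0],[0,3,0,1,0,0.11,0]]
[[0,3,0,1,0,0.11,0],[0,2,0,1,0,0.11,0],[0,3,0,1,0,0.11,0],[0,2,0,1,0,0.1,0],[0,2,0,1,0,0.11,0],[0,2.6,0,0.8,0,0.113,0],[0,0,0,0,0,0,0],[0,0,0,0,0,0,0],[0,0,0,0,0,0,0],[0,0,0,0,0,0,0]]
```

Emit:
send_rows --pt "0 -9 -2 -3 0.03 -0.09 -0.06" --pt "0 -9 -2 -3 0.03 -0.1 -0.06" --pt "0 -9 -3 -2 0.03 -0.09 -0.06" --pt "0 -9 -3 -2 0.03 -0.09 -0.06" --pt "0 -9 -4 0 0.03 -0.1 -0.06" --pt "0 -9 -4 0 0.03 -0.09 -0.06" --pt "0 -8 -5 0 0.04 -0.09 -0.06" --pt "0 -9 -4 2 0.03 -0.09 -0.06" --pt "0 -8 -5 1 0.03 -0.1 -0.06" --pt "0 -7 -6 3 0.03 -0.09 -0.06"

```text
clock: 8.25
position: [0.4572, 0.2016, 0.1218]
eef_rot: [3.139, -0.015, 1.035]
ft_force: [-0.0, 0.7, -0.9]
opening: 0.696
gripper_force: 43.9
```

Emit:
send_rows --pt "0 0 0 2 0 0 -0.12" --pt "0 0 0 3 0 0 -0.11" --pt "0 0 0 2 0 0 -0.12" --pt "0 0 0 3 0 0 -0.11" --pt "0 0 0 2 0 0 -0.12" --pt "0 0 0 3 0 0 -0.11" --pt "0 0 0 2 0 0 -0.12" --pt "0 0 0 3 0 0 -0.115" --pt "0 3 0 1 0 0.11 0" --pt "0 3 0 1 0 0.11 0"

```text
clock: 9.25
position: [0.455, 0.2087, 0.1002]
eef_rot: [3.122, -0.232, 1.964]
ft_force: [-0.4, -0.4, -2.1]
opening: 0.698
gripper_force: 43.9
```

Emit:
send_rows --pt "0 3 0 1 0 0.11 0" --pt "0 2 0 1 0 0.11 0" --pt "0 3 0 1 0 0.11 0" --pt "0 2 0 1 0 0.1 0" --pt "0 2 0 1 0 0.11 0" --pt "0 3 0 1 0 0.11 0" --pt "0 0 0 0 0 0 0" --pt "0 0 0 0 0 0 0" --pt "0 0 0 0 0 0 0" --pt "0 0 0 0 0 0 0"

```text
clock: 10.25
position: [0.4492, 0.2228, 0.1024]
eef_rot: [3.112, -0.876, 1.981]
ft_force: [0.9, 0.0, -0.5]
opening: 0.699
gripper_force: 43.9
```

Run:
```python
from h import *
s=ctrl.get_state();print(s["position"],np.degrees(s["eef_rot"]),s["qpos"],s["opening"])
a=Ro.from_euler('xyz',s["eef_rot"]).as_matrix();print(a[:,2],s["position"]-a[:,2]*.028)
plan([(455,200,55,113,50,0,25),(455,200,43,113,50,0,6),('w',4,1)])
```

```text
[0.44922697 0.2227696  0.1024142 ] [178.29582386 -50.18570616 113.52106671] [-0.00587312  0.56930894 -0.18462707  1.23363658  0.79549217  0.99111416] 0.6991360233470177
[-0.27914387  0.71585996 -0.64001814] [0.457043   0.20272552 0.12033471]
[[0,-17,-2,13,0.01,0,0],[0,-17,-1,14,0.01,0,0],[0,-17.4,-1.4,13.5,0.003,-0.003,0.006],[0,-5,0,4,0,0,0],[0,-4.1,0,3.7,0,0,0],[1,0,0,0,0,0,0],[1,0,0,0,0,0,0],[1,0,0,0,0,0,0],[1,0,0,0,0,0,0],[1,0,0,0,0,0,0]]
```

Emit:
send_rows --pt "0 -17 -2 13 0.01 0 0" --pt "0 -17 -1 14 0.01 0 0" --pt "0 -17 -1 14 0 0 0" --pt "0 -5 0 4 0 0 0" --pt "0 -4 0 4 0 0 0" --pt "0 0 0 0 0 0 0" --pt "1 0 0 0 0 0 0" --pt "1 0 0 0 0 0 0" --pt "1 0 0 0 0 0 0" --pt "1 0 0 0 0 0 0"

```text
clock: 11.25
position: [0.4465, 0.2205, 0.0244]
eef_rot: [3.134, -0.878, 1.978]
ft_force: [-0.2, 0.6, -0.3]
opening: 1.0
gripper_force: 0.0
```

Run:
```python
from h import *
s=ctrl.get_state();print(s["position"],np.degrees(s["eef_rot"]),s["opening"],s["ft_force"])
plan([('w',2,1),(485,130,115,113,50,1),(455,200,140,203,0,1)])
```

```text
[0.44654794 0.22049533 0.02435333] [179.56303574 -50.30546464 113.35688635] 0.9995168142446907 [-0.15255973  0.58927021 -0.26698266]
[[1,0,0,0,0,0,0],[1,0,0,0,0,0,0],[1,2,0,-26,0,0,0],[1,1,0,-27,0,0,0],[1,2,0,-26,0,0,0],[1,1.8,0.4,-26.6,0.003,-0.005,0.004],[1,3,-1,3,0.05,-0.05,-0.1],[1,4,-1,2,0.04,-0.04,-0.09],[1,3,0,3,0.05,-0.05,-0.1],[1,3,0,2,0.04,-0.04,-0.1]]
[[1,3,1,1,0.05,-0.05,-0.1],[1,3,2,2,0.04,-0.04,-0.09],[1,3,2,1,0.05,-0.05,-0.1],[1,3,2,1,0.04,-0.04,-0.1],[1,2,3,0,0.05,-0.05,-0.1],[1,1,3,0,0.04,-0.05,-0.09],[1,2,4,0,0.05,-0.04,-0.1],[1,1,3,-1,0.04,-0.05,-0.1],[1,0,4,-1,0.05,-0.04,-0.1],[1,0,4,-1,0.05,-0.05,-0.09]]
[[1,-0.9,3.9,-1.5,0.041,-0.042,-0.101],[1,0,0,0,0,0,0],[1,0,0,0,0,0,0],[1,0,0,0,0,0,0],[1,0,0,0,0,0,0],[1,0,0,0,0,0,0],[1,0,0,0,0,0,0],[1,0,0,0,0,0,0],[1,0,0,0,0,0,0],[1,0,0,0,0,0,0]]
```

Emit:
send_rows --pt "1 0 0 0 0 0 0" --pt "1 0 0 0 0 0 0" --pt "1 2 0 -26 0 0 0" --pt "1 1 0 -27 0 0 0" --pt "1 2 0 -26 0 0 0" --pt "1 2 0 -27 0 0 0" --pt "1 3 -1 3 0.05 -0.05 -0.1" --pt "1 4 -1 2 0.04 -0.04 -0.09" --pt "1 3 0 3 0.05 -0.05 -0.1" --pt "1 3 0 2 0.04 -0.04 -0.1"

```text
clock: 12.25
position: [0.4661, 0.1624, 0.0996]
eef_rot: [2.953, -0.654, 2.499]
ft_force: [-0.3, 0.8, 0.3]
opening: 1.001
gripper_force: 0.0
```

Emit:
send_rows --pt "1 3 1 1 0.05 -0.05 -0.1" --pt "1 3 2 2 0.04 -0.04 -0.09" --pt "1 3 2 1 0.05 -0.05 -0.1" --pt "1 3 2 1 0.04 -0.04 -0.1" --pt "1 2 3 0 0.05 -0.05 -0.1" --pt "1 1 3 0 0.04 -0.05 -0.09" --pt "1 2 4 0 0.05 -0.04 -0.1" --pt "1 1 3 -1 0.04 -0.05 -0.1" --pt "1 0 4 -1 0.05 -0.04 -0.1" --pt "1 0 4 -1 0.05 -0.05 -0.09"

```text
clock: 13.25
position: [0.4549, 0.1959, 0.111]
eef_rot: [3.099, -0.039, -2.836]
ft_force: [-0.0, -0.2, 0.0]
opening: 0.998
gripper_force: 0.0
```

Run:
```python
from h import *
s=ctrl.get_state();print(s["position"],np.degrees(s["eef_rot"]))
S=ctrl.get_image("scene");cv2.imwrite("pics/a3.png",cv2.resize(S[130:290,330:490],None,fx=3.5,fy=3.5,interpolation=cv2.INTER_CUBIC))
plan([(453,202,100,203,0,1),(453,202,36,203,0,1,15),('w',1,1),('w',4,0)])
print(proj("scene",np.array([.453,.202,.036])))
```

```text
[0.45487244 0.19592254 0.11097009] [ 177.57957225   -2.20758643 -162.49768622]
[[1,-1,2,20,0.02,-0.02,-0.05],[1,-0.5,2.1,19.6,0.021,-0.013,-0.04],[1,0,0,13,0,0,0],[1,0,0,13,0,0,0],[1,0,0,12,0,0,0],[1,0,0,13,0,0,0],[1,0,0,13,0,0,0],[1,0,0,0,0,0,0],[0,0,0,0,0,0,0],[0,0,0,0,0,0,0]]
[[0,0,0,0,0,0,0],[0,0,0,0,0,0,0],[0,0,0,0,0,0,0],[0,0,0,0,0,0,0],[0,0,0,0,0,0,0],[0,0,0,0,0,0,0],[0,0,0,0,0,0,0],[0,0,0,0,0,0,0],[0,0,0,0,0,0,0],[0,0,0,0,0,0,0]]
[383.31967711 204.75743162]
```

View pics/a3.png

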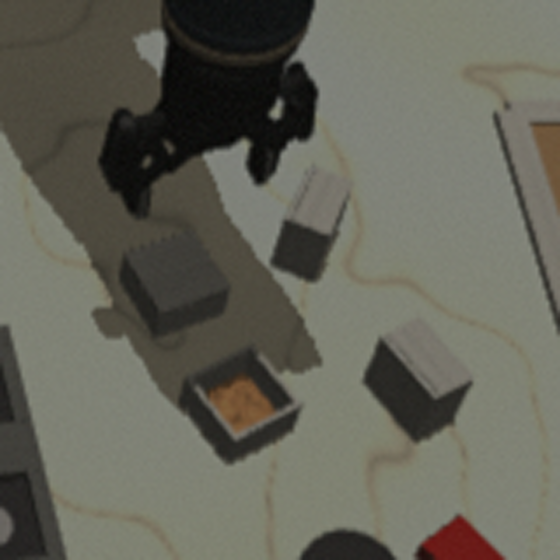

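Lid1 lies rim down at crop ~(174,275), i.e. px (380,209). It slid a little, so I re-measure before grasping.

Run:
```python
from h import *
c=lambda x,y:(330+x/3.5-.5,130+y/3.5-.5)
P=np.array([onz("scene",c(*p),.036)[:2] for p in [(121,267),(185,234),(229,287),(160,316)]])
print(P,P.mean(0))
for a,b in((0,1),(1,2),(3,2),(0,3)): d=P[b]-P[a];print(np.linalg.norm(d),np.degrees(np.arctan2(d[1],d[0])))
x,y=P.mean(0)*1e3
plan([(x,y,100,208,0,1),(x,y,36,208,0,1,15),('w',1,1),('w',2,0)])
```

```text
[[0.45650856 0.15060675]
 [0.42486198 0.20242824]
 [0.47495346 0.23015399]
 [0.50142512 0.17580203]] [0.46443728 0.18974775]
0.06072045213135005 121.41176645409806
0.05725271719768748 28.964621753730132
0.06045564096857054 115.9680041463901
0.05150047928592107 29.289595381943098
[[1,-4,-6,19,0.02,-0.02,-0.09],[1,-4,-5.4,20,0.023,-0.011,-0.088],[1,0,0,13,0,0,0],[1,0,0,13,0,0,0],[1,0,0,12,0,0,0],[1,0,0,13,0,0,0],[1,0,0,13,0,0,0],[1,0,0,0,0,0,0],[0,0,0,0,0,0,0],[0,0,0,0,0,0,0]]
```

Emit:
send_rows --pt "1 -4 -6 19 0.02 -0.02 -0.09" --pt "1 -4 -5 20 0.023 -0.011 -0.088" --pt "1 0 0 13 0 0 0" --pt "1 0 0 13 0 0 0" --pt "1 0 0 12 0 0 0" --pt "1 0 0 13 0 0 0" --pt "1 0 0 13 0 0 0" --pt "1 0 0 0 0 0 0" --pt "0 0 0 0 0 0 0" --pt "0 0 0 0 0 0 0"

```text
clock: 14.3
position: [0.4645, 0.1893, 0.008]
eef_rot: [3.137, -0.004, -2.663]
ft_force: [-9.7, -3.2, 33.6]
opening: 0.702
gripper_force: 35.3
```

Emit:
send_rows --pt "0 0 0 0 0 0 0" --pt "0 0 0 0 0 0 0" --pt "0 0 0 0 0 0 0" --pt "1 0 0 0 0 0 0" --pt "1 0 0 0 0 0 0" --pt "1 0 0 0 0 0 0" --pt "1 0 0 -17 0 0 0" --pt "1 0 0 -18 0 0 0" --pt "1 0 0 0 0 0 0" --pt "1 0 0 0 0 0 0"

```text
clock: 15.3
position: [0.4644, 0.1891, 0.0422]
eef_rot: [3.137, -0.004, -2.663]
ft_force: [-0.2, -0.3, -0.6]
opening: 0.999
gripper_force: 0.0
```

Run:
```python
from h import *
s=ctrl.get_state();print(s["position"],np.degrees(s["eef_rot"]))
plan([(464,190,75,118,0,1),(464,190,36,118,0,1,15),('w',4,0),(464,190,80,118,0,0)])
```

```text
[0.46441225 0.18911871 0.04220626] [ 179.74296144   -0.24428853 -152.5737487 ]
[[1,0,0,0,0,0,0.11],[1,0,0,-1,0,0,0.11],[1,0,0,0,0,0,0.11],[1,0,0,0,0,0,0.12],[1,0,0,-1,0,0,0.11],[1,0,0,0,0,0,0.11],[1,0,0,0,0,0,0.11],[1,0,0,-1,0,0,0.11],[1,0,0,0,0,0,0.11],[1,1,0,0,0,0,0.11]]
[[1,0,0,-1,0,0,0.12],[1,0,1,0,0,0,0.11],[1,0,0,0,0,0,0.11],[1,-0.1,-0.4,-0.8,-0.004,-0.005,0.111],[1,0,0,13,0,0,0],[1,0,0,13,0,0,0],[1,0,0,13,0,0,0],[0,0,0,0,0,0,0],[0,0,0,0,0,0,0],[0,0,0,0,0,0,0]]
[[0,0,0,0,0,0,0],[0,0,0,-22,0,0,0],[0,0,0,-22,0,0,0],[0,0,0,0,0,0,0],[0,0,0,0,0,0,0],[0,0,0,0,0,0,0],[0,0,0,0,0,0,0],[0,0,0,0,0,0,0],[0,0,0,0,0,0,0],[0,0,0,0,0,0,0]]
```

Emit:
send_rows --pt "1 0 0 0 0 0 0.11" --pt "1 0 0 -1 0 0 0.11" --pt "1 0 0 0 0 0 0.11" --pt "1 0 0 0 0 0 0.12" --pt "1 0 0 -1 0 0 0.11" --pt "1 0 0 0 0 0 0.11" --pt "1 0 0 0 0 0 0.11" --pt "1 0 0 -1 0 0 0.11" --pt "1 0 0 0 0 0 0.11" --pt "1 1 0 0 0 0 0.11"

```text
clock: 16.3
position: [0.4629, 0.1893, 0.0443]
eef_rot: [-3.138, -0.007, 2.506]
ft_force: [0.6, -0.3, 0.6]
opening: 0.999
gripper_force: 0.0
```

Emit:
send_rows --pt "1 0 0 -1 0 0 0.12" --pt "1 0 1 0 0 0 0.11" --pt "1 0 0 0 0 0 0.11" --pt "1 0 0 -1 -0.004 -0.005 0.11" --pt "1 0 0 13 0 0 0" --pt "1 0 0 13 0 0 0" --pt "1 0 0 13 0 0 0" --pt "0 0 0 0 0 0 0" --pt "0 0 0 0 0 0 0" --pt "0 0 0 0 0 0 0"

```text
clock: 17.3
position: [0.4641, 0.1902, 0.0086]
eef_rot: [-3.141, 0.0, 2.06]
ft_force: [0.0, -0.4, -0.7]
opening: 0.704
gripper_force: 42.6
```

Emit:
send_rows --pt "0 0 0 0 0 0 0" --pt "0 0 0 0 0 0 0" --pt "0 0 0 -22 0 0 0" --pt "0 0 0 -22 0 0 0" --pt "0 0 0 -10 0 0 0" --pt "0 0 0 0 0 0 0" --pt "0 0 0 0 0 0 0" --pt "0 0 0 0 0 0 0" --pt "0 0 0 0 0 0 0" --pt "0 0 0 0 0 0 0"

```text
clock: 18.3
position: [0.4637, 0.1901, 0.0617]
eef_rot: [-3.14, 0.0, 2.06]
ft_force: [0.3, 0.3, -0.8]
opening: 0.701
gripper_force: 43.1
```

Run:
```python
from h import *
s=ctrl.get_state();print(s["position"],np.degrees(s["eef_rot"]),s["opening"],s["gripper_force"])
# far-right pocket first: (.6744,-.0328)
plan([(674.4,-32.8,90,99.7,0,0),('w',2,0)])
```

```text
[0.46372205 0.19010862 0.06166975] [-1.79910882e+02  5.30665409e-03  1.18045994e+02] 0.7010077464294565 43.071628428879194
[[0,-33,9,0,0,0,0.04],[0,-32,10,0,0,0,0.03],[0,-32,12,0,0,0,0.04],[0,-32,12,0,0,0,0.03],[0,-31,14,0,0,0,0.04],[0,-31,15,0,0,0,0.03],[0,-30,15,0,0,0,0.04],[0,-30,17,0,0,0,0.03],[0,-29.2,17.8,-0.4,-0.001,0.001,0.04],[0,0,0,0,0,0,0]]
[[0,0,0,0,0,0,0],[0,0,0,0,0,0,0],[0,0,0,0,0,0,0],[0,0,0,0,0,0,0],[0,0,0,0,0,0,0],[0,0,0,0,0,0,0],[0,0,0,0,0,0,0],[0,0,0,0,0,0,0],[0,0,0,0,0,0,0],[0,0,0,0,0,0,0]]
```

Emit:
send_rows --pt "0 -33 9 0 0 0 0.04" --pt "0 -32 10 0 0 0 0.03" --pt "0 -32 12 0 0 0 0.04" --pt "0 -32 12 0 0 0 0.03" --pt "0 -31 14 0 0 0 0.04" --pt "0 -31 15 0 0 0 0.03" --pt "0 -30 15 0 0 0 0.04" --pt "0 -30 17 0 0 0 0.03" --pt "0 -29 18 0 0 0 0.04" --pt "0 0 0 0 0 0 0"

```text
clock: 19.3
position: [0.6767, -0.0356, 0.0612]
eef_rot: [-3.141, 0.001, 1.736]
ft_force: [-0.1, 0.3, -1.2]
opening: 0.695
gripper_force: 43.2
```

Run:
```python
from h import *
s=ctrl.get_state();print(s["position"],np.degrees(s["eef_rot"]),s["opening"],s["gripper_force"])
plan([(674.4,-32.8,70,99.7,0,0),(674.4,-32.8,53,99.7,0,0,5),('w',2,0),('w',4,1),(674.4,-32.8,110,99.7,0,1,30)])
```

```text
[ 0.6766991  -0.03561198  0.06123775] [-1.79980839e+02  6.39856933e-02  9.94653355e+01] 0.6954224267258537 43.152927226619795
[[0,3.2,-1.8,19.2,0,0.001,-0.004],[0,0,0,4,0,0,0],[0,0,0,5,0,0,0],[0,0,0,4,0,0,0],[0,0,0,4,0,0,0],[0,0,0,0,0,0,0],[0,0,0,0,0,0,0],[1,0,0,0,0,0,0],[1,0,0,0,0,0,0],[1,0,0,0,0,0,0]]
[[1,0,0,0,0,0,0],[1,0,0,-28,0,0,0],[1,0,0,-29,0,0,0],[1,0,0,0,0,0,0],[1,0,0,0,0,0,0],[1,0,0,0,0,0,0],[1,0,0,0,0,0,0],[1,0,0,0,0,0,0],[1,0,0,0,0,0,0],[1,0,0,0,0,0,0]]
```

Emit:
send_rows --pt "0 3 -2 10 0 0 -0.004" --pt "0 0 0 9 0 0 0" --pt "0 0 0 4 0 0 0" --pt "0 0 0 5 0 0 0" --pt "0 0 0 4 0 0 0" --pt "0 0 0 4 0 0 0" --pt "0 0 0 0 0 0 0" --pt "0 0 0 0 0 0 0" --pt "0 0 0 0 0 0 0" --pt "0 0 0 0 0 0 0"

```text
clock: 20.3
position: [0.6729, -0.0296, 0.0262]
eef_rot: [3.141, 0.0, 1.745]
ft_force: [6.3, 0.7, -3.1]
opening: 0.697
gripper_force: 44.3
```

Run:
```python
from h import *
s=ctrl.get_state();print(s["position"],np.degrees(s["eef_rot"]),s["opening"],s["ft_force"],s["torque"])
```

```text
[ 0.67291189 -0.0295814   0.02620961] [1.79968871e+02 2.02272253e-02 9.99663512e+01] 0.6972588997559352 [ 6.28332807  0.71960831 -3.09412813] [ 0.24184349 -1.18669939  0.14372872]
```

Emit:
send_rows --pt "0 -2 1 0 0 0 0" --pt "0 0 0 1 0 0 0" --pt "0 0 0 0 0 0 0" --pt "0 0 0 0 0 0 0" --pt "0 0 0 0 0 0 0" --pt "0 0 0 0 0 0 0" --pt "0 0 0 0 0 0 0" --pt "0 0 0 0 0 0 0" --pt "0 0 0 0 0 0 0" --pt "0 0 0 0 0 0 0"

```text
clock: 21.3
position: [0.6737, -0.0316, 0.0252]
eef_rot: [-3.141, 0.0, 1.744]
ft_force: [-0.2, 0.8, -0.6]
opening: 0.698
gripper_force: 45.0
```

Run:
```python
from h import *
s=ctrl.get_state();print(s["position"],np.degrees(s["eef_rot"]),s["opening"],s["ft_force"],s["torque"])
```

```text
[ 0.6737145  -0.03163823  0.02523273] [-1.79970304e+02  2.15027778e-02  9.99405847e+01] 0.6983979524685942 [-0.24190874  0.76271728 -0.60247243] [-0.0773608   0.04764796  0.01417394]
```

Run:
```python
from h import *
plan([('w',5,1),(673.5,-31.5,130,100,0,1),(410.5,303.4,140,242.8,0,1),('w',4,1)])
```

```text
[[1,0,0,0,0,0,0],[1,0,0,0,0,0,0],[1,0,0,0,0,0,0],[1,0,0,0,0,0,0],[1,0,0,0,0,0,0],[1,0,0,-26,0,0,0],[1,0,0,-25,0,0,0],[1,0.1,-0.2,-25.8,-0.001,0,-0.001],[1,18,-10,0,0,0,-0.12],[1,19,-7,-1,0,0,-0.12]]
[[1,19,-5,0,0,0,-0.12],[1,20,-3,-1,0,0,-0.11],[1,21,0,0,0,0,-0.12],[1,20,2,-1,0,0,-0.12],[1,20,4,0,0,0,-0.12],[1,19,7,-1,0,0,-0.12],[1,18,9,0,0,0,-0.12],[1,17,11,-1,0,0,-0.12],[1,15,13,0,0,0,-0.12],[1,14,15,-1,0,0,-0.11]]
[[1,12,16,0,0,0,-0.12],[1,11,18,-1,0,0,-0.12],[1,7,18,0,0,0,-0.12],[1,6,20,-1,0,0,-0.12],[1,3,20,0,0,0,-0.12],[1,1,20,-1,0,0,-0.12],[1,-1,21,0,0,0,-0.11],[1,-4,19,-1,0,0,-0.12],[1,-6.4,19.7,-0.2,-0.001,0,-0.122],[1,0,0,0,0,0,0]]
[[1,0,0,0,0,0,0],[1,0,0,0,0,0,0],[1,0,0,0,0,0,0],[1,0,0,0,0,0,0],[1,0,0,0,0,0,0],[1,0,0,0,0,0,0],[1,0,0,0,0,0,0],[1,0,0,0,0,0,0],[1,0,0,0,0,0,0],[1,0,0,0,0,0,0]]
```

Emit:
send_rows --pt "1 0 0 0 0 0 0" --pt "1 0 0 0 0 0 0" --pt "1 0 0 0 0 0 0" --pt "1 0 0 0 0 0 0" --pt "1 0 0 0 0 0 0" --pt "1 0 0 -26 0 0 0" --pt "1 0 0 -25 0 0 0" --pt "1 0 0 -26 0 0 0" --pt "1 18 -10 0 0 0 -0.12" --pt "1 19 -7 -1 0 0 -0.12"

```text
clock: 22.3
position: [0.6488, 0.0006, 0.1039]
eef_rot: [3.141, 0.001, 1.988]
ft_force: [0.2, -0.3, 0.2]
opening: 1.0
gripper_force: 0.0
```

Emit:
send_rows --pt "1 19 -5 0 0 0 -0.12" --pt "1 20 -3 -1 0 0 -0.11" --pt "1 21 0 0 0 0 -0.12" --pt "1 20 2 -1 0 0 -0.12" --pt "1 20 4 0 0 0 -0.12" --pt "1 19 7 -1 0 0 -0.12" --pt "1 18 9 0 0 0 -0.12" --pt "1 17 11 -1 0 0 -0.12" --pt "1 15 13 0 0 0 -0.12" --pt "1 14 15 -1 0 0 -0.11"

```text
clock: 23.3
position: [0.5234, 0.1605, 0.1083]
eef_rot: [-3.141, -0.0, -3.114]
ft_force: [0.1, -0.1, -0.1]
opening: 1.0
gripper_force: 0.0
```

Emit:
send_rows --pt "1 12 16 0 0 0 -0.12" --pt "1 11 18 -1 0 0 -0.12" --pt "1 7 18 0 0 0 -0.12" --pt "1 6 20 -1 0 0 -0.12" --pt "1 3 20 0 0 0 -0.12" --pt "1 1 20 -1 0 0 -0.12" --pt "1 -1 21 0 0 0 -0.11" --pt "1 -4 19 -1 0 0 -0.12" --pt "1 -6 20 0 0 0 -0.12" --pt "1 0 0 0 0 0 0"

```text
clock: 24.3
position: [0.4095, 0.3048, 0.1123]
eef_rot: [3.141, -0.0, -2.043]
ft_force: [1.1, -1.1, 0.1]
opening: 0.999
gripper_force: 0.0
```

Emit:
send_rows --pt "1 0 0 0 0 0 0" --pt "1 0 0 0 0 0 0" --pt "1 0 0 0 0 0 0" --pt "1 0 0 0 0 0 0" --pt "1 0 0 0 0 0 0" --pt "1 0 0 0 0 0 0" --pt "1 0 0 0 0 0 0" --pt "1 0 0 0 0 0 0" --pt "1 0 0 0 0 0 0" --pt "1 0 0 0 0 0 0"

```text
clock: 25.3
position: [0.4106, 0.3034, 0.1122]
eef_rot: [3.141, -0.001, -2.049]
ft_force: [0.9, 0.4, -0.8]
opening: 0.999
gripper_force: 0.0
```

Run:
```python
from h import *
s=ctrl.get_state();print(s["position"],np.degrees(s["eef_rot"]))
S=ctrl.get_image("scene")
T=ctrl.get_image("top")
cv2.imwrite("pics/s4.png",S);cv2.imwrite("pics/t4.png",T)
# compare lid places with the start, and jig spots
S0=cv2.imread("pics/scene0.png");T0=cv2.imread("pics/top0.png")
for n,a,b,(x,y,w,h) in(("lid3 s",S,S0,(430,217,40,42)),("lid4 s",S,S0,(378,226,42,38)),("lid4 t",T,T0,(224,158,38,38)),("lid2 s",S,S0,(404,176,30,36)),("jigspot",S,S0,(280,265,28,34))):
    print(n,np.mean(cv2.absdiff(a,b)[y:y+h,x:x+w]))
f=lambda i,x,y,w,h:cv2.resize(i[y:y+h,x:x+w],(390,390),interpolation=cv2.INTER_CUBIC)
cv2.imwrite("pics/a4.png",np.hstack([f(T,270,90,130,130),f(S,340,150,130,130)]))
plan([(410.5,303.4,90,242.8,0,1),(410.5,303.4,42,242.8,0,1,12),('w',1,1),('w',3,0)])
```

```text
[0.41061299 0.30341257 0.11220026] [ 1.79988977e+02 -3.50021755e-02 -1.17392945e+02]
lid3 s 7.333730158730159
lid4 s 4.931077694235589
lid4 t 16.107109879963065
lid2 s 36.93703703703704
jigspot 42.53921568627451
[[1,0,0,25,0,0,0],[1,0,0.1,25.2,0,-0.001,-0.003],[1,0,0,12,0,0,0],[1,0,0,12,0,0,0],[1,0,0,12,0,0,0],[1,0,0,12,0,0,0],[1,0,0,0,0,0,0],[0,0,0,0,0,0,0],[0,0,0,0,0,0,0],[0,0,0,0,0,0,0]]
```

View pics/a4.png

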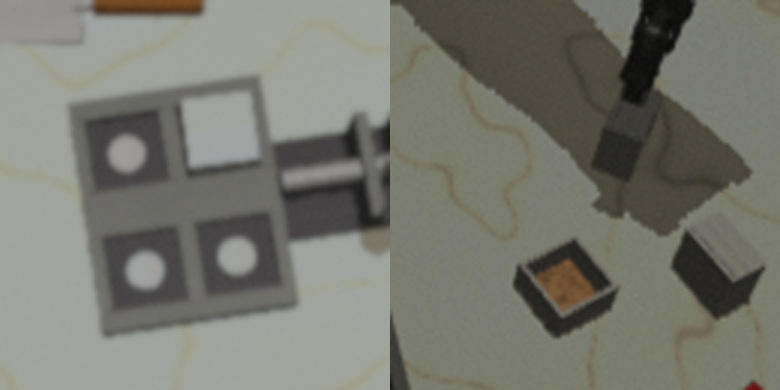

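Lid1 is seated in the far-right pocket (crop (222,130)), and lid2 is directly under the gripper. Pick lid2.

Emit:
send_rows --pt "1 0 0 25 0 0 0" --pt "1 0 0 25 0 0 0" --pt "1 0 0 12 0 0 0" --pt "1 0 0 12 0 0 0" --pt "1 0 0 12 0 0 0" --pt "1 0 0 12 0 0 0" --pt "0 0 0 0 0 0 0" --pt "0 0 0 0 0 0 0" --pt "0 0 0 0 0 0 0" --pt "0 0 0 0 0 0 0"

```text
clock: 26.4
position: [0.4109, 0.3036, 0.0147]
eef_rot: [-3.141, 0.0, -2.049]
ft_force: [-0.5, 0.2, -0.9]
opening: 0.697
gripper_force: 43.9
```

Run:
```python
from h import *
s=ctrl.get_state();print(s["position"],s["ft_force"],s["gripper_force"])
plan([(410.5,303.4,100,242.8,0,0),(455,200,120,113,0,0),(455,200,120,113,50,0),('w',5,0)])
```

```text
[0.4108675  0.30358146 0.014694  ] [-0.47412784  0.21001754 -0.9139344 ] 43.8683208078146
[[0,0,0,-29,0,0,0],[0,0.3,0.2,-28.3,0,0,-0.003],[0,4,-5,-1,0,0,0.12],[0,3,-5,-1,0,0,0.12],[0,3,-5,-1,0,0,0.12],[0,2,-5,-1,0,0,0.12],[0,1,-6,-1,0,0,0.12],[0,0,-6,-1,0,0,0.12],[0,0,-6,-1,0,0,0.11],[0,-1,-6,-1,0,0,0.12]]
[[0,-1,-6,-1,0,0,0.12],[0,-2,-5,-2,0,0,0.12],[0,-3,-5,-1,0,0,0.12],[0,-4,-5,-1,0,0,0.12],[0,-4,-4,-1,0,0,0.12],[0,-4,-4,-1,0,0,0.12],[0,-5,-4,-1,0,0,0.12],[0,-5,-2,-1,0,0,0.12],[0,-6,-2,-1,0,0,0.12],[0,-6,-2,-1,0,0,0.12]]
[[0,-5.7,-0.3,-1,0,0,0.115],[0,3,0,0,0,0.11,0],[0,3,0,0,0,0.11,0],[0,3,0,0,0,0.11,0],[0,3,0,-1,0,0.11,0],[0,3,0,0,0,0.11,0],[0,3,0,0,0,0.1,0],[0,3,0,0,0,0.11,0],[0,3.4,0.1,-0.1,0,0.113,0],[0,0,0,0,0,0,0]]
[[0,0,0,0,0,0,0],[0,0,0,0,0,0,0],[0,0,0,0,0,0,0],[0,0,0,0,0,0,0],[0,0,0,0,0,0,0],[0,0,0,0,0,0,0],[0,0,0,0,0,0,0],[0,0,0,0,0,0,0],[0,0,0,0,0,0,0],[0,0,0,0,0,0,0]]
```

Emit:
send_rows --pt "0 0 0 -29 0 0 0" --pt "0 0 0 -28 0 0 0" --pt "0 4 -5 -1 0 0 0.12" --pt "0 3 -5 -1 0 0 0.12" --pt "0 3 -5 -1 0 0 0.12" --pt "0 2 -5 -1 0 0 0.12" --pt "0 1 -6 -1 0 0 0.12" --pt "0 0 -6 -1 0 0 0.12" --pt "0 0 -6 -1 0 0 0.11" --pt "0 -1 -6 -1 0 0 0.12"

```text
clock: 27.4
position: [0.4297, 0.2596, 0.0796]
eef_rot: [-3.141, -0.0, -3.003]
ft_force: [0.5, -0.1, -0.8]
opening: 0.705
gripper_force: 43.7
```

Emit:
send_rows --pt "0 -1 -6 -1 0 0 0.12" --pt "0 -2 -5 -2 0 0 0.12" --pt "0 -3 -5 -1 0 0 0.12" --pt "0 -4 -5 -1 0 0 0.12" --pt "0 -4 -4 -1 0 0 0.12" --pt "0 -4 -4 -1 0 0 0.12" --pt "0 -5 -4 -1 0 0 0.12" --pt "0 -5 -2 -1 0 0 0.12" --pt "0 -6 -2 -1 0 0 0.12" --pt "0 -6 -2 -1 0 0 0.12"

```text
clock: 28.4
position: [0.4524, 0.2048, 0.0906]
eef_rot: [-3.141, 0.0, 2.079]
ft_force: [-0.5, -0.3, -1.0]
opening: 0.7
gripper_force: 43.6
```

Emit:
send_rows --pt "0 -6 0 -1 0 0 0.115" --pt "0 3 0 0 0 0.11 0" --pt "0 3 0 0 0 0.11 0" --pt "0 3 0 0 0 0.11 0" --pt "0 3 0 -1 0 0.11 0" --pt "0 3 0 0 0 0.11 0" --pt "0 3 0 0 0 0.1 0" --pt "0 3 0 0 0 0.11 0" --pt "0 3 0 0 0 0.113 0" --pt "0 0 0 0 0 0 0"

```text
clock: 29.4
position: [0.4467, 0.2181, 0.099]
eef_rot: [-3.134, -0.876, 1.961]
ft_force: [-1.4, -1.2, -0.3]
opening: 0.695
gripper_force: 43.8
```

Emit:
send_rows --pt "0 -17 0 14 0 0 0" --pt "0 -17 0 14 0 0 0" --pt "0 -13 0 11 0 0 0" --pt "0 0 0 0 0 0 0" --pt "0 0 0 0 0 0 0" --pt "0 0 0 0 0 0 0" --pt "0 0 0 0 0 0 0" --pt "0 0 0 0 0 0 0" --pt "0 0 0 0 0 0 0" --pt "0 0 0 0 0 0 0"

```text
clock: 30.4
position: [0.447, 0.2189, 0.0399]
eef_rot: [-3.141, -0.873, 1.969]
ft_force: [-0.1, 0.0, -0.9]
opening: 0.695
gripper_force: 43.8
```

Run:
```python
from h import *
s=ctrl.get_state();a=Ro.from_euler('xyz',s["eef_rot"]).as_matrix();print(a[:,2],s["position"]-a[:,2]*.028,np.degrees(s["eef_rot"]),s["opening"],s["ft_force"])
cv2.imwrite("pics/s5.png",ctrl.get_image("scene"))
plan([(455,200,42,113,50,0,6),('w',1,0),('w',5,1)])
```

```text
[-0.29744838  0.70589517 -0.64283471] [0.45537106 0.19916926 0.05786489] [-179.9547698   -49.99646174  112.7904187 ] 0.6953232229490005 [-0.08020432  0.03036468 -0.86050567]
[[0,-4,0,4,0,0,0],[0,-4,0,3,0,0,0],[0,-3.6,0,3.8,0.002,0,-0.002],[0,0,0,0,0,0,0],[1,0,0,0,0,0,0],[1,0,0,0,0,0,0],[1,0,0,0,0,0,0],[1,0,0,0,0,0,0],[1,0,0,0,0,0,0],[1,0,0,0,0,0,0]]
```

Emit:
send_rows --pt "0 -4 0 4 0 0 0" --pt "0 -4 0 3 0 0 0" --pt "0 -4 0 4 0 0 0" --pt "0 0 0 0 0 0 0" --pt "1 0 0 0 0 0 0" --pt "1 0 0 0 0 0 0" --pt "1 0 0 0 0 0 0" --pt "1 0 0 0 0 0 0" --pt "1 0 0 0 0 0 0" --pt "1 0 0 0 0 0 0"

```text
clock: 31.45
position: [0.4467, 0.2196, 0.0235]
eef_rot: [-3.141, -0.873, 1.969]
ft_force: [0.2, 0.8, -0.3]
opening: 1.001
gripper_force: 0.0
```

Run:
```python
from h import *
s=ctrl.get_state();print(s["position"],s["opening"],s["ft_force"])
plan([(485,130,115,113,50,1),(462,192,110,205,0,1),('w',2,1),(462,192,36,205,0,1,18),('w',1,1),('w',4,0)])
```

```text
[0.44668952 0.21963512 0.02350003] 1.0011932560313759 [ 0.22480591  0.76422086 -0.33200605]
[[1,2,0,-26,0,0,0],[1,2,0,-27,0,0,0],[1,2,0,-26,0,0,0],[1,1.4,0.4,-26.5,0.002,0,-0.002],[1,1,-1,4,0.05,-0.04,-0.1],[1,2,-1,3,0.04,-0.05,-0.1],[1,1,0,3,0.05,-0.04,-0.1],[1,1,0,3,0.05,-0.05,-0.1],[1,2,1,3,0.04,-0.04,-0.1],[1,1,1,3,0.05,-0.05,-0.1]]
[[1,1,2,2,0.05,-0.04,-0.1],[1,1,1,2,0.04,-0.05,-0.1],[1,1,3,2,0.05,-0.04,-0.1],[1,1,2,2,0.05,-0.05,-0.09],[1,0,3,1,0.04,-0.04,-0.1],[1,0,2,1,0.05,-0.05,-0.1],[1,-1,3,1,0.05,-0.04,-0.1],[1,0,4,1,0.04,-0.05,-0.1],[1,-1.7,2.7,0.3,0.048,-0.043,-0.103],[1,0,0,0,0,0,0]]
[[1,0,0,0,0,0,0],[1,0,0,15,0,0,0],[1,0,0,15,0,0,0],[1,0,0,14,0,0,0],[1,0,0,15,0,0,0],[1,0,0.1,15,0,0,0],[1,0,0,0,0,0,0],[0,0,0,0,0,0,0],[0,0,0,0,0,0,0],[0,0,0,0,0,0,0]]
[[0,0,0,0,0,0,0],[0,0,0,0,0,0,0],[0,0,0,0,0,0,0],[0,0,0,0,0,0,0],[0,0,0,0,0,0,0],[0,0,0,0,0,0,0],[0,0,0,0,0,0,0],[0,0,0,0,0,0,0],[0,0,0,0,0,0,0],[0,0,0,0,0,0,0]]
```

Emit:
send_rows --pt "1 2 0 -26 0 0 0" --pt "1 2 0 -27 0 0 0" --pt "1 2 0 -26 0 0 0" --pt "1 1 0 -26 0 0 0" --pt "1 1 -1 4 0.05 -0.04 -0.1" --pt "1 2 -1 3 0.04 -0.05 -0.1" --pt "1 1 0 3 0.05 -0.04 -0.1" --pt "1 1 0 3 0.05 -0.05 -0.1" --pt "1 2 1 3 0.04 -0.04 -0.1" --pt "1 1 1 3 0.05 -0.05 -0.1"

```text
clock: 32.45
position: [0.4653, 0.1657, 0.0881]
eef_rot: [2.932, -0.521, 2.717]
ft_force: [-0.4, -0.1, 1.0]
opening: 0.997
gripper_force: 0.0
```

Emit:
send_rows --pt "1 1 2 2 0.05 -0.04 -0.1" --pt "1 1 1 2 0.04 -0.05 -0.1" --pt "1 1 3 2 0.05 -0.04 -0.1" --pt "1 1 2 2 0.05 -0.05 -0.09" --pt "1 0 3 1 0.04 -0.04 -0.1" --pt "1 0 2 1 0.05 -0.05 -0.1" --pt "1 -1 3 1 0.05 -0.04 -0.1" --pt "1 0 4 1 0.04 -0.05 -0.1" --pt "1 -2 3 0 0.048 -0.043 -0.1" --pt "1 0 0 0 0 0 0"

```text
clock: 33.45
position: [0.461, 0.1931, 0.0821]
eef_rot: [-3.141, 0.001, -2.707]
ft_force: [-0.1, 0.1, -0.1]
opening: 0.997
gripper_force: 0.0
```

Run:
```python
from h import *
s=ctrl.get_state();print(s["position"],np.degrees(s["eef_rot"]))
S=ctrl.get_image("scene");cv2.imwrite("pics/s6.png",S);g=cv2.cvtColor(S,cv2.COLOR_BGR2GRAY)
B=cv2.cvtColor(S,cv2.COLOR_BGR2LAB)[:,:,2]
print(g[196:232:3,356:408:3]); print(B[196:232:3,356:408:3])
```

```text
[0.46097827 0.19308205 0.08210018] [-1.79937708e+02  6.31580708e-02 -1.55087681e+02]
[[ 71  73  73  14  16  34  74  72  67  63  70  76  75  77  75  82 130 125]
 [ 76  73  73  40  19  30  64  60  61  60  55  73  76  75  76  76 109 126]
 [127  71  70  64  48  58  61  59  59  61  59  72  75  76  74  76  75 125]
 [112  73  70  37  61  60  59  58  59  58  63  60  77  73  76  74  77  75]
 [126 108  64  34  55  61  61  62  60  60  63  63  63  76  77  76  77  78]
 [127 114  79  39  33  61  62  59  60  59  62  62  64  73  75  75  75  75]
 [128 120 120  58  37  42  61  59  62  66  61  53  43  72  76  74  74  75]
 [125 126 114  71  34  32  63  64  55  40  44  43  43  77  74  74  75  75]
 [128 115  83  65  66  35  35  43  42  40  42  48  63  73  74  75  75  76]
 [ 97  73  74  75  69  42  42  42  47  58  75  75  74  77  74  75  75  73]
 [130  77  74  75  93  67  49  71  66  68  74  73  76  74  75  74  74  75]
 [130 127 122 126 125  98  70  62  64  73  77  75  75  75  90  97  76  75]]
[[135 136 136 129 129 130 136 136 134 131 135 135 136 136 136 135 133 132]
 [134 136 136 132 130 130 132 130 131 132 133 136 135 136 136 136 134 132]
 [136 135 135 132 131 131 131 132 130 131 132 135 136 137 135 137 135 133]
 [139 135 135 130 131 132 132 131 130 131 132 131 135 135 136 135 136 136]
 [138 138 135 130 131 131 131 131 131 130 131 131 132 135 136 136 136 136]
 [136 139 136 131 130 131 131 131 131 132 131 131 131 136 136 135 136 135]
 [135 139 138 134 130 131 132 130 131 131 132 130 131 135 135 135 136 135]
 [135 137 139 135 130 129 131 132 132 130 131 130 130 135 136 135 135 136]
 [135 134 135 135 135 130 130 130 131 130 131 131 135 136 135 136 136 135]
 [135 136 136 135 136 131 131 130 132 133 135 136 135 136 136 136 136 135]
 [135 136 135 135 135 135 132 135 136 135 136 135 135 136 136 136 135 136]
 [135 135 135 134 134 135 136 135 135 135 136 135 136 136 135 133 135 136]]
```

```bash
cat >> h.py <<'E'
def topface(S,x,y,w,h,z=.036,lo=50,hi=70):
    c=S[y:y+h,x:x+w]; g=cv2.GaussianBlur(cv2.cvtColor(c,cv2.COLOR_BGR2GRAY),(3,3),0); b=cv2.GaussianBlur(cv2.cvtColor(c,cv2.COLOR_BGR2LAB)[:,:,2],(3,3),0)
    m=cv2.morphologyEx(((b<134)&(g>lo)&(g<hi)).astype(np.uint8),cv2.MORPH_OPEN,np.ones((3,3),np.uint8))
    k=max(cv2.findContours(m,cv2.RETR_EXTERNAL,cv2.CHAIN_APPROX_NONE)[0],key=cv2.contourArea)
    W=np.array([onz("scene",(p[0][0]+x,p[0][1]+y),z)[:2] for p in k],np.float32)*1e3
    return cv2.minAreaRect(W)
E
python3 - <<'E'
from h import *
print(topface(cv2.imread("pics/s6.png"),356,194,50,40))
print(proj("scene",np.array([.464,.19,.036])))
E
```

```text
((460.3642883300781, 190.3989715576172), (61.64447021484375, 59.21177673339844), 22.07548713684082)
[379.22474737 208.09989691]
```

Emit:
send_rows --pt "1 0 3 15 0 0 0.03" --pt "1 0 0 15 0 0 0" --pt "1 0 0 15 0 0 0" --pt "1 0 0 15 0 0 0" --pt "1 0 0 13 0 0 0" --pt "1 0 0 0 0 0 0" --pt "0 0 0 0 0 0 0" --pt "0 0 0 0 0 0 0" --pt "0 0 0 0 0 0 0" --pt "0 0 0 0 0 0 0"

```text
clock: 34.5
position: [0.4613, 0.1951, 0.0096]
eef_rot: [-3.141, 0.001, -2.741]
ft_force: [0.5, -2.8, 7.0]
opening: 0.695
gripper_force: 43.9
```

Emit:
send_rows --pt "0 0 0 0 0 0 0" --pt "1 0 0 0 0 0 0" --pt "1 0 0 0 0 0 0" --pt "1 0 0 0 0 0 0" --pt "1 0 0 0 0 0 0" --pt "1 0 0 -20 0 0 0" --pt "1 0 0 -20 0 0 0" --pt "1 0 0 0 0 0 0.12" --pt "1 0 0 0 0 0 0.12" --pt "1 0 0 0 0 0 0.12"

```text
clock: 35.5
position: [0.4607, 0.1951, 0.0489]
eef_rot: [-3.141, 0.0, -3.106]
ft_force: [0.6, 0.6, 0.7]
opening: 1.0
gripper_force: 0.0
```

Emit:
send_rows --pt "1 0 0 0 0 0 0.12" --pt "1 0 0 0 0 0 0.12" --pt "1 0 0 0 0 0 0.12" --pt "1 0 0 0 0 0 0.12" --pt "1 0 0 0 0 0 0.12" --pt "1 0 0 0 0 0 0.12" --pt "1 0 0 0 0 0 0.12" --pt "1 0 0 0 0 0 0.12" --pt "1 0 0 0 0 0 0.12" --pt "1 0 0 0 0 0 0.13"

```text
clock: 36.5
position: [0.4606, 0.1951, 0.0487]
eef_rot: [-3.141, 0.0, 1.968]
ft_force: [-0.7, -0.3, 0.4]
opening: 0.998
gripper_force: 0.0
```

Emit:
send_rows --pt "1 0 0 13 0 0 0" --pt "1 0 0 13 0 0 0" --pt "1 0 0 14 0 0 0" --pt "1 0 0 0 0 0 0" --pt "0 0 0 0 0 0 0" --pt "0 0 0 0 0 0 0" --pt "0 0 0 0 0 0 0" --pt "0 0 0 0 0 0 0" --pt "0 0 0 -25 0 0 0" --pt "0 0 0 -28 0 0 0"

```text
clock: 37.5
position: [0.4601, 0.1948, 0.0623]
eef_rot: [-3.14, 0.0, 1.972]
ft_force: [0.9, -0.1, -1.2]
opening: 0.691
gripper_force: 43.9
```

Emit:
send_rows --pt "0 0 0 0 0 0 0" --pt "0 0 0 0 0 0 0" --pt "0 0 0 0 0 0 0" --pt "0 0 0 0 0 0 0" --pt "0 0 0 0 0 0 0" --pt "0 0 0 0 0 0 0" --pt "0 0 0 0 0 0 0" --pt "0 0 0 0 0 0 0" --pt "0 0 0 0 0 0 0" --pt "0 0 0 0 0 0 0"

```text
clock: 38.5
position: [0.4607, 0.1951, 0.0617]
eef_rot: [-3.141, 0.0, 1.972]
ft_force: [0.4, -0.1, -1.0]
opening: 0.693
gripper_force: 44.1
```

Run:
```python
from h import *
s=ctrl.get_state();print(s["position"],np.degrees(s["eef_rot"]),s["opening"],s["gripper_force"])
plan([(570.9,-50.2,90,99.7,0,0),('w',10,0)])
```

```text
[0.46068863 0.19505615 0.06169131] [-1.79983678e+02  1.47532682e-02  1.13012813e+02] 0.6931647941879927 44.06493812799454
[[0,-34,1,0,0,0,0.03],[0,-33,1,0,0,0,0.03],[0,-34,3,0,0,0,0.03],[0,-33,4,0,0,0,0.03],[0,-33,5,0,0,0,0.03],[0,-33,5,0,0,0,0.02],[0,-33,7,0,0,0,0.03],[0,-33.3,7,-0.2,0,0,0.032],[0,0,0,0,0,0,0],[0,0,0,0,0,0,0]]
[[0,0,0,0,0,0,0],[0,0,0,0,0,0,0],[0,0,0,0,0,0,0],[0,0,0,0,0,0,0],[0,0,0,0,0,0,0],[0,0,0,0,0,0,0],[0,0,0,0,0,0,0],[0,0,0,0,0,0,0],[0,0,0,0,0,0,0],[0,0,0,0,0,0,0]]
```

Emit:
send_rows --pt "0 -34 1 0 0 0 0.03" --pt "0 -33 1 0 0 0 0.03" --pt "0 -34 3 0 0 0 0.03" --pt "0 -33 4 0 0 0 0.03" --pt "0 -33 5 0 0 0 0.03" --pt "0 -33 5 0 0 0 0.02" --pt "0 -33 7 0 0 0 0.03" --pt "0 -33 7 0 0 0 0.032" --pt "0 0 0 0 0 0 0" --pt "0 0 0 0 0 0 0"

```text
clock: 39.5
position: [0.5707, -0.0504, 0.0615]
eef_rot: [-3.141, 0.0, 1.739]
ft_force: [0.1, 2.0, -1.7]
opening: 0.698
gripper_force: 43.9
```

Emit:
send_rows --pt "0 0 0 0 0 0 0" --pt "0 0 0 0 0 0 0" --pt "0 0 0 10 0 0 0" --pt "0 0 0 10 0 0 0" --pt "0 0 0 0 0 0 0" --pt "0 0 0 0 0 0 0" --pt "0 0 0 0 0 0 0" --pt "0 0 0 0 0 0 0" --pt "0 0 0 0 0 0 0" --pt "0 0 0 0 0 0 0"

```text
clock: 40.5
position: [0.5709, -0.05, 0.0419]
eef_rot: [3.142, 0.0, 1.74]
ft_force: [-0.2, 0.1, -1.9]
opening: 0.693
gripper_force: 43.9
```

Run:
```python
from h import *
s=ctrl.get_state();print(s["position"],np.degrees(s["eef_rot"]),s["ft_force"])
plan([(570.9,-50.2,53.5,99.7,0,0,5),('w',3,0)])
```

```text
[ 0.57094632 -0.04996359  0.04192889] [1.79996162e+02 2.19038887e-02 9.97188100e+01] [-0.19830939  0.13610739 -1.94485968]
[[0,0,0,4,0,0,0],[0,0,0,4,0,0,0],[0,0,0,4,0,0,0],[0,-0.2,-0.1,4.4,0,0,0],[0,0,0,0,0,0,0],[0,0,0,0,0,0,0],[0,0,0,0,0,0,0],[0,0,0,0,0,0,0],[0,0,0,0,0,0,0],[0,0,0,0,0,0,0]]
```

Emit:
send_rows --pt "0 0 0 4 0 0 0" --pt "0 0 0 4 0 0 0" --pt "0 0 0 4 0 0 0" --pt "0 0 0 4 0 0 0" --pt "0 0 0 0 0 0 0" --pt "0 0 0 0 0 0 0" --pt "0 0 0 0 0 0 0" --pt "0 0 0 0 0 0 0" --pt "0 0 0 0 0 0 0" --pt "0 0 0 0 0 0 0"

```text
clock: 41.5
position: [0.5709, -0.0499, 0.0259]
eef_rot: [-3.141, 0.0, 1.74]
ft_force: [0.7, 0.3, -0.0]
opening: 0.694
gripper_force: 43.9
```

Run:
```python
from h import *
s=ctrl.get_state();print(s["position"],np.degrees(s["eef_rot"]),s["ft_force"])
plan([('w',5,1),(570.9,-50,130,100,0,1),(520,120,150,200,0,1),(554.6,356.7,140,299,0,1)])
```

```text
[ 0.57087789 -0.04992927  0.02585085] [-1.79994516e+02  2.03769715e-02  9.97220597e+01] [ 0.65762266  0.34900423 -0.04101763]
[[1,0,0,0,0,0,0],[1,0,0,0,0,0,0],[1,0,0,0,0,0,0],[1,0,0,0,0,0,0],[1,0,0,0,0,0,0],[1,0,0,-25,0,0,0],[1,0,0,-26,0,0,0],[1,-0.1,0,-25.1,0,0,-0.005],[1,12,-1,-1,0,0,-0.12],[1,12,0,-2,0,0,-0.11]]
[[1,11,1,-1,0,0,-0.12],[1,12,3,-1,0,0,-0.12],[1,11,4,-2,0,0,-0.11],[1,11,5,-1,0,0,-0.12],[1,10,7,-1,0,0,-0.11],[1,9,7,-2,0,0,-0.12],[1,8,9,-1,0,0,-0.12],[1,7,9,-1,0,0,-0.11],[1,6,10,-2,0,0,-0.12],[1,4,11,-1,0,0,-0.12]]
[[1,4,12,-1,0,0,-0.11],[1,2,11,-2,0,0,-0.12],[1,0.5,12,-1.1,0,0,-0.115],[1,-8,14,1,0,0,-0.12],[1,-9,13,0,0,0,-0.11],[1,-10,12,1,0,0,-0.12],[1,-12,11,1,0,0,-0.11],[1,-13,9,0,0,0,-0.12],[1,-14,7,1,0,0,-0.11],[1,-15,6,1,0,0,-0.12]]
[[1,-15,5,0,0,0,-0.11],[1,-16,2,1,0,0,-0.12],[1,-16,1,1,0,0,-0.11],[1,-16,-2,0,0,0,-0.12],[1,-16,-3,1,0,0,-0.11],[1,-15,-4,1,0,0,-0.12],[1,-14,-7,0,0,0,-0.11],[1,-14.2,-8.1,0.9,0,0,-0.118],[1,0,0,0,0,0,0],[1,0,0,0,0,0,0]]
```

Emit:
send_rows --pt "1 0 0 0 0 0 0" --pt "1 0 0 0 0 0 0" --pt "1 0 0 0 0 0 0" --pt "1 0 0 0 0 0 0" --pt "1 0 0 0 0 0 0" --pt "1 0 0 -25 0 0 0" --pt "1 0 0 -26 0 0 0" --pt "1 0 0 -25 0 0 0" --pt "1 12 -1 -1 0 0 -0.12" --pt "1 12 0 -2 0 0 -0.11"

```text
clock: 42.5
position: [0.5648, -0.0267, 0.1056]
eef_rot: [3.141, 0.001, 1.974]
ft_force: [0.5, -0.8, 0.2]
opening: 1.001
gripper_force: 0.0
```

Emit:
send_rows --pt "1 11 1 -1 0 0 -0.12" --pt "1 12 3 -1 0 0 -0.12" --pt "1 11 4 -2 0 0 -0.11" --pt "1 11 5 -1 0 0 -0.12" --pt "1 10 7 -1 0 0 -0.11" --pt "1 9 7 -2 0 0 -0.12" --pt "1 8 9 -1 0 0 -0.12" --pt "1 7 9 -1 0 0 -0.11" --pt "1 6 10 -2 0 0 -0.12" --pt "1 4 11 -1 0 0 -0.12"

```text
clock: 43.5
position: [0.531, 0.0865, 0.1179]
eef_rot: [-3.141, -0.0, -3.138]
ft_force: [0.5, 0.2, 0.0]
opening: 1.002
gripper_force: 0.0
```

Emit:
send_rows --pt "1 4 12 -1 0 0 -0.11" --pt "1 2 11 -2 0 0 -0.12" --pt "1 0 12 -1 0 0 -0.115" --pt "1 -8 14 1 0 0 -0.12" --pt "1 -9 13 0 0 0 -0.11" --pt "1 -10 12 1 0 0 -0.12" --pt "1 -12 11 1 0 0 -0.11" --pt "1 -13 9 0 0 0 -0.12" --pt "1 -14 7 1 0 0 -0.11" --pt "1 -15 6 1 0 0 -0.12"

```text
clock: 44.5
position: [0.5384, 0.2312, 0.1167]
eef_rot: [-3.142, -0.0, -1.983]
ft_force: [0.7, 1.2, -0.4]
opening: 1.001
gripper_force: 0.0
```

Emit:
send_rows --pt "1 -15 5 0 0 0 -0.11" --pt "1 -16 2 1 0 0 -0.12" --pt "1 -16 1 1 0 0 -0.11" --pt "1 -16 -2 0 0 0 -0.12" --pt "1 -16 -3 1 0 0 -0.11" --pt "1 -15 -4 1 0 0 -0.12" --pt "1 -14 -7 0 0 0 -0.11" --pt "1 -14 -8 1 0 0 -0.118" --pt "1 0 0 0 0 0 0" --pt "1 0 0 0 0 0 0"

```text
clock: 45.5
position: [0.5569, 0.3566, 0.1113]
eef_rot: [3.141, -0.0, -1.072]
ft_force: [0.3, -0.3, -0.2]
opening: 1.003
gripper_force: 0.0
```

Run:
```python
from h import *
s=ctrl.get_state();print(s["position"],np.degrees(s["eef_rot"]))
S=ctrl.get_image("scene");T=ctrl.get_image("top");cv2.imwrite("pics/s7.png",S);cv2.imwrite("pics/t7.png",T)
S0=cv2.imread("pics/scene0.png")
# dark front faces of lid3 (unaffected by shadow): blob compare; cork of lid4
for i in(S0,S):
    g=cv2.cvtColor(i,cv2.COLOR_BGR2GRAY);print(blobs(g[220:262,426:470]<60,60,900,(426,220)))
hs=cv2.cvtColor(S,cv2.COLOR_BGR2HSV);x,y=375,225;print(blobs((hs[y:y+40,x:x+45,1]>90)&(hs[y:y+40,x:x+45,2]>50),30,900,(x,y)))
gt=cv2.cvtColor(T,cv2.COLOR_BGR2GRAY);print("dots",blobs(gt[122:197,300:368]>115,60,1200,(300,122)))
plan([(554.6,356.7,90,299,0,1),(554.6,356.7,42,299,0,1,12),('w',4,0)])
```

```text
[0.55693215 0.35663626 0.11132787] [ 1.79950993e+02 -2.22887406e-02 -6.14033202e+01]
[(array([446.55, 242.72]), 366)]
[(array([446.77, 242.25]), 467)]
[(array([398.17, 244.21]), 200)]
dots [(array([347.33, 131.98]), 727), (array([311.84, 140.79]), 126), (array([351.93, 173.47]), 766), (array([301.68, 185.35]), 107), (array([318.08, 179.72]), 136), (array([357.24, 194.88]), 74)]
[[1,-1,1,25,0,0,0],[1,-0.7,0.9,24.6,0.001,0,-0.007],[1,0,0,10,0,0,0],[1,0,0,9,0,0,0],[1,0,0,10,0,0,0],[1,0,0,9,0,0,0],[1,0,0,10,0,0,0],[0,0,0,0,0,0,0],[0,0,0,0,0,0,0],[0,0,0,0,0,0,0]]
[[0,0,0,0,0,0,0],[0,0,0,0,0,0,0],[0,0,0,0,0,0,0],[0,0,0,0,0,0,0],[0,0,0,0,0,0,0],[0,0,0,0,0,0,0],[0,0,0,0,0,0,0],[0,0,0,0,0,0,0],[0,0,0,0,0,0,0],[0,0,0,0,0,0,0]]
```

Emit:
send_rows --pt "1 -1 1 25 0 0 0" --pt "1 -1 1 25 0 0 -0.007" --pt "1 0 0 10 0 0 0" --pt "1 0 0 9 0 0 0" --pt "1 0 0 10 0 0 0" --pt "1 0 0 9 0 0 0" --pt "1 0 0 10 0 0 0" --pt "0 0 0 0 0 0 0" --pt "0 0 0 0 0 0 0" --pt "0 0 0 0 0 0 0"

```text
clock: 46.6
position: [0.5547, 0.3577, 0.0141]
eef_rot: [-3.141, -0.0, -1.063]
ft_force: [0.1, -0.7, -0.1]
opening: 0.7
gripper_force: 44.2
```

Emit:
send_rows --pt "0 0 0 0 0 0 0" --pt "0 0 0 0 0 0 0" --pt "0 0 0 -20 0 0 0" --pt "0 0 0 -20 0 0 0" --pt "0 0 0 -20 0 0 0" --pt "0 0 0 0 0 0 0" --pt "0 0 0 0 0 0 0" --pt "0 0 0 0 0 0 0" --pt "0 0 0 0 0 0 0" --pt "0 0 0 0 0 0 0"

```text
clock: 47.6
position: [0.554, 0.3573, 0.0728]
eef_rot: [3.14, -0.0, -1.063]
ft_force: [1.2, 0.5, -1.0]
opening: 0.696
gripper_force: 44.2
```

Run:
```python
from h import *
s=ctrl.get_state();print(s["position"],np.degrees(s["eef_rot"]),s["opening"],s["gripper_force"])
plan([(450,215,120,293,0,0),(450,215,120,293,50,0),(450,215,58,293,50,0),('w',4,0)])
```

```text
[0.5540427  0.35734168 0.07282747] [ 1.79915011e+02 -1.46186220e-02 -6.08913233e+01] 0.6956816737848316 44.17143180035055
[[0,12,27,-3,0,0,0.02],[0,13,26,-3,0,0,0.02],[0,13,26,-3,0,0,0.01],[0,14,26,-4,0,0,0.02],[0,14,26,-3,0,0,0.02],[0,14.9,25.6,-2.9,0.001,0,0.017],[0,3,0,0,0,0.11,0],[0,3,0,0,0,0.11,0],[0,3,0,0,0,0.11,0],[0,3,0,-1,0,0.11,0]]
[[0,3,0,0,0,0.11,0],[0,3,0,0,0,0.1,0],[0,3,0,0,0,0.11,0],[0,3.4,0,-0.2,0.001,0.112,0],[0,-24,0,20,0,0,0],[0,-23.5,0,19.9,0,0,0],[0,0,0,0,0,0,0],[0,0,0,0,0,0,0],[0,0,0,0,0,0,0],[0,0,0,0,0,0,0]]
```

Emit:
send_rows --pt "0 12 27 -3 0 0 0.02" --pt "0 13 26 -3 0 0 0.02" --pt "0 13 26 -3 0 0 0.01" --pt "0 14 26 -4 0 0 0.02" --pt "0 14 26 -3 0 0 0.02" --pt "0 15 26 -3 0 0 0.017" --pt "0 3 0 0 0 0.11 0" --pt "0 3 0 0 0 0.11 0" --pt "0 3 0 0 0 0.11 0" --pt "0 3 0 -1 0 0.11 0"

```text
clock: 48.6
position: [0.4548, 0.2044, 0.0961]
eef_rot: [-3.14, -0.444, -1.17]
ft_force: [0.9, -0.1, -0.9]
opening: 0.696
gripper_force: 44.4
```

Emit:
send_rows --pt "0 3 0 0 0 0.11 0" --pt "0 3 0 0 0 0.1 0" --pt "0 3 0 0 0 0.11 0" --pt "0 3 0 0 0 0.112 0" --pt "0 -24 0 20 0 0 0" --pt "0 -23 0 20 0 0 0" --pt "0 0 0 0 0 0 0" --pt "0 0 0 0 0 0 0" --pt "0 0 0 0 0 0 0" --pt "0 0 0 0 0 0 0"

```text
clock: 49.6
position: [0.459, 0.1954, 0.042]
eef_rot: [-3.139, -0.871, -1.172]
ft_force: [0.2, 0.1, -0.7]
opening: 0.698
gripper_force: 44.5
```

Run:
```python
from h import *
s=ctrl.get_state();a=Ro.from_euler('xyz',s["eef_rot"]).as_matrix();print(a[:,2],s["position"]-a[:,2]*.028,s["qpos"],s["opening"],s["ft_force"])
plan([(450,215,42,293,50,0,6),('w',1,0),('w',5,1)])
```

```text
[ 0.29963342 -0.7040617  -0.6438299 ] [0.45064197 0.21513818 0.05997967] [ 0.85326381  0.68687072 -0.15853732  1.20325898 -0.7596848  -0.92365456] 0.6975426421558492 [ 0.18749647  0.09669909 -0.74484202]
[[0,-5,0,4,0,0,0],[0,-4,0,4,0,0,0],[0,-4.8,0.7,3.5,-0.001,0.001,-0.002],[0,0,0,0,0,0,0],[1,0,0,0,0,0,0],[1,0,0,0,0,0,0],[1,0,0,0,0,0,0],[1,0,0,0,0,0,0],[1,0,0,0,0,0,0],[1,0,0,0,0,0,0]]
```

Emit:
send_rows --pt "0 -5 0 4 0 0 0" --pt "0 -4 0 4 0 0 0" --pt "0 -5 0 4 0 0 0" --pt "0 0 0 0 0 0 0" --pt "1 0 0 0 0 0 0" --pt "1 0 0 0 0 0 0" --pt "1 0 0 0 0 0 0" --pt "1 0 0 0 0 0 0" --pt "1 0 0 0 0 0 0" --pt "1 0 0 0 0 0 0"

```text
clock: 50.6
position: [0.4585, 0.1947, 0.0221]
eef_rot: [3.141, -0.872, -1.169]
ft_force: [0.4, -0.4, -0.9]
opening: 0.997
gripper_force: 0.0
```

Run:
```python
from h import *
s=ctrl.get_state();print(s["position"],s["opening"],s["ft_force"])
plan([(420,285,115,293,50,1),(446,225,110,203,0,1),('w',2,1)])
```

```text
[0.45853449 0.19474937 0.02213656] 0.9965862427573825 [ 0.37116556 -0.43291627 -0.86364531]
[[1,2,0,-27,0,0,0],[1,2,0,-26,0,0,0],[1,2,0,-27,0,0,0],[1,2,0.3,-26.9,0.001,0,0],[1,1,1,3,-0.05,-0.05,0.1],[1,2,1,4,-0.04,-0.04,0.09],[1,1,0,3,-0.05,-0.05,0.1],[1,2,0,3,-0.04,-0.04,0.1],[1,1,0,3,-0.05,-0.05,0.1],[1,1,-1,3,-0.04,-0.04,0.09]]
[[1,2,-1,2,-0.05,-0.05,0.1],[1,1,-2,2,-0.04,-0.04,0.1],[1,1,-2,2,-0.05,-0.05,0.1],[1,1,-2,2,-0.04,-0.04,0.09],[1,0,-3,1,-0.05,-0.05,0.1],[1,0,-2,1,-0.05,-0.05,0.1],[1,0,-3,1,-0.04,-0.04,0.1],[1,-1,-3,1,-0.05,-0.05,0.09],[1,-0.7,-3.5,0.4,-0.041,-0.042,0.101],[1,0,0,0,0,0,0]]
[[1,0,0,0,0,0,0],[1,0,0,0,0,0,0],[1,0,0,0,0,0,0],[1,0,0,0,0,0,0],[1,0,0,0,0,0,0],[1,0,0,0,0,0,0],[1,0,0,0,0,0,0],[1,0,0,0,0,0,0],[1,0,0,0,0,0,0],[1,0,0,0,0,0,0]]
```

Emit:
send_rows --pt "1 2 0 -27 0 0 0" --pt "1 2 0 -26 0 0 0" --pt "1 2 0 -27 0 0 0" --pt "1 2 0 -27 0 0 0" --pt "1 1 1 3 -0.05 -0.05 0.1" --pt "1 2 1 4 -0.04 -0.04 0.09" --pt "1 1 0 3 -0.05 -0.05 0.1" --pt "1 2 0 3 -0.04 -0.04 0.1" --pt "1 1 0 3 -0.05 -0.05 0.1" --pt "1 1 -1 3 -0.04 -0.04 0.09"

```text
clock: 51.6
position: [0.4318, 0.2465, 0.0888]
eef_rot: [-2.939, -0.526, -1.894]
ft_force: [0.2, -0.3, 0.4]
opening: 1.0
gripper_force: 0.0
```

Emit:
send_rows --pt "1 2 -1 2 -0.05 -0.05 0.1" --pt "1 1 -2 2 -0.04 -0.04 0.1" --pt "1 1 -2 2 -0.05 -0.05 0.1" --pt "1 1 -2 2 -0.04 -0.04 0.09" --pt "1 0 -3 1 -0.05 -0.05 0.1" --pt "1 0 -2 1 -0.05 -0.05 0.1" --pt "1 0 -3 1 -0.04 -0.04 0.1" --pt "1 -1 -3 1 -0.05 -0.05 0.09" --pt "1 -1 -4 0 -0.041 -0.042 0.1" --pt "1 0 0 0 0 0 0"

```text
clock: 52.6
position: [0.4466, 0.2237, 0.0829]
eef_rot: [3.141, 0.0, -2.744]
ft_force: [0.4, -0.2, -0.1]
opening: 0.997
gripper_force: 0.0
```

Run:
```python
from h import *
S=ctrl.get_image("scene");cv2.imwrite("pics/s8.png",S)
s=ctrl.get_state();print(s["position"],np.degrees(s["eef_rot"]))
print(topface(S,365,180,55,55))
x,y=365,180
print(cv2.cvtColor(S,cv2.COLOR_BGR2GRAY)[y:y+55:4,x:x+55:4])
```

```text
[0.44650987 0.22410013 0.0828594 ] [-1.79959807e+02 -7.44224780e-02 -1.56976115e+02]
((447.3440856933594, 224.38037109375), (60.28838348388672, 59.308990478515625), 23.433774948120117)
[[ 61  64  12  17  26  22  16  35  76 120 126  13  16 119]
 [ 65  72  20  13  12  14  76  75  78  77 126  90  30 127]
 [ 71  59  51  14  17  70  72  74  77  73  75 125 124 126]
 [ 71  70  63  13  33  72  76  72  75  77  76  82 127 119]
 [ 76  71  70  71  38  61  66  62  62  77  78  76 109 127]
 [126  73  76  46  63  61  59  61  60  65  75  76  75  81]
 [125 126  72  33  62  62  61  58  60  60  72  75  78  70]
 [127 124  71  35  32  60  59  60  60  61  57  76  73  65]
 [126 126 124  68  35  44  63  58  47  42  45  75  74  65]
 [127  77  72  67  43  35  44  44  43  48  74  75  74  67]
 [117  71  72  71  60  35  43  62  75  74  73  72  72  69]
 [126 125 124 126 118  74  75  75  74  76  72  73  72  74]
 [127 126 123 118 117  99  74  75  75  66  74  74  67  96]
 [127 126 124 127 126 128  78  97  46  37  98 126 124 126]]
```

Emit:
send_rows --pt "1 0 0 15 0 0 0" --pt "1 0 0 15 0 0 0" --pt "1 0 0 15 0 0 0" --pt "1 0 0 15 0 0 0" --pt "1 0 0 14 0 0 0" --pt "1 0 0 0 0 0 0" --pt "0 0 0 0 0 0 0" --pt "0 0 0 0 0 0 0" --pt "0 0 0 0 0 0 0" --pt "0 0 0 0 0 0 0"

```text
clock: 53.65
position: [0.4471, 0.2253, 0.0094]
eef_rot: [3.141, 0.0, -2.739]
ft_force: [-3.4, 1.2, 6.2]
opening: 0.691
gripper_force: 44.0
```

Emit:
send_rows --pt "0 0 0 0 0 0 0" --pt "1 0 0 0 0 0 0" --pt "1 0 0 0 0 0 0" --pt "1 0 0 0 0 0 0" --pt "1 0 0 0 0 0 0" --pt "1 0 0 -20 0 0 0" --pt "1 0 0 -20 0 0 0" --pt "1 0 0 0 0 0 0.12" --pt "1 0 0 0 0 0 0.12" --pt "1 0 0 0 0 0 0.12"

```text
clock: 54.65
position: [0.4467, 0.2249, 0.0487]
eef_rot: [-3.141, -0.001, -3.105]
ft_force: [0.0, -0.3, -0.4]
opening: 1.004
gripper_force: 0.0
```

Emit:
send_rows --pt "1 0 0 0 0 0 0.12" --pt "1 0 0 0 0 0 0.12" --pt "1 0 0 0 0 0 0.12" --pt "1 0 0 0 0 0 0.12" --pt "1 0 0 0 0 0 0.12" --pt "1 0 0 0 0 0 0.12" --pt "1 0 0 0 0 0 0.12" --pt "1 0 0 0 0 0 0.12" --pt "1 0 0 0 0 0 0.12" --pt "1 0 0 0 0 0 0.13"

```text
clock: 55.65
position: [0.4466, 0.2249, 0.0485]
eef_rot: [-3.14, 0.0, 1.968]
ft_force: [0.6, -0.6, -0.7]
opening: 1.0
gripper_force: 0.0
```

Emit:
send_rows --pt "1 0 0 13 0 0 0" --pt "1 0 0 13 0 0 0" --pt "1 0 0 14 0 0 0" --pt "1 0 0 0 0 0 0" --pt "0 0 0 0 0 0 0" --pt "0 0 0 0 0 0 0" --pt "0 0 0 0 0 0 0" --pt "0 0 0 0 0 0 0" --pt "0 0 0 -25 0 0 0" --pt "0 0 0 -28 0 0 0"

```text
clock: 56.65
position: [0.4461, 0.2247, 0.0622]
eef_rot: [-3.139, 0.0, 1.973]
ft_force: [-0.0, 0.4, -0.6]
opening: 0.694
gripper_force: 44.0
```

Emit:
send_rows --pt "0 0 0 0 0 0 0" --pt "0 0 0 0 0 0 0" --pt "0 0 0 0 0 0 0" --pt "0 0 0 0 0 0 0" --pt "0 0 0 0 0 0 0" --pt "0 0 0 0 0 0 0" --pt "0 0 0 0 0 0 0" --pt "0 0 0 0 0 0 0" --pt "0 0 0 0 0 0 0" --pt "0 0 0 0 0 0 0"

```text
clock: 57.65
position: [0.4467, 0.2249, 0.0616]
eef_rot: [-3.141, -0.0, 1.973]
ft_force: [0.4, -0.5, -1.4]
opening: 0.69
gripper_force: 44.2
```

Run:
```python
from h import *
s=ctrl.get_state();print(s["position"],np.degrees(s["eef_rot"]),s["opening"],s["gripper_force"])
plan([(660.6,46.0,90,99.7,0,0),('w',3,0),(660.6,46,69.5,99.7,0,0,10)])
```

```text
[0.44670284 0.22493358 0.06155503] [-1.79942703e+02 -8.13291974e-04  1.13057332e+02] 0.6897542829199369 44.21223700046539
[[0,-31,16,0,0,0,0.03],[0,-31,17,0,0,0,0.03],[0,-30,17,0,0,0,0.03],[0,-29,19,0,0,0,0.03],[0,-29,19,0,0,0,0.03],[0,-28,21,0,0,0,0.02],[0,-28,20,-1,0,0,0.03],[0,-27.6,22.2,0.4,-0.001,0,0.033],[0,0,0,0,0,0,0],[0,0,0,0,0,0,0]]
[[0,0,0,0,0,0,0],[0,0,0,7,0,0,0],[0,0,0,7,0,0,0],[0,0,0,6.5,0,0,0],[0,0,0,0,0,0,0],[0,0,0,0,0,0,0],[0,0,0,0,0,0,0],[0,0,0,0,0,0,0],[0,0,0,0,0,0,0],[0,0,0,0,0,0,0]]
```

Emit:
send_rows --pt "0 -31 16 0 0 0 0.03" --pt "0 -31 17 0 0 0 0.03" --pt "0 -30 17 0 0 0 0.03" --pt "0 -29 19 0 0 0 0.03" --pt "0 -29 19 0 0 0 0.03" --pt "0 -28 21 0 0 0 0.02" --pt "0 -28 20 -1 0 0 0.03" --pt "0 -28 22 0 0 0 0.033" --pt "0 0 0 0 0 0 0" --pt "0 0 0 0 0 0 0"

```text
clock: 58.65
position: [0.6605, 0.0451, 0.0618]
eef_rot: [-3.14, 0.0, 1.739]
ft_force: [-0.9, 0.3, -1.1]
opening: 0.695
gripper_force: 44.2
```

Emit:
send_rows --pt "0 0 0 0 0 0 0" --pt "0 0 0 7 0 0 0" --pt "0 0 0 7 0 0 0" --pt "0 0 0 6 0 0 0" --pt "0 0 0 4 0 0 0" --pt "0 0 0 4 0 0 0" --pt "0 0 0 4 0 0 0" --pt "0 0 0 4 0 0 0" --pt "0 0 0 0 0 0 0" --pt "0 0 0 0 0 0 0"

```text
clock: 59.65
position: [0.6605, 0.0456, 0.0264]
eef_rot: [-3.141, 0.0, 1.74]
ft_force: [0.3, -0.1, -1.6]
opening: 0.694
gripper_force: 44.2
```

Run:
```python
from h import *
s=ctrl.get_state();print(s["position"],np.degrees(s["eef_rot"]),s["ft_force"])
S=ctrl.get_image("scene");T=ctrl.get_image("top");cv2.imwrite("pics/s9.png",S);cv2.imwrite("pics/t9.png",T)
hs=cv2.cvtColor(S,cv2.COLOR_BGR2HSV);x,y=375,225;a=blobs((hs[y:y+40,x:x+45,1]>90)&(hs[y:y+40,x:x+45,2]>50),30,900,(x,y))
ht=cv2.cvtColor(T,cv2.COLOR_BGR2HSV);x,y=220,155;b=blobs((ht[y:y+40,x:x+50,1]>90)&(ht[y:y+40,x:x+50,2]>50),30,900,(x,y));print(a,b)
if a and b:print(tri(a[0][0],b[0][0]))
plan([('w',5,1),(660.6,46,130,100,0,1),(567,229,110,118,0,1),('w',4,1)])
```

```text
[0.66046709 0.0455592  0.026418  ] [-1.79939654e+02  1.57861575e-02  9.97079154e+01] [ 0.31306413 -0.0676405  -1.55294924]
[(array([398.24, 244.18]), 199)] [(array([236.34, 175.62]), 164)]
(array([0.56443456, 0.23512116, 0.01972623]), np.float64(0.009684004526659025))
[[1,0,0,0,0,0,0],[1,0,0,0,0,0,0],[1,0,0,0,0,0,0],[1,0,0,0,0,0,0],[1,0,0,0,0,0,0],[1,0,0,-25,0,0,0],[1,0,0,-25,0,0,0],[1,0.4,0,-25.4,-0.001,0,-0.005],[1,33,-10,3,0,0,-0.05],[1,33,-9,4,0,0,-0.05]]
[[1,34,-6,3,0,0,-0.06],[1,33,-5,3,0,0,-0.05],[1,35,-3,4,0,0,-0.05],[1,33.8,-1.3,3,0,0,-0.054],[1,0,0,0,0,0,0],[1,0,0,0,0,0,0],[1,0,0,0,0,0,0],[1,0,0,0,0,0,0],[1,0,0,0,0,0,0],[1,0,0,0,0,0,0]]
```

Run:
```python
from h import *
plan([('w',5,1),(660.6,46,120,100,0,1),(567,229,115,117.6,-40,1),('w',4,1)])
```

```text
[[1,0,0,0,0,0,0],[1,0,0,0,0,0,0],[1,0,0,0,0,0,0],[1,0,0,0,0,0,0],[1,0,0,0,0,0,0],[1,0,0,-33,0,0,0],[1,0.4,0,-32.4,-0.001,0,-0.005],[1,25,-8,1,-0.02,-0.1,-0.04],[1,26,-7,-3,-0.01,-0.1,-0.04],[1,25,-6,-5,-0.02,-0.1,-0.05]]
[[1,25,-4,-8,-0.01,-0.1,-0.04],[1,25,-3,-11,-0.02,-0.09,-0.04],[1,23,-2,-14,-0.01,-0.1,-0.04],[1,21.8,-0.7,-15.9,-0.018,-0.102,-0.045],[1,0,0,0,0,0,0],[1,0,0,0,0,0,0],[1,0,0,0,0,0,0],[1,0,0,0,0,0,0],[1,0,0,0,0,0,0],[1,0,0,0,0,0,0]]
```

Emit:
send_rows --pt "1 0 0 1 0 0 0" --pt "1 0 0 0 0 0 0" --pt "1 0 0 0 0 0 0" --pt "1 0 0 0 0 0 0" --pt "1 0 0 0 0 0 0" --pt "1 0 0 -33 0 0 0" --pt "1 0 0 -33 0 0 0" --pt "1 25 -8 1 -0.02 -0.1 -0.04" --pt "1 26 -7 -3 -0.01 -0.1 -0.04" --pt "1 25 -6 -5 -0.02 -0.1 -0.05"

```text
clock: 60.75
position: [0.6242, 0.1168, 0.0914]
eef_rot: [3.11, 0.306, 1.867]
ft_force: [1.3, 1.2, -1.1]
opening: 0.997
gripper_force: 0.0
```

Emit:
send_rows --pt "1 25 -4 -8 -0.01 -0.1 -0.04" --pt "1 25 -3 -11 -0.02 -0.09 -0.04" --pt "1 23 -2 -14 -0.01 -0.1 -0.04" --pt "1 22 -1 -16 -0.018 -0.1 -0.045" --pt "1 0 0 0 0 0 0" --pt "1 0 0 0 0 0 0" --pt "1 0 0 0 0 0 0" --pt "1 0 0 0 0 0 0" --pt "1 0 0 0 0 0 0" --pt "1 0 0 0 0 0 0"

```text
clock: 61.75
position: [0.5762, 0.2124, 0.0933]
eef_rot: [-3.141, 0.696, 2.046]
ft_force: [0.8, -0.5, 0.1]
opening: 0.998
gripper_force: 0.0
```

Run:
```python
from h import *
s=ctrl.get_state();print(s["position"],np.degrees(s["eef_rot"]),s["qpos"])
T=ctrl.get_image("top");gt=cv2.cvtColor(T,cv2.COLOR_BGR2GRAY);print("dots",blobs(gt[122:197,300:368]>115,60,1500,(300,122)))
plan([(567,229,70,117.6,-40,1),(567,229,26,117.6,-40,1,11),('w',4,0)])
```

```text
[0.57616279 0.21239702 0.09329888] [-179.96925154   39.85003996  117.24905352] [ 0.6813688   0.62282236  0.02901211  1.14657275 -0.67789012  1.83668757]
dots [(array([343.13, 132.8 ]), 559), (array([362.43, 128.74]), 152), (array([312.07, 136.9 ]), 586), (array([350.96, 172.82]), 662), (array([301.39, 187.27]), 77), (array([317.98, 179.58]), 130), (array([357.24, 194.88]), 74)]
[[1,15,0,17,0,0,0],[1,14.2,-0.4,16.8,-0.004,-0.003,-0.004],[1,6,0,7,0,0,0],[1,5,0,6,0,0,0],[1,6,0,7,0,0,0],[1,6,0,7,0,0,0],[1,5.3,0,6.7,0,0,0],[0,0,0,0,0,0,0],[0,0,0,0,0,0,0],[0,0,0,0,0,0,0]]
[[0,0,0,0,0,0,0],[0,0,0,0,0,0,0],[0,0,0,0,0,0,0],[0,0,0,0,0,0,0],[0,0,0,0,0,0,0],[0,0,0,0,0,0,0],[0,0,0,0,0,0,0],[0,0,0,0,0,0,0],[0,0,0,0,0,0,0],[0,0,0,0,0,0,0]]
```

Emit:
send_rows --pt "1 15 0 17 0 0 0" --pt "1 14 0 17 -0.004 -0.003 -0.004" --pt "1 6 0 7 0 0 0" --pt "1 5 0 6 0 0 0" --pt "1 6 0 7 0 0 0" --pt "1 6 0 7 0 0 0" --pt "1 5 0 7 0 0 0" --pt "0 0 0 0 0 0 0" --pt "0 0 0 0 0 0 0" --pt "0 0 0 0 0 0 0"

```text
clock: 62.8
position: [0.576, 0.2134, 0.0047]
eef_rot: [3.141, 0.699, 2.053]
ft_force: [0.4, 0.1, -0.2]
opening: 0.702
gripper_force: 42.8
```

Emit:
send_rows --pt "0 0 0 0 0 0 0" --pt "0 0 0 0 0 0 0" --pt "0 -13 0 -15 0 0 0" --pt "0 -13 0 -15 0 0 0" --pt "0 -13 0 -15 0 0 0" --pt "0 -13 0 -15 0 0 0" --pt "0 0 0 0 0 0 0" --pt "0 0 0 0 0 0 0" --pt "0 0 0 0 0 0 0" --pt "0 0 0 0 0 0 0"

```text
clock: 63.8
position: [0.5759, 0.2118, 0.0827]
eef_rot: [-3.139, 0.699, 2.055]
ft_force: [-1.1, -0.4, -1.8]
opening: 0.704
gripper_force: 42.9
```

Run:
```python
from h import *
s=ctrl.get_state();print(s["position"],np.degrees(s["eef_rot"]),s["opening"],s["gripper_force"])
plan([(480,220,110,113,0,0),(450,210,110,113,50,0),('w',2,0),(450,210,34,113,50,0,20),('w',3,0)])
```

```text
[0.57590312 0.21176284 0.08266796] [-179.84488015   40.05246267  117.73368899] 0.7042773374149913 42.88758007488241
[[0,7,-14,-5,0,0.12,0.01],[0,7,-13,-4,0.01,0.11,0.02],[0,8,-14,-3,0,0.12,0.01],[0,7,-14,-3,0.01,0.12,0.01],[0,8,-14,-2,0,0.11,0.02],[0,7.9,-13.8,-2.2,0.006,0.119,0.009],[0,3,-4,0,0,0.11,0],[0,4,-4,0,0,0.11,0],[0,3,-4,0,0,0.11,0],[0,3,-4,0,0,0.11,0]]
[[0,4,-4,0,0,0.11,0],[0,3,-4,0,0,0.1,0],[0,4,-4,0,0,0.11,0],[0,2.8,-3.6,-0.4,0,0.112,0],[0,0,0,0,0,0,0],[0,0,0,0,0,0,0],[0,-15,0,12,0,0,0],[0,-14,0,12,0,0,0],[0,-15,0,13,0,0,0],[0,-14.2,0,11.9,0,0,0]]
[[0,0,0,0,0,0,0],[0,0,0,0,0,0,0],[0,0,0,0,0,0,0],[0,0,0,0,0,0,0],[0,0,0,0,0,0,0],[0,0,0,0,0,0,0],[0,0,0,0,0,0,0],[0,0,0,0,0,0,0],[0,0,0,0,0,0,0],[0,0,0,0,0,0,0]]
```

Emit:
send_rows --pt "0 7 -14 -5 0 0.12 0.01" --pt "0 7 -13 -4 0.01 0.11 0.02" --pt "0 8 -14 -3 0 0.12 0.01" --pt "0 7 -14 -3 0.01 0.12 0.01" --pt "0 8 -14 -2 0 0.11 0.02" --pt "0 8 -14 -2 0.006 0.119 0.009" --pt "0 3 -4 0 0 0.11 0" --pt "0 4 -4 0 0 0.11 0" --pt "0 3 -4 0 0 0.11 0" --pt "0 3 -4 0 0 0.11 0"

```text
clock: 64.8
position: [0.4605, 0.2258, 0.0849]
eef_rot: [3.138, -0.445, 1.973]
ft_force: [-0.3, 0.5, -2.0]
opening: 0.698
gripper_force: 43.0
```

Emit:
send_rows --pt "0 4 -4 0 0 0.11 0" --pt "0 3 -4 0 0 0.1 0" --pt "0 4 -4 0 0 0.11 0" --pt "0 3 -4 0 0 0.112 0" --pt "0 0 0 0 0 0 0" --pt "0 0 0 0 0 0 0" --pt "0 -15 0 12 0 0 0" --pt "0 -14 0 12 0 0 0" --pt "0 -15 0 13 0 0 0" --pt "0 -14 0 12 0 0 0"

```text
clock: 65.8
position: [0.4417, 0.2311, 0.0164]
eef_rot: [3.136, -0.869, 1.978]
ft_force: [0.6, -0.1, -1.2]
opening: 0.696
gripper_force: 43.0
```

Emit:
send_rows --pt "0 0 0 0 0 0 0" --pt "0 0 0 0 0 0 0" --pt "0 0 0 0 0 0 0" --pt "0 0 0 0 0 0 0" --pt "0 0 0 0 0 0 0" --pt "0 0 0 0 0 0 0" --pt "0 0 0 0 0 0 0" --pt "0 0 0 0 0 0 0" --pt "0 0 0 0 0 0 0" --pt "0 0 0 0 0 0 0"

```text
clock: 66.8
position: [0.4413, 0.2305, 0.0165]
eef_rot: [3.139, -0.873, 1.974]
ft_force: [-0.6, 0.1, -1.0]
opening: 0.697
gripper_force: 43.0
```

Run:
```python
from h import *
s=ctrl.get_state();a=Ro.from_euler('xyz',s["eef_rot"]).as_matrix();print(a[:,2],s["position"]-a[:,2]*.028,np.degrees(s["eef_rot"]),s["opening"],s["ft_force"])
S=ctrl.get_image("scene");cv2.imwrite("pics/s10.png",cv2.resize(S[130:290,330:490],None,fx=3.5,fy=3.5,interpolation=cv2.INTER_CUBIC))
plan([(450,210,31,113,50,0,3),('w',1,0)])
```

```text
[-0.29808964  0.70567206 -0.64278263] [0.44966354 0.21071755 0.03449055] [179.82742805 -50.0001544  113.12542014] 0.6966311112165544 [-0.59930959  0.13877475 -1.00662123]
[[0,-2,0,1,0,0,0],[0,-1.2,0,0.6,0.001,0,0.001],[0,0,0,0,0,0,0],[0,0,0,0,0,0,0],[0,0,0,0,0,0,0],[0,0,0,0,0,0,0],[0,0,0,0,0,0,0],[0,0,0,0,0,0,0],[0,0,0,0,0,0,0],[0,0,0,0,0,0,0]]
```

View pics/s10.png

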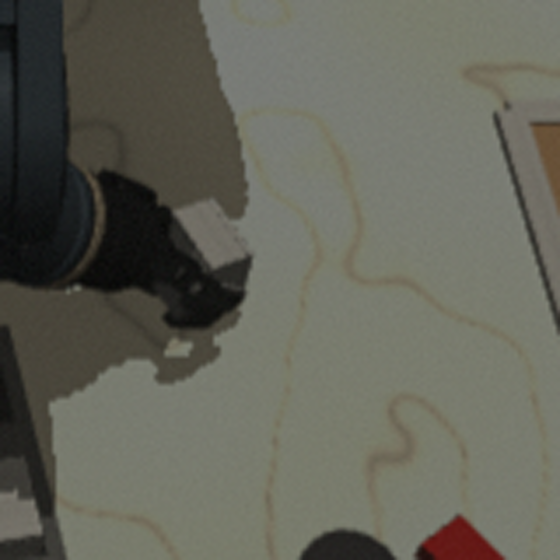

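Lid4 is now held standing on its side (crop (212,235)). Set it down, release, and re-pick from above.

Emit:
send_rows --pt "0 -2 0 1 0 0 0" --pt "0 -1 0 1 0 0 0" --pt "0 0 0 0 0 0 0" --pt "1 0 0 0 0 0 0" --pt "1 0 0 0 0 0 0" --pt "1 0 0 0 0 0 0" --pt "1 0 0 0 0 0 0" --pt "1 0 0 -26 0 0 0" --pt "1 0 0 -26 0 0 0" --pt "1 0 0 -26 0 0 0"

```text
clock: 67.85
position: [0.4647, 0.1745, 0.0638]
eef_rot: [3.139, -0.873, 1.975]
ft_force: [-0.2, -0.2, 0.2]
opening: 0.996
gripper_force: 0.0
```

Emit:
send_rows --pt "1 0 0 -26 0 0 0" --pt "1 0 0 0 0 0 0" --pt "1 0 0 0 0 0 0" --pt "1 0 0 0 0 0 0" --pt "1 0 0 0 0 0 0" --pt "1 0 0 0 0 0 0" --pt "1 0 0 0 0 0 0" --pt "1 0 0 0 0 0 0" --pt "1 0 0 0 0 0 0" --pt "1 0 0 0 0 0 0"

```text
clock: 68.85
position: [0.4725, 0.1568, 0.0798]
eef_rot: [3.139, -0.873, 1.974]
ft_force: [-0.1, -0.3, 0.0]
opening: 0.998
gripper_force: 0.0
```

Run:
```python
from h import *
S=ctrl.get_image("scene");cv2.imwrite("pics/s11.png",S)
s=ctrl.get_state();print(s["position"],s["ft_force"])
for r in((90,140),(50,75)): 
    try: print(topface(S,365,180,55,55,.06,*r))
    except Exception as e: print(e)
g=cv2.cvtColor(S,cv2.COLOR_BGR2GRAY);print(g[180:222:3,370:412:3]);print(proj("scene",np.array([.4465,.218,.06])))
plan([(446.5,218,120,113,0,1),('w',2,1),(446.5,218,42,113,0,1,15),('w',4,0)])
```

```text
[0.47250521 0.15673088 0.07979952] [-0.16323214 -0.28593726  0.29929548]
((432.7493591308594, 249.41497802734375), (90.4577865600586, 74.72012329101562), 0.21903741359710693)
((485.3155212402344, 198.62411499023438), (41.359439849853516, 21.497970581054688), 13.725543975830078)
[[ 76  76  75  76  75  80 128 127 128 126 127 129 128 129]
 [ 73  74  75  75  77  81 126 129 127 129 129 127 123 129]
 [ 71  73  75  76  73  81 128 130 127 127 128 129 129 122]
 [ 60  71  71  73  75  89 115 117 129 129 130 130 126 128]
 [ 67  62  62  94 114 115 118 106 119 127 129 127 127 129]
 [ 73  73  72  37 116 117 116 117 113 126 128 129 128 130]
 [ 72  73  77  43  47 117 118 112 117 120 130 128 130 128]
 [128 130 118  42  41  99 118 116 115 112 120 127 130 128]
 [127 129  65  49  59  61 116 118 113 115 105 128 128 131]
 [119 125 123  85  63  61  56 107  77  43  51 128 128 129]
 [ 51  66  80  88  62  62  52  42  44  42 100 128 130 127]
 [ 19  19  51 118  65  61  41  45  45  41 125 126 130 128]
 [ 23  38 129 115 112  65  42  44  43  41 131 128 130 129]
 [128 127 129 120 129  76  42  51  65 129 129 129 129 127]]
[390.47620433 197.29642834]
[[1,6,0,6,0,-0.11,0],[1,7,0,6,0,-0.11,0],[1,7,0,4,0,-0.11,0],[1,8,0,3,0,-0.11,0],[1,8,0,2,0,-0.11,0],[1,9,0,1,0,-0.1,0],[1,8,0,-1,0,-0.11,0],[1,8.2,0,-1.2,0.002,-0.113,0],[1,0,0,0,0,0,0],[1,0,0,0,0,0,0]]
[[1,0,0,13,0,0,0],[1,0,0,13,0,0,0],[1,0,0,13,0,0,0],[1,0,0,13,0,0,0],[1,0,0,13,0,0,0],[1,0,0,13,0,0,0],[0,0,0,0,0,0,0],[0,0,0,0,0,0,0],[0,0,0,0,0,0,0],[0,0,0,0,0,0,0]]
```

Emit:
send_rows --pt "1 6 0 6 0 -0.11 0" --pt "1 7 0 6 0 -0.11 0" --pt "1 7 0 4 0 -0.11 0" --pt "1 8 0 3 0 -0.11 0" --pt "1 8 0 2 0 -0.11 0" --pt "1 9 0 1 0 -0.1 0" --pt "1 8 0 -1 0 -0.11 0" --pt "1 8 0 -1 0.002 -0.113 0" --pt "1 0 0 0 0 0 0" --pt "1 0 0 0 0 0 0"

```text
clock: 69.9
position: [0.446, 0.2186, 0.0917]
eef_rot: [-3.141, -0.001, 1.974]
ft_force: [0.4, -0.1, -0.3]
opening: 1.002
gripper_force: 0.0
```

Emit:
send_rows --pt "1 0 0 13 0 0 0" --pt "1 0 0 13 0 0 0" --pt "1 0 0 13 0 0 0" --pt "1 0 0 13 0 0 0" --pt "1 0 0 13 0 0 0" --pt "1 0 0 13 0 0 0" --pt "1 0 0 0 0 0 0" --pt "0 0 0 0 0 0 0" --pt "0 0 0 0 0 0 0" --pt "0 0 0 0 0 0 0"

```text
clock: 70.9
position: [0.4471, 0.2178, 0.0145]
eef_rot: [3.141, 0.0, 1.972]
ft_force: [-0.3, -2.9, 4.8]
opening: 0.695
gripper_force: 43.4
```

Emit:
send_rows --pt "0 0 0 0 0 0 0" --pt "0 0 0 0 0 0 0" --pt "0 0 0 -20 0 0 0" --pt "0 0 0 -20 0 0 0" --pt "0 0 0 -20 0 0 0" --pt "0 0 0 0 0 0 0" --pt "0 0 0 0 0 0 0" --pt "0 0 0 0 0 0 0" --pt "0 0 0 0 0 0 0" --pt "0 0 0 0 0 0 0"

```text
clock: 71.9
position: [0.4461, 0.2177, 0.0731]
eef_rot: [-3.14, 0.0, 1.972]
ft_force: [-0.4, 0.2, -0.9]
opening: 0.698
gripper_force: 43.5
```

Run:
```python
from h import *
s=ctrl.get_state();print(s["position"],np.degrees(s["eef_rot"]),s["opening"],s["gripper_force"])
plan([(455,200,105,113,50,0),('w',2,0),(455,200,58,113,50,0,25),(455,200,42,113,50,0,6),('w',5,0)])
```

```text
[0.44611149 0.21770525 0.07312275] [-1.79936765e+02  2.07560716e-02  1.13003267e+02] 0.6975251835759966 43.519106805324554
[[0,1,0,-1,0,0.11,0],[0,0,0,-1,0,0.11,0],[0,1,0,-1,0,0.11,0],[0,1,1,-1,0,0.11,0],[0,1,0,-2,0,0.11,0],[0,1,0,-2,0,0.1,0],[0,1,0,-2,0,0.11,0],[0,1.9,0.2,-2,-0.001,0.113,-0.001],[0,0,0,0,0,0,0],[0,0,0,0,0,0,0]]
[[0,-18,0,15,0,0,0],[0,-18,0,15.2,0,0,0],[0,-4,0,3,0,0,0],[0,-4,0,4,0,0,0],[0,-4.3,0,3.3,0,0,0],[0,0,0,0,0,0,0],[0,0,0,0,0,0,0],[0,0,0,0,0,0,0],[0,0,0,0,0,0,0],[0,0,0,0,0,0,0]]
```

Emit:
send_rows --pt "0 1 0 -1 0 0.11 0" --pt "0 0 0 -1 0 0.11 0" --pt "0 1 0 -1 0 0.11 0" --pt "0 1 1 -1 0 0.11 0" --pt "0 1 0 -2 0 0.11 0" --pt "0 1 0 -2 0 0.1 0" --pt "0 1 0 -2 0 0.11 0" --pt "0 2 0 -2 0 0.113 0" --pt "0 0 0 0 0 0 0" --pt "0 0 0 0 0 0 0"

```text
clock: 72.9
position: [0.4468, 0.2195, 0.0867]
eef_rot: [-3.139, -0.871, 1.97]
ft_force: [0.6, 0.6, -0.7]
opening: 0.698
gripper_force: 43.5
```

Emit:
send_rows --pt "0 -18 0 15 0 0 0" --pt "0 -18 0 15 0 0 0" --pt "0 -4 0 3 0 0 0" --pt "0 -4 0 4 0 0 0" --pt "0 -4 0 3 0 0 0" --pt "0 0 0 0 0 0 0" --pt "1 0 0 0 0 0 0" --pt "1 0 0 0 0 0 0" --pt "1 0 0 0 0 0 0" --pt "1 0 0 0 0 0 0"

```text
clock: 73.9
position: [0.4469, 0.2197, 0.0254]
eef_rot: [3.141, -0.873, 1.973]
ft_force: [-0.8, -0.4, -0.3]
opening: 0.999
gripper_force: 0.0
```

Emit:
send_rows --pt "1 0 0 0 0 0 0" --pt "1 0 0 0 0 0 0" --pt "1 2 0 -26 0 0 0" --pt "1 2 0 -27 0 0 0" --pt "1 2 0 -26 0 0 0" --pt "1 1 0 -26 0 0 0" --pt "1 1 -1 4 0.05 -0.04 -0.1" --pt "1 2 -1 3 0.04 -0.05 -0.1" --pt "1 1 0 3 0.05 -0.04 -0.1" --pt "1 1 0 3 0.05 -0.05 -0.1"

```text
clock: 74.9
position: [0.4685, 0.1599, 0.0924]
eef_rot: [2.961, -0.649, 2.506]
ft_force: [-0.1, 0.1, 0.4]
opening: 1.001
gripper_force: 0.0
```

Emit:
send_rows --pt "1 2 1 3 0.04 -0.04 -0.1" --pt "1 1 1 3 0.05 -0.05 -0.1" --pt "1 1 2 2 0.05 -0.04 -0.1" --pt "1 1 1 2 0.04 -0.05 -0.1" --pt "1 1 3 2 0.05 -0.04 -0.1" --pt "1 1 2 2 0.05 -0.05 -0.09" --pt "1 0 3 1 0.04 -0.04 -0.1" --pt "1 0 2 1 0.05 -0.05 -0.1" --pt "1 -1 3 1 0.05 -0.04 -0.1" --pt "1 0 4 1 0.04 -0.05 -0.1"

```text
clock: 75.9
position: [0.4614, 0.1894, 0.0835]
eef_rot: [3.098, -0.043, -2.803]
ft_force: [0.7, -0.3, -0.3]
opening: 1.0
gripper_force: 0.0
```

Emit:
send_rows --pt "1 -2 3 0 0.048 -0.043 -0.08" --pt "1 0 0 0 0 0 0" --pt "1 0 0 0 0 0 0" --pt "1 0 0 0 0 0 0" --pt "1 0 0 0 0 0 0" --pt "1 0 0 0 0 0 0" --pt "1 0 0 0 0 0 0" --pt "1 0 0 0 0 0 0" --pt "1 0 0 0 0 0 0" --pt "1 0 0 0 0 0 0"

```text
clock: 76.9
position: [0.4621, 0.1925, 0.0834]
eef_rot: [-3.141, -0.0, -2.728]
ft_force: [-0.4, 0.3, 0.3]
opening: 1.0
gripper_force: 0.0
```

Run:
```python
from h import *
S=ctrl.get_image("scene");cv2.imwrite("pics/s12.png",S)
s=ctrl.get_state();print(s["position"],np.degrees(s["eef_rot"]))
r=topface(S,356,185,55,55);print(r)
(x,y),_,an=r
plan([(x,y,36,180+an if an<60 else 90+an,0,1,15)])
```

```text
[0.462089   0.1924701  0.08342237] [-1.79959444e+02 -8.80370385e-03 -1.56289373e+02]
((461.0634765625, 189.72225952148438), (60.12383270263672, 61.30515670776367), 23.27519416809082)
[[1,0,0,13,0,0,0],[1,1,-1,12,0,0,0],[1,0,0,13,0,0,0],[1,0,0,12,0,0,0.01],[1,1,-1,13,0,0,0],[1,0,-0.1,12.4,-0.001,0,-0.002],[1,0,0,0,0,0,0],[1,0,0,0,0,0,0],[1,0,0,0,0,0,0],[1,0,0,0,0,0,0]]
```

Lid4 is rim down right under the gripper. Double grip again.

Emit:
send_rows --pt "1 1 -1 15 0 0 0" --pt "1 1 -1 15 0 0 0.01" --pt "1 0 0 15 0 0 0" --pt "1 0 0 15 0 0 0" --pt "1 0 0 15 0 0 0" --pt "1 0 0 0 0 0 0" --pt "0 0 0 0 0 0 0" --pt "0 0 0 0 0 0 0" --pt "0 0 0 0 0 0 0" --pt "0 0 0 0 0 0 0"

```text
clock: 77.95
position: [0.4616, 0.19, 0.0094]
eef_rot: [-3.141, 0.001, -2.738]
ft_force: [-1.9, -0.6, 5.5]
opening: 0.69
gripper_force: 43.6
```

Emit:
send_rows --pt "0 0 0 0 0 0 0" --pt "1 0 0 0 0 0 0" --pt "1 0 0 0 0 0 0" --pt "1 0 0 0 0 0 0" --pt "1 0 0 0 0 0 0" --pt "1 0 0 -20 0 0 0" --pt "1 0 0 -20 0 0 0" --pt "1 0 0 0 0 0 0.12" --pt "1 0 0 0 0 0 0.12" --pt "1 0 0 0 0 0 0.12"

```text
clock: 78.95
position: [0.4612, 0.1898, 0.0486]
eef_rot: [-3.141, 0.0, -3.103]
ft_force: [-0.1, -0.4, -0.9]
opening: 0.998
gripper_force: 0.0
```

Emit:
send_rows --pt "1 0 0 0 0 0 0.12" --pt "1 0 0 0 0 0 0.12" --pt "1 0 0 0 0 0 0.12" --pt "1 0 0 0 0 0 0.12" --pt "1 0 0 0 0 0 0.12" --pt "1 0 0 0 0 0 0.12" --pt "1 0 0 0 0 0 0.12" --pt "1 0 0 0 0 0 0.12" --pt "1 0 0 0 0 0 0.12" --pt "1 0 0 0 0 0 0.13"

```text
clock: 79.95
position: [0.461, 0.1898, 0.0484]
eef_rot: [-3.141, 0.001, 1.97]
ft_force: [-0.1, 0.1, -0.3]
opening: 1.0
gripper_force: 0.0
```

Emit:
send_rows --pt "1 0 0 13 0 0 0" --pt "1 0 0 13 0 0 0" --pt "1 0 0 14 0 0 0" --pt "1 0 0 0 0 0 0" --pt "0 0 0 0 0 0 0" --pt "0 0 0 0 0 0 0" --pt "0 0 0 0 0 0 0" --pt "0 0 0 0 0 0 0" --pt "0 0 0 -25 0 0 0" --pt "0 0 0 -28 0 0 0"

```text
clock: 80.95
position: [0.4605, 0.1896, 0.062]
eef_rot: [-3.14, 0.001, 1.975]
ft_force: [0.5, 0.6, -0.3]
opening: 0.695
gripper_force: 43.8
```

Emit:
send_rows --pt "0 0 0 0 0 0 0" --pt "0 0 0 0 0 0 0" --pt "0 0 0 0 0 0 0" --pt "0 0 0 0 0 0 0" --pt "0 0 0 0 0 0 0" --pt "0 0 0 0 0 0 0" --pt "0 0 0 0 0 0 0" --pt "0 0 0 0 0 0 0" --pt "0 0 0 0 0 0 0" --pt "0 0 0 0 0 0 0"

```text
clock: 81.95
position: [0.4611, 0.1898, 0.0614]
eef_rot: [-3.141, 0.001, 1.975]
ft_force: [0.2, 0.5, -0.5]
opening: 0.695
gripper_force: 44.0
```

Run:
```python
from h import *
s=ctrl.get_state();print(s["position"],np.degrees(s["eef_rot"]),s["opening"],s["gripper_force"])
plan([(557.4,28.7,90,99.7,0,0),('w',4,0),(557.4,28.7,53.5,99.7,0,0,7)])
```

```text
[0.46107896 0.18981154 0.06140262] [-1.79991856e+02  4.10285370e-02  1.13182990e+02] 0.6948055831242564 43.956285417079926
[[0,-31,4,0,0,0,0.04],[0,-31,6,0,0,0,0.04],[0,-30,6,0,0,0,0.04],[0,-31,8,0,0,0,0.04],[0,-30,9,0,0,0,0.04],[0,-29.1,10.4,-0.5,0,0.001,0.035],[0,0,0,0,0,0,0],[0,0,0,0,0,0,0],[0,0,0,0,0,0,0],[0,0,0,0,0,0,0]]
[[0,0,0,6,0,0,0],[0,0,0,6,0,0,0],[0,0,0,6,0,0,0],[0,0,0,6,0,0,0],[0,0,0,6,0,0,0],[0,-0.1,0,6.5,0,0,0],[0,0,0,0,0,0,0],[0,0,0,0,0,0,0],[0,0,0,0,0,0,0],[0,0,0,0,0,0,0]]
```

Emit:
send_rows --pt "0 -31 4 0 0 0 0.04" --pt "0 -31 6 0 0 0 0.04" --pt "0 -30 6 0 0 0 0.04" --pt "0 -31 8 0 0 0 0.04" --pt "0 -30 9 0 0 0 0.04" --pt "0 -29 10 0 0 0 0.035" --pt "0 0 0 0 0 0 0" --pt "0 0 0 0 0 0 0" --pt "0 0 0 0 0 0 0" --pt "0 0 0 0 0 0 0"

```text
clock: 82.95
position: [0.5566, 0.0295, 0.0616]
eef_rot: [-3.142, 0.001, 1.742]
ft_force: [-0.3, -0.1, -0.5]
opening: 0.696
gripper_force: 43.8
```

Emit:
send_rows --pt "0 0 0 6 0 0 0" --pt "0 0 0 6 0 0 0" --pt "0 0 0 6 0 0 0" --pt "0 0 0 6 0 0 0" --pt "0 0 0 6 0 0 0" --pt "0 0 0 6 0 0 0" --pt "0 0 0 0 0 0 0" --pt "0 0 0 0 0 0 0" --pt "0 0 0 0 0 0 0" --pt "0 0 0 0 0 0 0"

```text
clock: 83.95
position: [0.557, 0.0287, 0.0256]
eef_rot: [3.141, 0.001, 1.74]
ft_force: [-0.8, 0.4, -0.9]
opening: 0.695
gripper_force: 43.8
```

Run:
```python
from h import *
s=ctrl.get_state();print(s["position"],np.degrees(s["eef_rot"]),s["ft_force"])
plan([('w',5,0.999),(557.4,28.7,130,99.7,0,1),(480,-40,260,99.7,0,1),('w',2,1)])
```

```text
[0.55699991 0.02872062 0.02560184] [1.79992533e+02 4.59674820e-02 9.97219829e+01] [-0.77163121  0.43047552 -0.85380579]
[[0.999,0,0,0,0,0,0],[0.999,0,0,0,0,0,0],[0.999,0,0,0,0,0,0],[0.999,0,0,0,0,0,0],[0.999,0,0,0,0,0,0],[1,0,0,-25,0,0,0],[1,0,0,-26,0,0,0],[1,-0.1,0.4,-25.4,0,0.001,0],[1,-11,-18,-26,0,0,0],[1,-11,-17,-26,0,0,0]]
[[1,-11,-18,-26,0,0,0],[1,-11,-17,-26,0,0,0],[1,-10.7,-17.9,-26,0,0,0],[1,0,0,0,0,0,0],[1,0,0,0,0,0,0],[1,0,0,0,0,0,0],[1,0,0,0,0,0,0],[1,0,0,0,0,0,0],[1,0,0,0,0,0,0],[1,0,0,0,0,0,0]]
```

Emit:
send_rows --pt "1 0 0 0 0 0 0" --pt "1 0 0 0 0 0 0" --pt "1 0 0 0 0 0 0" --pt "1 0 0 0 0 0 0" --pt "1 0 0 0 0 0 0" --pt "1 0 0 -25 0 0 0" --pt "1 0 0 -26 0 0 0" --pt "1 0 0 -25 0 0 0" --pt "1 -11 -18 -26 0 0 0" --pt "1 -11 -17 -26 0 0 0"

```text
clock: 84.95
position: [0.5257, 0.0011, 0.1544]
eef_rot: [-3.142, 0.001, 1.741]
ft_force: [0.4, -0.1, -0.2]
opening: 1.0
gripper_force: 0.0
```

Emit:
send_rows --pt "1 -11 -18 -26 0 0 0" --pt "1 -11 -17 -26 0 0 0" --pt "1 -11 -18 -26 0 0 0" --pt "1 0 0 0 0 0 0" --pt "1 0 0 0 0 0 0" --pt "0 0 0 0 0 0 0" --pt "0 0 0 0 0 0 0" --pt "0 0 0 0 0 0 0" --pt "0 0 0 0 0 0 0" --pt "0 0 0 0 0 0 0"

```text
clock: 85.95
position: [0.4795, -0.0401, 0.2314]
eef_rot: [-3.141, 0.001, 1.741]
ft_force: [-0.1, -0.4, -0.3]
opening: 0.146
gripper_force: 0.0
```

Run:
```python
from h import *
s=ctrl.get_state();print(s["position"],s["opening"])
T=ctrl.get_image("top");S=ctrl.get_image("scene");cv2.imwrite("pics/t13.png",T);cv2.imwrite("pics/s13.png",S)
f=lambda i,x,y,w,h:cv2.resize(i[y:y+h,x:x+w],(390,390),interpolation=cv2.INTER_CUBIC)
cv2.imwrite("pics/a13.png",np.hstack([f(T,285,100,110,110),f(S,250,210,110,110)]))
plan([(542,-192,260,9.7,0,0),(542,-192,168,9.7,0,0),('w',3,0)])
```

```text
[ 0.47946048 -0.04007334  0.23136318] 0.14619177620702145
[[0,-11,3,0,0,0,0.11],[0,-12,3,0,0,0,0.11],[0,-10,5,0,0,0,0.12],[0,-10,7,0,0,0,0.11],[0,-9,7,0,0,0,0.11],[0,-9,8,0,0,0,0.11],[0,-7,9,0,0,0,0.12],[0,-6,10,0,0,0,0.11],[0,-5,11,0,0,0,0.11],[0,-4,11,0,0,0,0.11]]
[[0,-3,11,0,0,0,0.11],[0,-1,12,0,0,0,0.12],[0,0,12,0,0,0,0.11],[0,1.1,11.4,-0.4,0.001,0,0.111],[0,0,0,31,0,0,0],[0,0,0,30,0,0,0],[0,0,0,31,0,0,0],[0,0,0,0,0,0,0],[0,0,0,0,0,0,0],[0,0,0,0,0,0,0]]
```

View pics/a13.png

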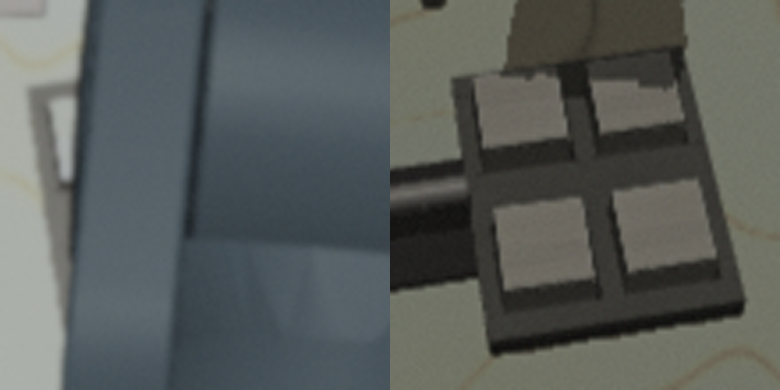

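All four lids sit alike in the pockets (scene crop right). Now the lever.

Emit:
send_rows --pt "0 -11 3 0 0 0 0.11" --pt "0 -12 3 0 0 0 0.11" --pt "0 -10 5 0 0 0 0.12" --pt "0 -10 7 0 0 0 0.11" --pt "0 -9 7 0 0 0 0.11" --pt "0 -9 8 0 0 0 0.11" --pt "0 -7 9 0 0 0 0.12" --pt "0 -6 10 0 0 0 0.11" --pt "0 -5 11 0 0 0 0.11" --pt "0 -4 11 0 0 0 0.11"

```text
clock: 87.05
position: [0.5245, -0.1491, 0.2316]
eef_rot: [3.141, 0.0, 0.616]
ft_force: [0.6, -0.5, 0.2]
opening: -0.003
gripper_force: 0.0
```

Emit:
send_rows --pt "0 -3 11 0 0 0 0.11" --pt "0 -1 12 0 0 0 0.12" --pt "0 0 12 0 0 0 0.11" --pt "0 1 11 0 0 0 0.11" --pt "0 0 0 31 0 0 0" --pt "0 0 0 30 0 0 0" --pt "0 0 0 31 0 0 0" --pt "0 0 0 0 0 0 0" --pt "0 0 0 0 0 0 0" --pt "0 0 0 0 0 0 0"

```text
clock: 88.05
position: [0.5428, -0.1921, 0.1416]
eef_rot: [3.14, -0.002, 0.17]
ft_force: [0.2, -0.2, -0.1]
opening: 0.002
gripper_force: 0.0
```

Emit:
send_rows --pt "0 10 0 0 0 0 0" --pt "0 10 0 0 0 0 0" --pt "0 10 0 0 0 0 0" --pt "0 10 0 0 0 0 0" --pt "0 10 0 0 0 0 0" --pt "0 10 0 0 0 0 0" --pt "0 0 0 0 0 0 0" --pt "0 0 0 0 0 0 0" --pt "0 0 0 0 0 0 0" --pt "0 0 0 0 0 0 0"

```text
clock: 89.05
position: [0.6005, -0.1816, 0.1395]
eef_rot: [3.141, 0.0, 0.17]
ft_force: [-2.6, -0.1, -1.5]
opening: -0.0
gripper_force: 1.3
```

Run:
```python
from h import *
s=ctrl.get_state();print(s["position"],np.degrees(s["eef_rot"]),s["ft_force"])
u=np.array([.9857,.1685]);print("u",(s["position"][:2]-[.6453,-.1746])@u,(s["position"][:2]-[.6453,-.1746])@[-u[1],u[0]])
```

```text
[ 0.60051154 -0.18155049  0.13948438] [1.79979907e+02 2.80859641e-02 9.75449792e+00] [-2.64635005 -0.0799111  -1.54781114]
u -0.04531914699995302 0.0006957564150217577
```

Emit:
send_rows --pt "0 10 0 0 0 0 0" --pt "0 10 0 0 0 0 0" --pt "0 10 0 0 0 0 0" --pt "0 10 0 0 0 0 0" --pt "0 10 0 0 0 0 0" --pt "0 10 0 0 0 0 0" --pt "0 0 0 0 0 0 0" --pt "0 0 0 0 0 0 0" --pt "0 0 0 0 0 0 0" --pt "0 0 0 0 0 0 0"

```text
clock: 90.05
position: [0.6591, -0.1716, 0.1396]
eef_rot: [3.141, 0.001, 0.17]
ft_force: [-5.4, -0.9, -2.5]
opening: 0.001
gripper_force: 2.8
```

Emit:
send_rows --pt "0 4 0 0 0 0 0" --pt "0 4 0 0 0 0 0" --pt "0 0 0 0 0 0 0" --pt "0 0 0 0 0 0 0" --pt "0 0 0 0 0 0 0" --pt "0 0 0 0 0 0 0" --pt "0 0 0 0 0 0 0" --pt "0 0 0 0 0 0 0" --pt "0 0 0 0 0 0 0" --pt "0 0 0 0 0 0 0"

```text
clock: 91.05
position: [0.6668, -0.1702, 0.1394]
eef_rot: [3.141, 0.001, 0.17]
ft_force: [-7.0, -0.8, -3.3]
opening: -0.002
gripper_force: 3.2
```

Run:
```python
from h import *
s=ctrl.get_state();print(s["position"],s["ft_force"])
u=np.array([.9857,.1685]);print("u",(s["position"][:2]-[.6453,-.1746])@u)
S=ctrl.get_image("scene");g=cv2.cvtColor(S,cv2.COLOR_BGR2GRAY);cv2.imwrite("pics/s14.png",S)
for th in(.45-.9,.45-.45,.2,.3,.38,.45): 
  p=np.r_[np.array([.6453,-.1746])+u*.13*np.sin(th),.045+.13*np.cos(th)]; print(th,proj("scene",p).round(1))
c=cv2.HoughCircles(cv2.GaussianBlur(g[195:300,200:290],(3,3),0),cv2.HOUGH_GRADIENT,1,10,param1=60,param2=10,minRadius=5,maxRadius=10);print(None if c is None else c[0][:6]+[200,195,0])
cv2.imwrite("pics/a14.png",cv2.resize(S[190:300,190:310],None,fx=5,fy=5))
```

```text
[ 0.66675514 -0.17020024  0.13937793] [-6.95054619 -0.84515806 -3.26634971]
u 0.021889692335995387
-0.45 [224.7 219.9]
0.0 [225.5 238. ]
0.2 [226.5 249. ]
0.3 [227.1 255. ]
0.38 [227.6 259.9]
0.45 [228.1 264.2]
None
```

View pics/a14.png

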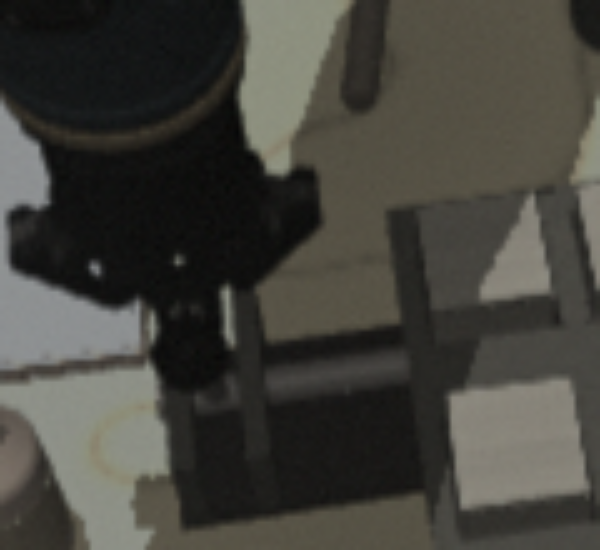

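The knob appears at about px (228,261), i.e. nearly over (lever about 0.85). I creep on until the force rises at the stop.

Emit:
send_rows --pt "0 1 0 0 0 0 0" --pt "0 1 0 0 0 0 0" --pt "0 1 0 0 0 0 0" --pt "0 0 0 0 0 0 0" --pt "0 0 0 0 0 0 0" --pt "0 0 0 0 0 0 0" --pt "0 0 0 0 0 0 0" --pt "0 0 0 0 0 0 0" --pt "0 0 0 0 0 0 0" --pt "0 0 0 0 0 0 0"

```text
clock: 92.1
position: [0.6695, -0.1697, 0.1392]
eef_rot: [3.141, 0.002, 0.17]
ft_force: [-6.8, -0.6, -5.0]
opening: -0.003
gripper_force: 3.5
```

Emit:
send_rows --pt "0 1 0 0 0 0 0" --pt "0 1 0 0 0 0 0" --pt "0 1 0 0 0 0 0" --pt "0 0 0 0 0 0 0" --pt "0 0 0 0 0 0 0" --pt "0 0 0 0 0 0 0" --pt "0 0 0 0 0 0 0" --pt "0 0 0 0 0 0 0" --pt "0 0 0 0 0 0 0" --pt "0 0 0 0 0 0 0"

```text
clock: 93.1
position: [0.6724, -0.1692, 0.1392]
eef_rot: [3.142, 0.002, 0.17]
ft_force: [-7.7, -1.4, -3.9]
opening: -0.001
gripper_force: 3.6
```

Emit:
send_rows --pt "0 1 0 0 0 0 0" --pt "0 1 0 0 0 0 0" --pt "0 1 0 0 0 0 0" --pt "0 0 0 0 0 0 0" --pt "0 0 0 0 0 0 0" --pt "0 0 0 0 0 0 0" --pt "0 0 0 0 0 0 0" --pt "0 0 0 0 0 0 0" --pt "0 0 0 0 0 0 0" --pt "0 0 0 0 0 0 0"

```text
clock: 94.1
position: [0.6752, -0.1687, 0.1391]
eef_rot: [3.142, 0.002, 0.17]
ft_force: [-8.8, -1.8, -4.2]
opening: 0.003
gripper_force: 4.1
```

Emit:
send_rows --pt "0 1 0 0 0 0 0" --pt "0 1 0 0 0 0 0" --pt "0 0 0 0 0 0 0" --pt "0 0 0 0 0 0 0" --pt "0 0 0 0 0 0 0" --pt "0 0 0 0 0 0 0" --pt "0 0 0 0 0 0 0" --pt "0 0 0 0 0 0 0" --pt "0 0 0 0 0 0 0" --pt "0 0 0 0 0 0 0"

```text
clock: 95.1
position: [0.676, -0.1686, 0.1389]
eef_rot: [-3.141, 0.005, 0.17]
ft_force: [-17.0, -1.3, -2.4]
opening: 0.002
gripper_force: 8.5
```

The stop is reached: 17 N and no further travel, held for about 1 s. Back off and let it spring home.

Emit:
send_rows --pt "0 -14 0 0 0 0 0" --pt "0 -14 0 0 0 0 0" --pt "0 -14 0 0 0 0 0" --pt "0 -14 0 0 0 0 0" --pt "0 -14 0 0 0 0 0" --pt "0 -14 0 0 0 0 0" --pt "0 -14 0 0 0 0 0" --pt "0 -14 0 0 0 0 0" --pt "0 -14 0 0 0 0 0" --pt "0 -14 0 0 0 0 0"

```text
clock: 96.1
position: [0.5403, -0.192, 0.1402]
eef_rot: [3.14, -0.002, 0.17]
ft_force: [0.7, 0.1, 0.6]
opening: -0.002
gripper_force: 0.0
```

Emit:
send_rows --pt "1 -20 0 -10 0 0 0" --pt "1 -20 0 -10 0 0 0" --pt "1 -10 0 0 0 0 0" --pt "1 0 0 0 0 0 0" --pt "1 0 0 0 0 0 0" --pt "1 0 0 0 0 0 0" --pt "1 0 0 0 0 0 0" --pt "1 0 0 0 0 0 0" --pt "1 0 0 0 0 0 0" --pt "1 0 0 0 0 0 0"

```text
clock: 97.1
position: [0.4917, -0.2004, 0.1596]
eef_rot: [3.141, 0.0, 0.171]
ft_force: [0.9, -0.7, 0.3]
opening: 0.999
gripper_force: 0.0
```

```bash
cat >> h.py <<'E'
def jigcheck(S):
    g=cv2.cvtColor(S,cv2.COLOR_BGR2GRAY);x,y=268,222;c=g[y:y+85,x:x+82]
    m=cv2.morphologyEx((c>80).astype(np.uint8),cv2.MORPH_OPEN,np.ones((5,5),np.uint8))
    for p,a in blobs(m,100,700,(x,y)): print("lid top",p,a,(onz("scene",p,.051)[:2]*1e3).round(1))
    print("knob",blobs(g[208:236,212:240]<40,40,400,(212,208)))
E
python3 - <<'E'
from h import *
s=ctrl.get_state();print(s["position"],s["ft_force"])
S=ctrl.get_image("scene");cv2.imwrite("pics/s15.png",S);jigcheck(S)
plan([(500,-120,200,60,0,1),(570.9,-50,130,99.7,0,1),('w',3,1),(570.9,-50,53,99.7,0,1,13),('w',3,0)])
E
```

```text
[ 0.49165352 -0.20035469  0.15959217] [ 0.88766712 -0.65924771  0.31945853]
lid top [343.43 244.77] 634 [585.9  88.1]
lid top [326.61 272.65] 588 [661.8  44.8]
lid top [292.79 277.91] 596 [675.2 -33.8]
lid top [271.79 298.3 ] 145 [725.7 -79.9]
lid top [336.06 303.73] 164 [739.1  63.5]
knob [(array([224.69, 220.62]), 162)]
[[1,3,-10,-2,0,0,-0.11],[1,4,-9,-1,0,0,-0.11],[1,4,-9,-2,0,0,-0.11],[1,6,-8,-1,0,0,-0.11],[1,7,-8,-2,0,0,-0.11],[1,7,-7,-1,0,0,-0.11],[1,8,-6,-2,0,0,-0.11],[1,8.9,-4.9,-1.4,0,0.001,-0.107],[1,16,4,12,0,0,-0.12],[1,15,7,11,0,0,-0.11]]
[[1,15,8,12,0,0,-0.12],[1,14,9,12,0,0,-0.11],[1,12,11,11,0,0,-0.12],[1,10.8,12.7,12,0.001,0,-0.113],[1,0,0,0,0,0,0],[1,0,0,0,0,0,0],[1,0,0,0,0,0,0],[1,0,0,13,0,0,0],[1,0,0,13,0,0,0],[1,0,0,13,0,0,0]]
[[1,0,0,12,0,0,0],[1,0,0,13,0,0,0],[1,0,0.1,13,0,0,0],[0,0,0,0,0,0,0],[0,0,0,0,0,0,0],[0,0,0,0,0,0,0],[0,0,0,0,0,0,0],[0,0,0,0,0,0,0],[0,0,0,0,0,0,0],[0,0,0,0,0,0,0]]
```

Emit:
send_rows --pt "1 3 -10 -2 0 0 -0.11" --pt "1 4 -9 -1 0 0 -0.11" --pt "1 4 -9 -2 0 0 -0.11" --pt "1 6 -8 -1 0 0 -0.11" --pt "1 7 -8 -2 0 0 -0.11" --pt "1 7 -7 -1 0 0 -0.11" --pt "1 8 -6 -2 0 0 -0.11" --pt "1 9 -5 -1 0 0 -0.107" --pt "1 16 4 12 0 0 -0.12" --pt "1 15 7 11 0 0 -0.11"

```text
clock: 98.15
position: [0.5242, -0.0966, 0.1487]
eef_rot: [3.14, 0.001, 1.282]
ft_force: [-0.1, -0.2, 0.9]
opening: 0.996
gripper_force: 0.0
```

Emit:
send_rows --pt "1 15 8 12 0 0 -0.12" --pt "1 14 9 12 0 0 -0.11" --pt "1 12 11 11 0 0 -0.12" --pt "1 11 13 12 0 0 -0.113" --pt "1 0 0 0 0 0 0" --pt "1 0 0 0 0 0 0" --pt "1 0 0 0 0 0 0" --pt "1 0 0 0 0 0 0" --pt "1 0 0 0 0 0 0" --pt "1 0 0 0 0 0 0"

```text
clock: 99.15
position: [0.571, -0.05, 0.1019]
eef_rot: [3.141, 0.001, 1.74]
ft_force: [1.1, 0.1, 0.4]
opening: 0.999
gripper_force: 0.0
```

Run:
```python
from h import *
s=ctrl.get_state();print(s["position"],s["ft_force"])
S=ctrl.get_image("top");g=cv2.cvtColor(S,cv2.COLOR_BGR2GRAY)
plan([(570.9,-50,53,99.7,0,1,13),('w',4,0),(570.9,-50,110,99.7,0,0,28),(450,-200,100,98.2,0,0),(461.9,-363.4,90,98.2,0,0),('w',3,0),(461.9,-363.4,42.5,98.2,0,0,12)])
```

```text
[ 0.5710442  -0.05003652  0.10192747] [1.11482131 0.10561506 0.41037385]
[[1,0,0,13,0,0,0],[1,0,0,13,0,0,0],[1,0,0,12,0,0,0],[1,0,0,13,0,0,0],[1,0,0,13,0,0,0],[1,0.1,-0.2,12.8,0,0.001,0],[0,0,0,0,0,0,0],[0,0,0,0,0,0,0],[0,0,0,0,0,0,0],[0,0,0,0,0,0,0]]
[[0,0,0,-19,0,0,0],[0,0,0,-19,0,0,0],[0,0,0,-19,0,0,0],[0,-21,-24,2,0,0,0],[0,-22,-24,1,0,0,0.01],[0,-21,-24,2,0,0,0],[0,-22,-24,2,0,0,0.01],[0,-21,-23,1,0,0,0],[0,-22,-24.1,2,0,0,0.006],[0,-33,-2,2,0,0,0]]
[[0,-32,-3,2,0,0,0],[0,-33,-2,2,0,0,0],[0,-33,-2,2,0,0,0],[0,-32.4,-2.5,1.9,0,0,0],[0,0,0,0,0,0,0],[0,0,0,0,0,0,0],[0,0,0,0,0,0,0],[0,0,0,12,0,0,0],[0,0,0,12,0,0,0],[0,0,0,12,0,0,0]]
[[0,0,0,11.5,0,0,0],[0,0,0,0,0,0,0],[0,0,0,0,0,0,0],[0,0,0,0,0,0,0],[0,0,0,0,0,0,0],[0,0,0,0,0,0,0],[0,0,0,0,0,0,0],[0,0,0,0,0,0,0],[0,0,0,0,0,0,0],[0,0,0,0,0,0,0]]
```

Emit:
send_rows --pt "1 0 0 13 0 0 0" --pt "1 0 0 13 0 0 0" --pt "1 0 0 12 0 0 0" --pt "1 0 0 13 0 0 0" --pt "1 0 0 13 0 0 0" --pt "1 0 0 13 0 0 0" --pt "0 0 0 0 0 0 0" --pt "0 0 0 0 0 0 0" --pt "0 0 0 0 0 0 0" --pt "0 0 0 0 0 0 0"

```text
clock: 100.2
position: [0.5715, -0.0499, 0.0252]
eef_rot: [3.141, 0.001, 1.74]
ft_force: [0.6, 0.7, -0.6]
opening: 0.698
gripper_force: 43.8
```

Emit:
send_rows --pt "0 0 0 -19 0 0 0" --pt "0 0 0 -19 0 0 0" --pt "0 0 0 -19 0 0 0" --pt "0 -21 -24 2 0 0 0" --pt "0 -22 -24 1 0 0 0.01" --pt "0 -21 -24 2 0 0 0" --pt "0 -22 -24 2 0 0 0.01" --pt "0 -21 -23 1 0 0 0" --pt "0 -22 -24 2 0 0 0.006" --pt "0 -33 -2 2 0 0 0"

```text
clock: 101.2
position: [0.4509, -0.2331, 0.0702]
eef_rot: [-3.141, 0.0, 1.714]
ft_force: [1.9, -0.2, -1.1]
opening: 0.693
gripper_force: 43.9
```

Emit:
send_rows --pt "0 -32 -3 2 0 0 0" --pt "0 -33 -2 2 0 0 0" --pt "0 -33 -2 2 0 0 0" --pt "0 -32 -2 2 0 0 0" --pt "0 0 0 0 0 0 0" --pt "0 0 0 0 0 0 0" --pt "0 0 0 0 0 0 0" --pt "0 0 0 12 0 0 0" --pt "0 0 0 12 0 0 0" --pt "0 0 0 12 0 0 0"

```text
clock: 102.2
position: [0.4626, -0.3621, 0.0245]
eef_rot: [-3.141, 0.0, 1.715]
ft_force: [-0.2, 0.3, -1.2]
opening: 0.693
gripper_force: 43.9
```

Emit:
send_rows --pt "0 0 0 6 0 0 0" --pt "0 0 0 5 0 0 0" --pt "0 0 0 0 0 0 0" --pt "0 0 0 0 0 0 0" --pt "0 0 0 0 0 0 0" --pt "0 0 0 0 0 0 0" --pt "0 0 0 0 0 0 0" --pt "0 0 0 0 0 0 0" --pt "0 0 0 0 0 0 0" --pt "0 0 0 0 0 0 0"

```text
clock: 103.2
position: [0.4629, -0.3628, 0.0148]
eef_rot: [3.142, 0.001, 1.714]
ft_force: [0.2, 0.6, -0.8]
opening: 0.696
gripper_force: 43.9
```

Run:
```python
from h import *
s=ctrl.get_state();print(s["position"],s["ft_force"],s["opening"])
S=ctrl.get_image("scene");cv2.imwrite("pics/s16.png",S);jigcheck(S)
plan([('w',4,1),(461.9,-363.4,120,98.2,0,1,38),(450,-200,130,98.2,0,1),(557.2,28.7,120,99.7,0,1,40),('w',3,1),(557.2,28.7,53,99.7,0,1,14),('w',4,0),(557.2,28.7,110,99.7,0,0,28),('w',3,0)])
```

```text
[ 0.46285162 -0.3628393   0.01483234] [ 0.23048186  0.63753237 -0.77497263] 0.696339887768145
lid top [343.43 244.77] 634 [585.9  88.1]
lid top [326.53 272.76] 584 [662.   44.6]
lid top [292.83 278.05] 589 [675.6 -33.7]
lid top [271.76 298.31] 144 [725.7 -80. ]
lid top [336.4  303.71] 161 [739.   64.3]
knob [(array([224.58, 220.42]), 151)]
[[1,0,0,0,0,0,0],[1,0,0,0,0,0,0],[1,0,0,0,0,0,0],[1,0,0,0,0,0,0],[1,0,0,-26,0,0,0],[1,0,-1,-25,0,0,0],[1,-0.5,0,-26.2,0,0.001,0.001],[1,33,2,-2,0,0,0],[1,32,3,-2,0,0,0],[1,33,2,-2,0,0,0]]
[[1,33,2,-2,0,0,0],[1,32.4,2.4,-1.9,0,0,0],[1,30,20,1,0,0,0],[1,30,20,2,0,0,-0.01],[1,30,20,1,0,0,0],[1,30,20,2,0,0,-0.01],[1,30,20,1,0,0,0],[1,30,21,2,0,0,0],[1,29.6,20.1,1,0,0,-0.007],[1,0,0,0,0,0,0]]
[[1,0,0,0,0,0,0],[1,0,0,0,0,0,0],[1,0,0,13,0,0,0],[1,0,0,14,0,0,0],[1,0,0,13,0,0,0],[1,0,0,14,0,0,0],[1,-0.1,0,13,0,0,0],[0,0,0,0,0,0,0],[0,0,0,0,0,0,0],[0,0,0,0,0,0,0]]
[[0,0,0,0,0,0,0],[0,0,0,-19,0,0,0],[0,0,0,-19,0,0,0],[0,0.1,0,-19,0,0,0],[0,0,0,0,0,0,0],[0,0,0,0,0,0,0],[0,0,0,0,0,0,0],[0,0,0,0,0,0,0],[0,0,0,0,0,0,0],[0,0,0,0,0,0,0]]
```

Emit:
send_rows --pt "1 0 0 0 0 0 0" --pt "1 0 0 0 0 0 0" --pt "1 0 0 0 0 0 0" --pt "1 0 0 0 0 0 0" --pt "1 0 0 -26 0 0 0" --pt "1 0 -1 -25 0 0 0" --pt "1 0 0 -26 0 0 0" --pt "1 33 2 -2 0 0 0" --pt "1 32 3 -2 0 0 0" --pt "1 33 2 -2 0 0 0"

```text
clock: 104.25
position: [0.4546, -0.264, 0.098]
eef_rot: [3.141, 0.001, 1.714]
ft_force: [0.3, -0.5, 0.9]
opening: 1.001
gripper_force: 0.0
```

Emit:
send_rows --pt "1 33 2 -2 0 0 0" --pt "1 32 2 -2 0 0 0" --pt "1 30 20 1 0 0 0" --pt "1 30 20 2 0 0 -0.01" --pt "1 30 20 1 0 0 0" --pt "1 30 20 2 0 0 -0.01" --pt "1 30 20 1 0 0 0" --pt "1 30 21 2 0 0 0" --pt "1 30 20 1 0 0 -0.007" --pt "1 0 0 0 0 0 0"

```text
clock: 105.25
position: [0.5575, 0.0327, 0.0913]
eef_rot: [3.141, 0.0, 1.745]
ft_force: [0.2, -0.4, 1.2]
opening: 0.999
gripper_force: 0.0
```

Emit:
send_rows --pt "1 0 0 0 0 0 0" --pt "1 0 0 0 0 0 0" --pt "1 0 0 13 0 0 0" --pt "1 0 0 14 0 0 0" --pt "1 0 0 13 0 0 0" --pt "1 0 0 14 0 0 0" --pt "1 0 0 13 0 0 0" --pt "0 0 0 0 0 0 0" --pt "0 0 0 0 0 0 0" --pt "0 0 0 0 0 0 0"

```text
clock: 106.25
position: [0.5568, 0.0291, 0.0253]
eef_rot: [3.141, 0.001, 1.741]
ft_force: [0.8, -0.2, -0.2]
opening: 0.692
gripper_force: 43.6
```

Emit:
send_rows --pt "0 0 0 0 0 0 0" --pt "0 0 0 -19 0 0 0" --pt "0 0 0 -19 0 0 0" --pt "0 0 0 -19 0 0 0" --pt "0 0 0 0 0 0 0" --pt "0 0 0 0 0 0 0" --pt "0 0 0 0 0 0 0" --pt "0 0 0 0 0 0 0" --pt "0 0 0 0 0 0 0" --pt "0 0 0 0 0 0 0"

```text
clock: 107.25
position: [0.5561, 0.0292, 0.0812]
eef_rot: [-3.141, 0.001, 1.741]
ft_force: [0.3, -0.6, -0.4]
opening: 0.694
gripper_force: 47.4
```

Run:
```python
from h import *
s=ctrl.get_state();print(s["position"],s["ft_force"],s["opening"])
plan([(450,-200,105,98.2,0,0),(451.1,-288.2,90,98.2,0,0),('w',3,0),(451.1,-288.2,42.5,98.2,0,0,12),('w',3,0),('w',4,1),(451.1,-288.2,120,98.2,0,1,38)])
```

```text
[0.5560886  0.02923714 0.08118442] [ 0.31624756 -0.56905088 -0.40675391] 0.6941713791173652
[[0,-26,-18,1,0,0,0],[0,-26,-18,0,0,0,0.01],[0,-26,-18,1,0,0,0],[0,-26,-17,0,0,0,0],[0,-26,-18,1,0,0,0.01],[0,-27,-17,0,0,0,0],[0,-26,-18,1,0,0,0],[0,-26.5,-17.1,0.4,-0.001,0.001,0.008],[0,-29,-4,5,0,0,0],[0,-29,-4,5,0,0,0]]
[[0,-29.4,-3.5,5,0,0,0],[0,0,0,0,0,0,0],[0,0,0,0,0,0,0],[0,0,0,0,0,0,0],[0,0,0,12,0,0,0],[0,0,0,12,0,0,0],[0,0,0,12,0,0,0],[0,-0.1,0,11.5,0,0,0],[0,0,0,0,0,0,0],[0,0,0,0,0,0,0]]
[[0,0,0,0,0,0,0],[1,0,0,0,0,0,0],[1,0,0,0,0,0,0],[1,0,0,0,0,0,0],[1,0,0,0,0,0,0],[1,0,0,-26,0,0,0],[1,0,0,-26,0,0,0],[1,0.1,0,-25.5,0,0,0],[1,0,0,0,0,0,0],[1,0,0,0,0,0,0]]
```

Emit:
send_rows --pt "0 -26 -18 1 0 0 0" --pt "0 -26 -18 0 0 0 0.01" --pt "0 -26 -18 1 0 0 0" --pt "0 -26 -17 0 0 0 0" --pt "0 -26 -18 1 0 0 0.01" --pt "0 -27 -17 0 0 0 0" --pt "0 -26 -18 1 0 0 0" --pt "0 -26 -17 0 0 0 0.008" --pt "0 -29 -4 5 0 0 0" --pt "0 -29 -4 5 0 0 0"

```text
clock: 108.25
position: [0.4502, -0.2594, 0.0678]
eef_rot: [3.141, 0.001, 1.713]
ft_force: [0.4, 0.6, -0.8]
opening: 0.696
gripper_force: 47.5
```

Emit:
send_rows --pt "0 -30 -4 5 0 0 0" --pt "0 0 0 0 0 0 0" --pt "0 0 0 0 0 0 0" --pt "0 0 0 0 0 0 0" --pt "0 0 0 12 0 0 0" --pt "0 0 0 12 0 0 0" --pt "0 0 0 12 0 0 0" --pt "0 0 0 6 0 0 0" --pt "0 0 0 5 0 0 0" --pt "0 0 0 0 0 0 0"

```text
clock: 109.25
position: [0.4506, -0.2881, 0.015]
eef_rot: [-3.141, 0.0, 1.713]
ft_force: [-1.2, -0.3, -1.0]
opening: 0.689
gripper_force: 47.4
```

Run:
```python
from h import *
s=ctrl.get_state();print(s["position"],s["ft_force"],s["opening"])
plan([('w',1,0),('w',4,1),(451.1,-288.2,120,98.2,0,1,38),(450,-190,130,98.2,0,1),(661.5,45.2,120,99.7,0,1,40),('w',3,1),(661.5,45.2,53,99.7,0,1,14),('w',4,0),(661.5,45.2,110,99.7,0,0,28),('w',3,0)])
```

```text
[ 0.45055476 -0.28811519  0.0150391 ] [-1.19885858 -0.33983339 -1.01128489] 0.688630936558724
[[0,0,0,0,0,0,0],[1,0,0,0,0,0,0],[1,0,0,0,0,0,0],[1,0,0,0,0,0,0],[1,0,0,0,0,0,0],[1,0,0,-26,0,0,0],[1,0,0,-25,0,0,0],[1,-0.2,0.5,-26,-0.001,0,0],[1,32,4,-3,0,0,0],[1,33,5,-4,0,0,0]]
[[1,32.4,3.9,-3,0,0,0],[1,25,30,1,0,0,0],[1,26,31,2,0,0,-0.01],[1,25,30,1,0,0,0],[1,25,31,1,0,0,0],[1,25,30,1,0,0,-0.01],[1,25,31,2,0,0,0],[1,24,31,1,0,0,0],[1,25,31,1.1,0,0,-0.007],[1,0,0,0,0,0,0]]
[[1,0,0,0,0,0,0],[1,0,0,0,0,0,0],[1,0,0,13,0,0,0],[1,0,0,14,0,0,0],[1,0,0,13,0,0,0],[1,0,0,14,0,0,0],[1,0,0,13,0,0,0],[0,0,0,0,0,0,0],[0,0,0,0,0,0,0],[0,0,0,0,0,0,0]]
[[0,0,0,0,0,0,0],[0,0,0,-19,0,0,0],[0,0,0,-19,0,0,0],[0,0,0,-19,0,0,0],[0,0,0,0,0,0,0],[0,0,0,0,0,0,0],[0,0,0,0,0,0,0],[0,0,0,0,0,0,0],[0,0,0,0,0,0,0],[0,0,0,0,0,0,0]]
```

Emit:
send_rows --pt "1 0 0 0 0 0 0" --pt "1 0 0 0 0 0 0" --pt "1 0 0 0 0 0 0" --pt "1 0 0 0 0 0 0" --pt "1 0 0 0 0 0 0" --pt "1 0 0 -26 0 0 0" --pt "1 0 0 -25 0 0 0" --pt "1 0 0 -26 0 0 0" --pt "1 32 4 -3 0 0 0" --pt "1 33 5 -4 0 0 0"

```text
clock: 110.25
position: [0.4507, -0.2226, 0.1004]
eef_rot: [3.14, 0.002, 1.712]
ft_force: [-1.0, 0.4, -0.8]
opening: 0.995
gripper_force: 0.0
```

Emit:
send_rows --pt "1 32 4 -3 0 0 0" --pt "1 25 30 1 0 0 0" --pt "1 26 31 2 0 0 -0.01" --pt "1 25 30 1 0 0 0" --pt "1 25 31 1 0 0 0" --pt "1 25 30 1 0 0 -0.01" --pt "1 25 31 2 0 0 0" --pt "1 24 31 1 0 0 0" --pt "1 25 31 1 0 0 -0.007" --pt "1 0 0 0 0 0 0"

```text
clock: 111.25
position: [0.6634, 0.0484, 0.0916]
eef_rot: [3.141, 0.0, 1.744]
ft_force: [-0.2, -0.8, 0.2]
opening: 1.002
gripper_force: 0.0
```

Emit:
send_rows --pt "1 0 0 0 0 0 0" --pt "1 0 0 0 0 0 0" --pt "1 0 0 13 0 0 0" --pt "1 0 0 14 0 0 0" --pt "1 0 0 13 0 0 0" --pt "1 0 0 14 0 0 0" --pt "1 0 0 13 0 0 0" --pt "0 0 0 0 0 0 0" --pt "0 0 0 0 0 0 0" --pt "0 0 0 0 0 0 0"

```text
clock: 112.25
position: [0.6619, 0.0448, 0.0263]
eef_rot: [3.14, 0.001, 1.74]
ft_force: [0.7, -0.8, -1.8]
opening: 0.694
gripper_force: 44.1
```

Emit:
send_rows --pt "0 0 0 0 0 0 0" --pt "0 0 0 -19 0 0 0" --pt "0 0 0 -19 0 0 0" --pt "0 0 0 -19 0 0 0" --pt "0 0 0 0 0 0 0" --pt "0 0 0 0 0 0 0" --pt "0 0 0 0 0 0 0" --pt "0 0 0 0 0 0 0" --pt "0 0 0 0 0 0 0" --pt "0 0 0 0 0 0 0"

```text
clock: 113.25
position: [0.6612, 0.0447, 0.0821]
eef_rot: [-3.141, 0.001, 1.74]
ft_force: [0.2, -0.4, -1.0]
opening: 0.693
gripper_force: 44.2
```

Run:
```python
from h import *
s=ctrl.get_state();print(s["position"],s["ft_force"],s["opening"])
S=ctrl.get_image("scene");cv2.imwrite("pics/s17.png",S);jigcheck(S)
plan([(460,-150,125,98.2,0,0),(470,-330,125,98.2,0,0),(556.9,-349.8,90,98.2,0,0),('w',3,0),(556.9,-349.8,42.5,98.2,0,0,10),('w',1,0)])
```

```text
[0.66118243 0.04472611 0.08211462] [ 0.22738774 -0.35852231 -0.96556172] 0.6931920503941219
lid top [283.52 225.48] 276 [529.5 -59.3]
lid top [292.79 277.91] 596 [675.2 -33.8]
lid top [271.79 298.3 ] 145 [725.7 -79.9]
knob [(array([224.57, 220.39]), 148)]
[[0,-18,-26,-2,0,0,0],[0,-17,-25,-1,0,0,0.01],[0,-18,-26,-2,0,0,0],[0,-18,-25,-1,0,0,0],[0,-18,-26,-2,0,0,0],[0,-17,-25,-2,0,0,0.01],[0,-18,-26,-1,0,0,0],[0,-18,-25,-2,0,0,0],[0,-18.5,-25.5,-1.5,0,0.001,0.007],[0,-30,-3,0,0,0,0]]
[[0,-30,-2,0,0,0,0],[0,-30,-3,0,0,0,0],[0,-30,-2,0,0,0,0],[0,-30,-3,0,0,0,0],[0,-29.6,-2.7,-0.1,0,0,0],[0,-11,28,12,0,0,0],[0,-10,27,11,0,0,0],[0,-11,28.2,12,0,0,0],[0,0,0,0,0,0,0],[0,0,0,0,0,0,0]]
[[0,0,0,0,0,0,0],[0,0,0,9,0,0,0],[0,0,0,10,0,0,0],[0,0,0,9,0,0,0],[0,0,0,10,0,0,0],[0,0,0,9.5,0,0,0],[0,0,0,0,0,0,0],[0,0,0,0,0,0,0],[0,0,0,0,0,0,0],[0,0,0,0,0,0,0]]
```

Emit:
send_rows --pt "0 -18 -26 -2 0 0 0" --pt "0 -17 -25 -1 0 0 0.01" --pt "0 -18 -26 -2 0 0 0" --pt "0 -18 -25 -1 0 0 0" --pt "0 -18 -26 -2 0 0 0" --pt "0 -17 -25 -2 0 0 0.01" --pt "0 -18 -26 -1 0 0 0" --pt "0 -18 -25 -2 0 0 0" --pt "0 -18 -25 -2 0 0 0.007" --pt "0 -30 -3 0 0 0 0"

```text
clock: 114.3
position: [0.4595, -0.1796, 0.0981]
eef_rot: [-3.141, 0.0, 1.713]
ft_force: [1.0, 0.3, -0.3]
opening: 0.693
gripper_force: 44.2
```

Emit:
send_rows --pt "0 -30 -2 0 0 0 0" --pt "0 -30 -3 0 0 0 0" --pt "0 -30 -2 0 0 0 0" --pt "0 -30 -3 0 0 0 0" --pt "0 -30 -3 0 0 0 0" --pt "0 -11 28 12 0 0 0" --pt "0 -10 27 11 0 0 0" --pt "0 -11 28 12 0 0 0" --pt "0 0 0 0 0 0 0" --pt "0 0 0 0 0 0 0"

```text
clock: 115.3
position: [0.5569, -0.3495, 0.0621]
eef_rot: [-3.141, 0.0, 1.714]
ft_force: [1.4, -0.7, -0.8]
opening: 0.693
gripper_force: 44.2
```

Emit:
send_rows --pt "0 0 0 0 0 0 0" --pt "0 0 0 9 0 0 0" --pt "0 0 0 9 0 0 0" --pt "0 0 0 9 0 0 0" --pt "0 0 0 9 0 0 0" --pt "0 0 0 5 0 0 0" --pt "0 0 0 5 0 0 0" --pt "0 0 0 0 0 0 0" --pt "0 0 0 0 0 0 0" --pt "0 0 0 0 0 0 0"

```text
clock: 116.3
position: [0.5572, -0.3499, 0.0172]
eef_rot: [3.141, 0.001, 1.713]
ft_force: [0.2, -0.5, -0.7]
opening: 0.695
gripper_force: 44.2
```

Run:
```python
from h import *
s=ctrl.get_state();print(s["position"],s["ft_force"],s["opening"])
plan([('w',5,1),(556.9,-349.8,120,98.2,0,1,38),(460,-320,140,98.2,0,1),(460,-150,140,98.2,0,1,40),(675,-33.3,120,99.7,0,1,40),('w',3,1),(675,-33.3,53,99.7,0,1,14),('w',4,0),(675,-33.3,110,99.7,0,0,28),('w',3,0)])
```

```text
[ 0.55724134 -0.34989376  0.0172075 ] [ 0.19799895 -0.47330271 -0.69903986] 0.6946008998356882
[[1,0,0,0,0,0,0],[1,0,0,0,0,0,0],[1,0,0,0,0,0,0],[1,0,0,0,0,0,0],[1,0,0,0,0,0,0],[1,0,0,-37,0,0,0],[1,0.1,-0.3,-37.8,0.001,0.001,0],[1,14,-31,-7,0,0,0],[1,15,-30,-6,0,0,0],[1,14.2,-30.7,-7,0,0,0]]
[[1,34,5,0,0,0,0],[1,33,5,0,0,0,0],[1,34,5,0,0,0,0],[1,34,4,0,0,0,0],[1,33.3,5.2,0,0,0,0],[1,12,33,3,0,0,0],[1,12,33,3,0,0,-0.01],[1,12,32,3,0,0,0],[1,12,33,2,0,0,-0.01],[1,11,33,3,0,0,0]]
[[1,12,33,3,0,0,0],[1,11.3,33.4,2.9,0,0,-0.007],[1,0,0,0,0,0,0],[1,0,0,0,0,0,0],[1,0,0,0,0,0,0],[1,0,0,13,0,0,0],[1,0,0,14,0,0,0],[1,0,0,13,0,0,0],[1,0,0,14,0,0,0],[1,0,0,13,-0.001,0,0]]
[[0,0,0,0,0,0,0],[0,0,0,0,0,0,0],[0,0,0,0,0,0,0],[0,0,0,0,0,0,0],[0,0,0,-19,0,0,0],[0,0,0,-19,0,0,0],[0,0,0,-19,0,0,0],[0,0,0,0,0,0,0],[0,0,0,0,0,0,0],[0,0,0,0,0,0,0]]
```

Emit:
send_rows --pt "0 0 0 1 0 0 0" --pt "1 0 0 0 0 0 0" --pt "1 0 0 0 0 0 0" --pt "1 0 0 0 0 0 0" --pt "1 0 0 0 0 0 0" --pt "1 0 0 -37 0 0 0" --pt "1 0 0 -39 0 0 0" --pt "1 14 -31 -7 0 0 0" --pt "1 15 -30 -6 0 0 0" --pt "1 14 -31 -7 0 0 0"

```text
clock: 117.3
position: [0.4588, -0.3197, 0.112]
eef_rot: [3.141, 0.001, 1.714]
ft_force: [0.1, -0.6, 0.7]
opening: 0.996
gripper_force: 0.0
```

Emit:
send_rows --pt "1 34 5 0 0 0 0" --pt "1 33 5 0 0 0 0" --pt "1 34 5 0 0 0 0" --pt "1 34 4 0 0 0 0" --pt "1 33 5 0 0 0 0" --pt "1 12 33 3 0 0 0" --pt "1 12 33 3 0 0 -0.01" --pt "1 12 32 3 0 0 0" --pt "1 12 33 2 0 0 -0.01" --pt "1 11 33 3 0 0 0"

```text
clock: 118.3
position: [0.6142, -0.0666, 0.0977]
eef_rot: [3.141, 0.001, 1.734]
ft_force: [0.6, -0.9, -0.1]
opening: 0.999
gripper_force: 0.0
```

Emit:
send_rows --pt "1 12 33 3 0 0 0" --pt "1 11 33 3 0 0 -0.007" --pt "1 0 0 0 0 0 0" --pt "1 0 0 0 0 0 0" --pt "1 0 0 0 0 0 0" --pt "1 0 0 13 0 0 0" --pt "1 0 0 14 0 0 0" --pt "1 0 0 13 0 0 0" --pt "1 0 0 14 0 0 0" --pt "1 0 0 13 0 0 0"

```text
clock: 119.3
position: [0.674, -0.0344, 0.0233]
eef_rot: [-3.141, 0.001, 1.74]
ft_force: [-0.7, 0.1, -0.3]
opening: 1.0
gripper_force: 0.0
```

Emit:
send_rows --pt "0 0 0 0 0 0 0" --pt "0 0 0 0 0 0 0" --pt "0 0 0 0 0 0 0" --pt "0 0 0 0 0 0 0" --pt "0 0 0 -19 0 0 0" --pt "0 0 0 -19 0 0 0" --pt "0 0 0 -19 0 0 0" --pt "0 0 0 0 0 0 0" --pt "0 0 0 0 0 0 0" --pt "0 0 0 0 0 0 0"

```text
clock: 120.3
position: [0.6739, -0.0342, 0.0806]
eef_rot: [-3.14, 0.0, 1.74]
ft_force: [-0.8, 0.6, -0.6]
opening: 0.695
gripper_force: 44.4
```

Run:
```python
from h import *
s=ctrl.get_state();print(s["position"],s["ft_force"],s["opening"])
plan([(460,-130,125,98.2,0,0,40),(450,-274,125,98.2,0,0),(546.1,-274.5,95,98.2,0,0),('w',3,0),(546.1,-274.5,44,98.2,0,0,10),('w',1,0)])
```

```text
[ 0.67390014 -0.03416126  0.08059494] [-0.82653464  0.55157669 -0.6430399 ] 0.6946792014485652
[[0,-10,-38,-3,0,0,0],[0,-9,-38,-2,0,0,0.01],[0,-11,-37,-3,0,0,0],[0,-10,-38,-3,0,0,0.01],[0,-10,-38,-2,0,0,0],[0,-10.6,-37.4,-3.1,-0.001,0,0.007],[0,-28,-6,0,0,0,0],[0,-28,-6,0,0,0,0],[0,-29,-6,0,0,0,0],[0,-28,-6,0,0,0,0]]
[[0,-28.1,-6.4,0.1,0,0,0],[0,-5,32,10,0,0,0],[0,-4,31,10,0,0,0],[0,-5.2,32.1,10,0,0,0],[0,0,0,0,0,0,0],[0,0,0,0,0,0,0],[0,0,0,0,0,0,0],[0,0,0,8,0,0,0],[0,0,0,9,0,0,0],[0,0,0,8,0,0,0]]
[[0,0,0,9,0,0,0],[0,0,0,8,0,0,0],[0,0,0,9,0,0,0],[0,0,0,0,0,0,0],[0,0,0,0,0,0,0],[0,0,0,0,0,0,0],[0,0,0,0,0,0,0],[0,0,0,0,0,0,0],[0,0,0,0,0,0,0],[0,0,0,0,0,0,0]]
```

Emit:
send_rows --pt "0 -10 -38 -3 0 0 0" --pt "0 -9 -38 -2 0 0 0.01" --pt "0 -11 -37 -3 0 0 0" --pt "0 -10 -38 -3 0 0 0.01" --pt "0 -10 -38 -2 0 0 0" --pt "0 -11 -37 -3 0 0 0.007" --pt "0 -28 -6 0 0 0 0" --pt "0 -28 -6 0 0 0 0" --pt "0 -29 -6 0 0 0 0" --pt "0 -28 -6 0 0 0 0"

```text
clock: 121.3
position: [0.4526, -0.2466, 0.097]
eef_rot: [-3.141, 0.0, 1.713]
ft_force: [-0.3, -0.2, -0.5]
opening: 0.698
gripper_force: 44.4
```

Emit:
send_rows --pt "0 -28 -6 0 0 0 0" --pt "0 -5 32 10 0 0 0" --pt "0 -4 31 10 0 0 0" --pt "0 -5 32 10 0 0 0" --pt "0 0 0 0 0 0 0" --pt "0 0 0 0 0 0 0" --pt "0 0 0 0 0 0 0" --pt "0 0 0 8 0 0 0" --pt "0 0 0 9 0 0 0" --pt "0 0 0 8 0 0 0"

```text
clock: 122.3
position: [0.5468, -0.2746, 0.042]
eef_rot: [-3.141, 0.001, 1.713]
ft_force: [0.1, -0.1, -0.9]
opening: 0.695
gripper_force: 44.4
```

Emit:
send_rows --pt "0 0 0 9 0 0 0" --pt "0 0 0 8 0 0 0" --pt "0 0 0 9 0 0 0" --pt "0 0 0 0 0 0 0" --pt "0 0 0 0 0 0 0" --pt "0 0 0 0 0 0 0" --pt "0 0 0 0 0 0 0" --pt "0 0 0 0 0 0 0" --pt "0 0 0 0 0 0 0" --pt "0 0 0 0 0 0 0"

```text
clock: 123.3
position: [0.5474, -0.2746, 0.0169]
eef_rot: [3.141, 0.001, 1.713]
ft_force: [0.8, 1.1, -0.5]
opening: 0.697
gripper_force: 44.4
```

Run:
```python
from h import *
s=ctrl.get_state();print(s["position"],s["ft_force"],s["opening"])
plan([('w',5,1),(546.1,-274.5,120,98.2,0,1,38),(420,-150,200,98.2,0,1),(330,100,240,98.2,0,1,40)])
```

```text
[ 0.54737852 -0.27461167  0.01686891] [ 0.80326326  1.09260906 -0.49447386] 0.6967055763725485
[[1,0,0,0,0,0,0],[1,0,0,0,0,0,0],[1,0,0,0,0,0,0],[1,0,0,0,0,0,0],[1,0,0,0,0,0,0],[1,0,-1,-38,0,0,0],[1,0.2,-0.2,-37.1,0,0.001,0],[1,24,-18,-13,0,0,0],[1,23,-18,-14,0,0,0],[1,24,-18,-13,0,0,0]]
[[1,23,-17,-13,0,0,0],[1,24,-18,-14,0,0,0],[1,23.2,-18.1,-13,0,0,0],[1,37,-8,-6,0,0,0],[1,37,-7,-5,0,0,0],[1,38,-8,-6,0,0,0],[1,37,-8,-6,0,0,0],[1,37,-7,-6,0,0,0],[1,37,-8,-5,0,0,0],[1,37.3,-7.6,-6,0,0,0]]
```

Emit:
send_rows --pt "0 0 0 2 0 0 0" --pt "0 0 0 1 0 0 0" --pt "0 0 0 0 0 0 0" --pt "1 0 0 0 0 0 0" --pt "1 0 0 0 0 0 0" --pt "1 0 0 0 0 0 0" --pt "1 0 0 0 0 0 0" --pt "1 0 0 0 0 0 0" --pt "1 0 0 -38 0 0 0" --pt "1 0 0 -39 0 0 0"

```text
clock: 124.3
position: [0.5464, -0.2741, 0.0908]
eef_rot: [-3.139, -0.001, 1.713]
ft_force: [1.2, -0.7, -0.3]
opening: 0.999
gripper_force: 0.0
```

Emit:
send_rows --pt "1 24 -18 -13 0 0 0" --pt "1 23 -18 -14 0 0 0" --pt "1 24 -18 -13 0 0 0" --pt "1 23 -17 -13 0 0 0" --pt "1 24 -18 -14 0 0 0" --pt "1 23 -18 -13 0 0 0" --pt "1 37 -8 -6 0 0 0" --pt "1 37 -7 -5 0 0 0" --pt "1 38 -8 -6 0 0 0" --pt "1 37 -8 -6 0 0 0"

```text
clock: 125.3
position: [0.3687, -0.0059, 0.1939]
eef_rot: [3.141, 0.001, 1.713]
ft_force: [0.8, -0.2, -0.0]
opening: 0.996
gripper_force: 0.0
```

Emit:
send_rows --pt "1 37 -7 -6 0 0 0" --pt "1 37 -8 -5 0 0 0" --pt "1 37 -8 -6 0 0 0" --pt "1 0 0 0 0 0 0" --pt "1 0 0 0 0 0 0" --pt "1 0 0 0 0 0 0" --pt "1 0 0 0 0 0 0" --pt "1 0 0 0 0 0 0" --pt "1 0 0 0 0 0 0" --pt "1 0 0 0 0 0 0"

```text
clock: 126.3
position: [0.331, 0.0993, 0.2104]
eef_rot: [-3.142, 0.001, 1.713]
ft_force: [-0.2, -0.0, 0.5]
opening: 1.0
gripper_force: 0.0
```

Run:
```python
from h import *
s=ctrl.get_state();print(s["position"],s["ft_force"])
S=ctrl.get_image("scene");T=ctrl.get_image("top");cv2.imwrite("pics/s18.png",S);jigcheck(S)
f=lambda i,x,y,w,h:cv2.resize(i[y:y+h,x:x+w],(390,390),interpolation=cv2.INTER_CUBIC)
cv2.imwrite("pics/a18.png",np.hstack([f(T,395,140,110,120),f(S,135,165,125,125)]))
```

```text
[0.33102909 0.09928363 0.21040221] [-0.20271076 -0.01460816  0.53694428]
lid top [288.32 225.02] 326 [528.1 -47.4]
lid top [343.44 244.63] 629 [585.5  88.1]
lid top [293.5 285. ] 108 [693.2 -31.9]
lid top [271.71 298.4 ] 142 [725.9 -80.1]
lid top [336.44 303.75] 158 [739.1  64.4]
knob [(array([224.61, 220.66]), 156)]
```

View pics/a18.png

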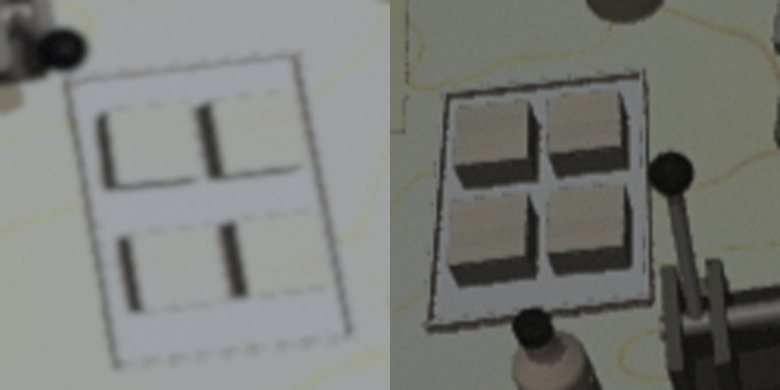

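All four lids lie flat in the tray (scene crop x 450–630, y 95–285), and the knob is home at px (225,221). Handing in.

```bash
python3 -c "
from plant import ctrl
print(ctrl.finish_job())"
```

```text
the job is handed in; nothing more can be done
None
```

I handed the job in at 126 s: all four lids were seated in the jig, the lever was held at its stop and sprang back home, and the lids now lie flat, rim down, in the tray; the hand-in gave no verdict.

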